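# Dress the praline display plinth

## Robot

A 6-joint arm with a two-finger parallel gripper is mounted at the origin on the work surface. World frame = base frame: x ahead of the robot, y to its left, z up, the work surface at z = 0. Lengths are in m, angles in rad, forces in N, time in s.
With the tool pointing down it reaches from about 0.275 to 1 m from the base axis. Payload 8.4 kg.
Tool frame: the origin (TCP) lies at the very end of the fingers, on their centre line; the grasp point (between the pads) lies 19 mm behind it; x points along the fingers, y is the direction in which the jaws open and shut, and the axes are right-handed (so a half turn about x gives the same grasp; the last joint's range is limited). The gripper opens to 85 mm and grips with 20 to 120 N. Pads are 22 mm wide; open, the fingers measure 114 mm over their backs; the gripper's body (76 mm by 85 mm) begins 54 mm behind the grasp point. The pads swing forward as they close: fully open they stand 13 mm farther back than shut.
Start: joints at [1.323, 0.353, 1.633, -0, 1.155, -0.002], TCP at [0.152, 0.606, 0.231] pointing down, gripper open.
Joint ranges: [-2.63, 2.63], [-0.92, 2.1], [0.06, 2.66], [-1.3, 4.44], [0, 2.69], [-3.02, 3.02]. Speed limits (rad/s): [2.22, 2.22, 2.79, 3.14, 3.14, 3.14].

## Interface

Orientations are given as a unit quaternion [w, x, y, z].
In Python, from rig import ctrl gives the robot as it stands.
- The arm moves only by the tool carry_out, never from a script. Its argument "steps" is a list of rows, each an object of numbers: "hand": the gripper command: -1 is shut, 1 is fully open, values between are in proportion; "tx", "ty", "tz": the shift along the tool's x, y, z in mm; "turn": the turn about the tool's x in rad. In form: [{"hand": .., "tx": .., "ty": .., "tz": .., "turn": ..}, ...]. A call has 1 to 20 rows; each row is the pose to reach, as a shift and turn from the pose commanded when the call began, along the tool's axes at that moment; what a row does not reach only later rows make up. A row lasts 1/8 s, in which the tool goes at most 62.5 mm and 10.7 degrees, less where a joint would pass 70% of its speed; a pose out of reach is approached as far as the arm can. A call with a gripper value outside its range is refused whole. The fingers move at their own pace and stop on an object; "grip_force" is the grip in N (left out, the last holds). Time passes only in rows, so rows that repeat a pose let the fingers close. It gives the time, the measured TCP pose, the force and the opening at its end, in the units of the state.
- ctrl.get_state(): the state, without advancing time (a new reading comes with each control period).
- ctrl.grab_frame(name): name is "side" or "top"; returns a dict with "color" (420x560x3 uint8, blue, green, red), "fx", "fy", "cx", "cy" (pixels), "extrinsics" (4x4, takes a point from camera to world coordinates). Camera axes: x right, y down, z forward; pixel columns grow to the right and rows downward; lengths in m; the calibration is good to about 2 mm. A picture is of the moment at which its call begins. There is no depth.
- ctrl.close_job(): hands the job in, once; it reports no verdict.
The state is a dict: "clock": time; "joint_positions": joint angles; "joint_vel": joint speeds; "tau": joint torques, N m; "tool_pos": TCP position; "tool_rot": TCP orientation; "ft_force": force on the tool from outside, world axes, zero at the start; "ft_torque": the same for the moment, N m; "finger_gap": finger opening in m.
Only numpy, scipy, OpenCV 4.12 (cv2) and the standard library are available. Lean on these libraries where they do the work, as an engineer would, in place of code of your own. Each camera call takes 0.05 s, during which the arm holds its last target.

## Task

Get the tasting display ready: first seat the wooden praline tray flat on the steel plinth, with both of the plinth's pegs in the tray's end holes (either way round). Then put every praline from the counter upright into a pocket of its own shape, one to a pocket, round ones in round pockets and square ones in square pockets. Last, slide the plinth's light dimmer to the brass mark on its track; leave everything else on the counter where it is.

Things in the scene. Friction and masses are not known exactly. Their poses are not given: they have to be found in the camera images.
- tray: Loose wooden praline tray, 110 (x) by 206 mm (y), 0.35 kg; origin: centre of its underside. 4 mm floor over |y| < 77 mm, on it a 10 mm plate (top at z 14 mm) with six pockets 10 mm deep, at x +-30 and y -56, 0, 56 mm. A 14 mm square peg hole through the plate at y -91 and 91 mm. In the middle an upright brass grip to pinch, 12 mm (x) by 44 mm (y), from z 14 to 44 mm. Fits either way round.
- plinth: Fixed steel display plinth; origin: centre of the deck's underside, on the counter; x away from the robot, y left. Deck 130 (x) by 220 mm (y), top 22 mm high. Two upright pegs on it at x 0, y -91 and 91 mm: 10 mm thick, 14 mm tall, tapered tips. A dark ledge 10 mm high along its front (x -65 to -127 mm) carries the light dimmer.
- deck (a point): centre of the top face of the plinth's deck, midway between the pegs; axes as the plinth's. The seated tray's origin comes to this point.
- dimmer (a joint): position of the dimmer's grip along its track, m, 0 (right end) to 0.120 (left end), growing towards the plinth's +y; the brass line across the track is its mark: with the grip centred on it (30 mm to the left of the middle of the track) it reads 0.090. Friction about 1.5 N, stays where it is left.
- dimmer_top (a point): centre of the top face of the dimmer's black grip, which is a block 28 mm (x) by 20 mm (y) by 40 mm tall, standing on an aluminium track housing 14 mm high (40 x 170 mm) on the ledge; top 64 mm above the counter. Axes as the plinth's.
- round_pocket0 (a point): centre of the floor of a round pocket, 36 mm across, 10 mm deep; moves with the tray, axes as the tray's
- square_pocket0 (a point): centre of the floor of a square pocket, 34 x 34 mm with sides along the tray's x and y, 10 mm deep; moves with the tray
- round_pocket1 (a point): centre of the floor of a round pocket, 36 mm across, 10 mm deep; moves with the tray, axes as the tray's
- square_pocket1 (a point): centre of the floor of a square pocket, 34 x 34 mm with sides along the tray's x and y, 10 mm deep; moves with the tray
- round_pocket2 (a point): centre of the floor of a round pocket, 36 mm across, 10 mm deep; moves with the tray, axes as the tray's
- square_pocket2 (a point): centre of the floor of a square pocket, 34 x 34 mm with sides along the tray's x and y, 10 mm deep; moves with the tray
- round0: Round dark chocolate praline, loose, 32 mm across, 24 mm tall, upright sides, 22 g. Origin: centre of its underside, z up. None if absent.
- round1: Round dark chocolate praline, loose, 32 mm across, 24 mm tall, upright sides, 22 g. Origin: centre of its underside, z up. None if absent.
- round2: Round dark chocolate praline, loose, 32 mm across, 24 mm tall, upright sides, 22 g. Origin: centre of its underside, z up. None if absent.
- square0: Square dark chocolate praline, loose, 30 x 30 mm (its x and y), 24 mm tall, 22 g, two milk stripes on top along its y. Origin: centre of its underside, z up. None if absent.
- square1: Square dark chocolate praline, loose, 30 x 30 mm (its x and y), 24 mm tall, 22 g, two milk stripes on top along its y. Origin: centre of its underside, z up. None if absent.
- square2: Square dark chocolate praline, loose, 30 x 30 mm (its x and y), 24 mm tall, 22 g, two milk stripes on top along its y. Origin: centre of its underside, z up. None if absent.
- paper_cup: Bystander: small white paper sweet cup, 38 mm across the rim, 28 mm tall, among the pralines. Origin: centre of its underside.
- card_stand: Bystander: price card, 34 mm wide, on a round brass foot, 37 mm tall over all, among the pralines. Origin: centre of its underside.
- copper_bowl: Bystander: copper bowl, 110 mm across, 55 mm tall, at the far right. Origin: centre of its underside.
- ribbon_spool: Bystander: white spool, 60 mm across, 30 mm tall, at the far left. Origin: centre of its underside.
- nut_jar: Bystander: amber glass jar with steel cap, 68 mm across, 110 mm tall, at the far right. Origin: centre of its underside.
- wrapped_bar: Bystander: clear wrapped flat bar, 75 x 150 x 13 mm, near the robot on the right. Origin: centre of its underside.
- tasting_cup: Bystander: white ceramic cup, 64 mm across, 60 mm tall, on the left. Origin: centre of its underside.
Mind the look-alikes: they are no part of the job. What is shaped like the square0 but blue or red is not meant.

How it is judged:
By the outcome, as a careful person would: the job done as asked, in the order asked, and still so for the second after the job is handed in, with the robot touching nothing.
Of round0, round1, round2, square0, square1, square2 only 4 to 6 are there at a start; the rules pass over those that are not, and their reading is None.
At some moment in a run one of round0, round1, round2, square0, square1, square2 may be knocked a few centimetres aside while the robot is not near it.
Once in a run the grip may slacken for a moment while it holds something.
It also fails if it takes over 210 s, if anything falls off the work surface, if the arm or the gripper's body presses on something with over 40 N, if the wrist force passes 120 N, or if a joint passes its speed limit or range.

## Working session

There is one attempt and no reset: what is moved stays moved. The work goes in short steps, Python scripts to look and compute and a tool call to move; the robot and the scene stay as the last step left them, time stands still between calls to the robot, and variables do not carry over. Pictures are saved under pics/ and viewed, and the job is handed in when it is done.

Besides the shell and the picture viewer there is one more tool, called after "Request:" in YAML: its name, and indented under it one key for each argument. carry_out: Moves the arm, as the interface text tells. Its arguments: {"type":"object","properties":{"steps":{"type":"array","items":{"type":"object","properties":{"hand":{"type":"number"},"tx":{"type":"number"},"ty":{"type":"number"},"tz":{"type":"number"},"turn":{"type":"number"}}}},"grip_force":{"type":"number"}},"required":["steps"]}

```bash
ls; mkdir -p pics
python3 - <<'E'
from rig import ctrl
import cv2,numpy as np
s=ctrl.get_state()
for k,v in s.items(): print(k,np.round(v,4))
for n in("top","side"):
    f=ctrl.grab_frame(n); cv2.imwrite(f"pics/{n}0.png",f["color"]); print(n,f["fx"],f["fy"],f["cx"],f["cy"]); print(np.round(f["extrinsics"],4).tolist())
E
```

```text
pics
clock 0.0
joint_positions [ 1.3226  0.3536  1.6342  0.      1.1552 -0.0024]
joint_vel [-0.0005  0.0014 -0.0008 -0.0007  0.0011  0.001 ]
tau [ 1.90000e-03 -6.05264e+01 -3.42070e+01  1.00000e-04  9.50000e-03
 -0.00000e+00]
tool_pos [0.152  0.6057 0.2306]
tool_rot [ 0.7017  0.0862  0.7018 -0.0872]
ft_force [ 1.4502  0.3438 -0.6966]
ft_torque [-0.0389  0.0075 -0.0452]
finger_gap 0.0856
top 398.63057573119414 398.63057573119414 284.87591067725015 207.56038355355741
[[-0.0137, -0.995, 0.0993, 0.4284], [-0.9999, 0.0145, 0.0079, 0.0176], [-0.0093, -0.0992, -0.995, 1.3171], [0.0, 0.0, 0.0, 1.0]]
side 388.72218744669624 388.72218744669624 279.4416745610729 208.49055262291625
[[0.9565, -0.2057, 0.2067, 0.3584], [-0.2914, -0.698, 0.6541, -0.6055], [0.0097, -0.686, -0.7276, 0.8012], [0.0, 0.0, 0.0, 1.0]]
```

View pics/top0.png

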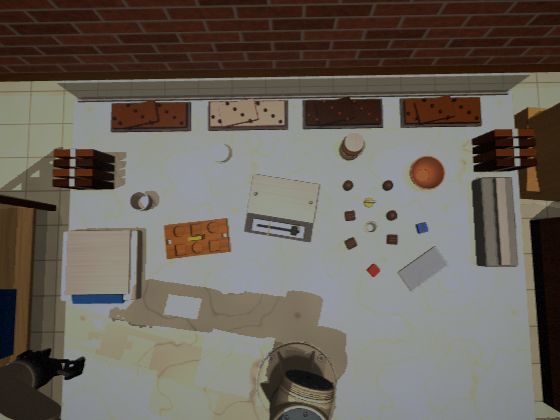

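View pics/side0.png

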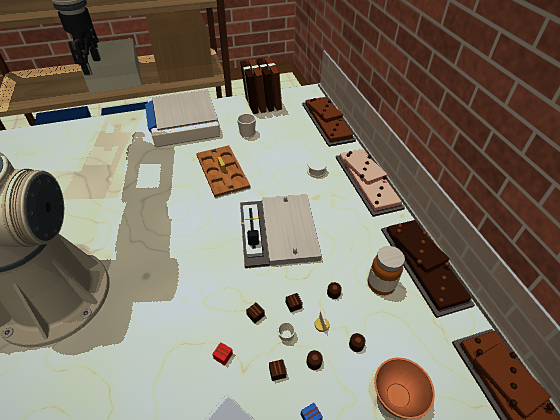

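The top view shows the tray at about (197,239) and the plinth at (283,208), with the dimmer along its front. There are six pralines: rounds near (348,185), (388,185) and (392,215), squares near (350,215), (351,243) and (392,239). I'll zoom in next.

Run:
```python
import cv2
a=cv2.imread('pics/top0.png')
cv2.imwrite('pics/t1.png',cv2.resize(a[165:270,155:330],None,fx=4.5,fy=4.5,interpolation=cv2.INTER_CUBIC))
cv2.imwrite('pics/t2.png',cv2.resize(a[170:290,325:445],None,fx=5,fy=5,interpolation=cv2.INTER_CUBIC))
b=cv2.imread('pics/side0.png')
cv2.imwrite('pics/s1.png',cv2.resize(b[135:275,185:335],None,fx=4.2,fy=4.2,interpolation=cv2.INTER_CUBIC))
```

```text
(no output)
```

View pics/t1.png

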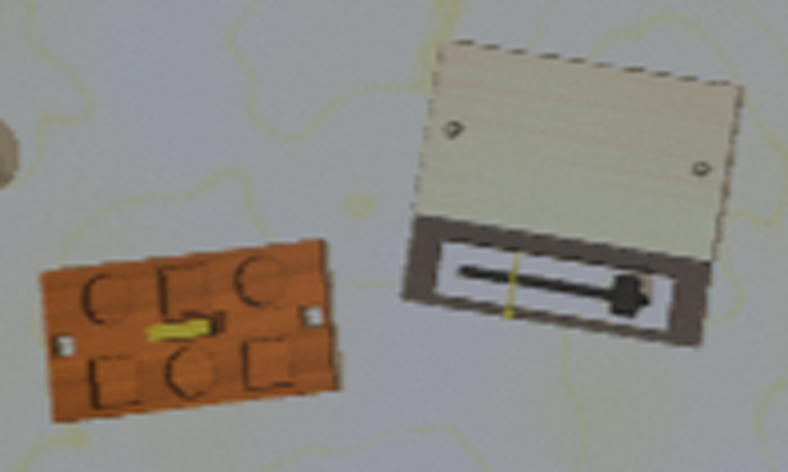

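View pics/t2.png

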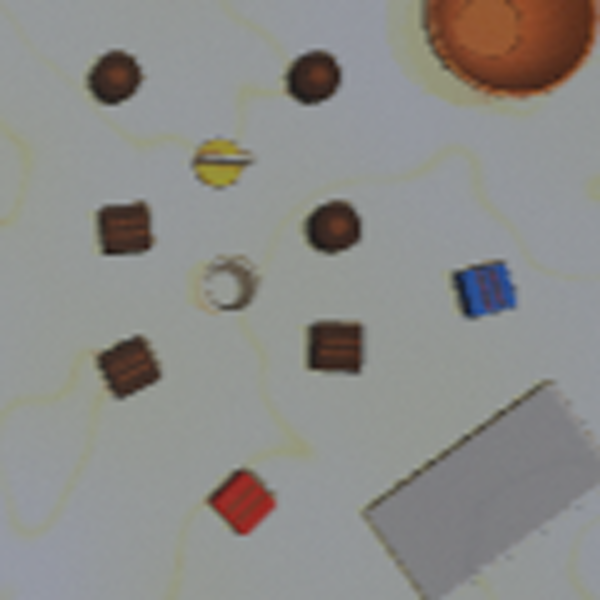

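View pics/s1.png

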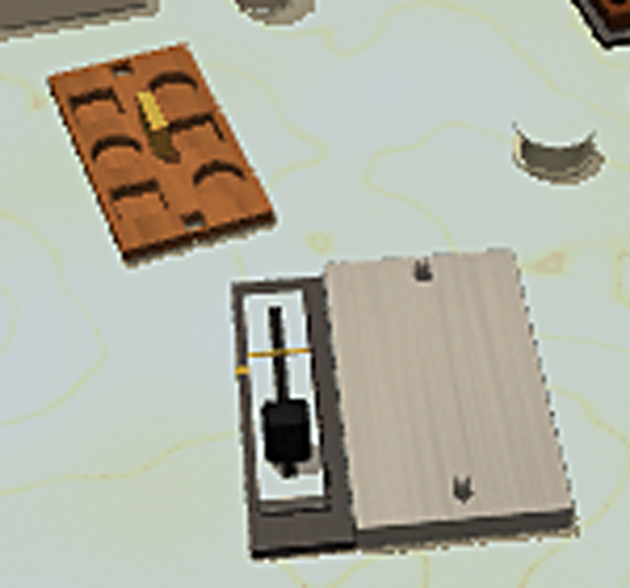

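```bash
cat > h.py <<'E'
import cv2,numpy as np
from rig import ctrl
def grab(tag,names=("top","side")):
    F={}
    for n in names:
        F[n]=ctrl.grab_frame(n); cv2.imwrite(f"pics/{n}_{tag}.png",F[n]["color"])
    return F
def ray(f,u,v):
    E=np.array(f["extrinsics"]); uv=np.atleast_2d(np.column_stack([np.atleast_1d(u),np.atleast_1d(v)])).astype(float)
    d=np.column_stack([(uv[:,0]-f["cx"])/f["fx"],(uv[:,1]-f["cy"])/f["fy"],np.ones(len(uv))])@E[:3,:3].T
    return E[:3,3],d
def plane(f,u,v,z):
    o,d=ray(f,u,v); t=(z-o[2])/d[:,2]; return o+t[:,None]*d
def proj(f,p):
    E=np.array(f["extrinsics"]); q=(np.atleast_2d(p)-E[:3,3])@E[:3,:3]
    return np.column_stack([q[:,0]/q[:,2]*f["fx"]+f["cx"],q[:,1]/q[:,2]*f["fy"]+f["cy"]])
def tri(fa,a,fb,b):
    (o1,d1),(o2,d2)=ray(fa,*a),ray(fb,*b); d1=d1[0];d2=d2[0]
    s=np.linalg.lstsq(np.column_stack([d1,-d2]),o2-o1,rcond=None)[0]
    p,q=o1+s[0]*d1,o2+s[1]*d2; return (p+q)/2,np.linalg.norm(p-q)
def blobs(mask,amin,amax=1e9):
    n,l,st,c=cv2.connectedComponentsWithStats(mask.astype(np.uint8),connectivity=8)
    return [(c[i],st[i],l==i) for i in range(1,n) if amin<=st[i,4]<=amax]
def tops(mask_img,f,z):
    cs,_=cv2.findContours(mask_img.astype(np.uint8),cv2.RETR_EXTERNAL,cv2.CHAIN_APPROX_NONE); 
    c=max(cs,key=cv2.contourArea)[:,0]; P=plane(f,c[:,0],c[:,1],z)[:,:2]
    return cv2.minAreaRect((P*1000).astype(np.float32)),c
E
python3 - <<'E'
from h import *
F=grab("a")
for n,pts in dict(top=[(348,185),(350,215),(200,250),(283,195),(270,218),(300,165),(255,193),(195,238),(270,229)],side=[(335,290),(293,302),(230,180),(290,225),(300,190),(225,240),(222,160)]).items():
    for u,v in pts: print(n,u,v,F[n]["color"][v,u], cv2.cvtColor(F[n]["color"][v:v+1,u:u+1],cv2.COLOR_BGR2HSV)[0,0])
for n in F:
    hsv=cv2.cvtColor(F[n]["color"],cv2.COLOR_BGR2HSV).astype(int); H,S,V=hsv[...,0],hsv[...,1],hsv[...,2]
    m=(V<110)&((S>70)&((H<20)|(H>172))|(V<50))
    print(n,[(np.round(c,1).tolist(),s[4],s[2:4].tolist()) for c,s,_ in blobs(m,40,500)])
    m=(S>130)&(H<20)&(V>40)
    print(n,[(np.round(c,1).tolist(),s[4],s[2:4].tolist()) for c,s,_ in blobs(m,300)])
E
```

```text
top 348 185 [38 58 97] [ 10 155  97]
top 350 215 [37 45 64] [  9 108  64]
top 200 250 [ 37  76 132] [ 12 184 132]
top 283 195 [133 148 150] [ 26  29 150]
top 270 218 [63 67 74] [11 38 74]
top 300 165 [150 151 148] [ 80   5 151]
top 255 193 [118 130 133] [ 24  29 133]
top 195 238 [ 47 138 150] [ 27 175 150]
top 270 229 [160 151 147] [111  21 160]
side 335 290 [ 9 19 43] [  9 202  43]
side 293 302 [ 29  61 122] [ 10 194 122]
side 230 180 [ 54 102 170] [ 12 174 170]
side 290 225 [156 174 185] [ 19  40 185]
side 300 190 [201 208 198] [ 69  12 208]
side 225 240 [191 209 198] [ 48  22 209]
side 222 160 [ 66 170 205] [ 22 173 205]
top [([248.8, 124.3], np.int32(161), [75, 13]), ([348.7, 150.4], np.int32(114), [23, 18]), ([430.3, 171.6], np.int32(341), [34, 31]), ([496.6, 221.1], np.int32(151), [8, 87]), ([347.7, 185.2], np.int32(67), [9, 10]), ([387.4, 185.2], np.int32(69), [10, 9]), ([349.8, 215.4], np.int32(78), [10, 10]), ([391.5, 215.2], np.int32(72), [10, 9]), ([195.8, 232.3], np.int32(63), [15, 16]), ([289.4, 229.7], np.int32(60), [28, 8]), ([391.8, 239.1], np.int32(85), [10, 9]), ([3
[... 6240 characters left out ...]
, ([479.1, 163.3], np.int32(1067), [52, 59]), ([517.4, 167.9], np.int32(1627), [67, 69]), ([544.8, 157.0], np.int32(907), [35, 50]), ([222.4, 171.0], np.int32(1573), [53, 51]), ([461.1, 198.9], np.int32(866), [46, 58]), ([493.7, 207.2], np.int32(1133), [55, 65]), ([532.0, 216.4], np.int32(1521), [60, 74]), ([553.2, 204.1], np.int32(359), [18, 36]), ([508.5, 253.0], np.int32(1267), [60, 71]), ([418.5, 244.0], np.int32(1212), [60, 48]), ([540.0, 257.4], np.int32(1057), [44, 63]), ([441.9, 284.3], np.int32(1256), [67, 57]), ([384.9, 272.0], np.int32(330), [31, 26]), ([547.7, 299.2], np.int32(649), [29, 47]), ([509.7, 378.0], np.int32(3487), [97, 89]), ([404.0, 388.0], np.int32(2830), [60, 61])]
```

```bash
cat >> h.py <<'E'
def prmask(f):
    hsv=cv2.cvtColor(f["color"],cv2.COLOR_BGR2HSV).astype(int); H,S,V=hsv[...,0],hsv[...,1],hsv[...,2]
    return (V<110)&((S>70)&((H<20)|(H>172))|(V<50)) | ((S>100)&(H<16)&(V<170))
def pralines(F,box=(0.30,0.68,-0.45,-0.08)):
    A={}
    for n in F:
        A[n]=[]
        for c,s,m in blobs(prmask(F[n]),40,400):
            p=plane(F[n],*c,0.012)[0]
            if box[0]<p[0]<box[1] and box[2]<p[1]<box[3] and max(s[2:4])<24:A[n].append((c,p,m))
    out=[]
    for c,p,m in A["top"]:
        b=min(A["side"],key=lambda q:np.linalg.norm(q[1]-p))
        X,g=tri(F["top"],c,F["side"],b[0]); out.append((p,b[1],X,g,m))
    return out
def traymask(f,c0):
    hsv=cv2.cvtColor(f["color"],cv2.COLOR_BGR2HSV).astype(int); H,S,V=hsv[...,0],hsv[...,1],hsv[...,2]
    m=(S>100)&(H<32)
    bl=blobs(cv2.morphologyEx(m.astype(np.uint8),cv2.MORPH_OPEN,np.ones((2,2))),500); 
    return min(bl,key=lambda b:np.hypot(*(b[0]-c0)))[2]
E
python3 - <<'E'
from h import *
np.set_printoptions(suppress=True,precision=1)
F=grab("b")
for t,s,X,g,m in pralines(F): print("pr top",t[:2]*1e3,"side",s[:2]*1e3,"tri",X*1e3,g*1e3)
for n,c0 in(("top",(197,239)),("side",(222,171))):
    m=traymask(F[n],c0)
    r,c=tops(m,F[n],0.007); print("tray",n,r)
    # grip
    hsv=cv2.cvtColor(F[n]["color"],cv2.COLOR_BGR2HSV).astype(int)
    y=(hsv[...,0]>18)&(hsv[...,0]<34)&(hsv[...,1]>120)&(hsv[...,2]>90)
    print([(c,s[2:]) for c,s,_ in blobs(y,15) if np.hypot(*(c-c0))<20])
    g=cv2.cvtColor(F[n]["color"],cv2.COLOR_BGR2GRAY)
    for u,v in (((256,194),(311,203)) if n=="top" else ((286,199),(295,251))):
        print(n,u,v); print(g[v-5:v+6,u-6:u+7])
E
```

```text
pr top [ 629.8 -180.7] side [ 627.8 -182.5] tri [ 629.6 -181.     9. ] 1.477803983938862
pr top [ 628.2 -311.9] side [ 626.  -313.3] tri [ 627.9 -312.3    9. ] 1.6696995948438458
pr top [ 529.7 -184.6] side [ 527.8 -185.3] tri [ 529.  -184.7   10.5] 1.656412564713003
pr top [ 528.9 -320.7] side [ 526.6 -322.4] tri [ 528.2 -321.3    8.6] 1.776768607271646
pr top [ 450.4 -318.7] side [ 448.6 -319.9] tri [ 449.7 -319.2    9.7] 1.6174297620710067
pr top [ 439.3 -184.4] side [ 437.6 -185.2] tri [ 438.5 -184.5   10.6] 1.5350860282476264
pr top [ 352.1 -254.9] side [ 350.  -261.3] tri [ 350.7 -257.     1.9] 1.5974586061248266
tray top ((459.4228820800781, 316.429931640625), (111.2482681274414, 207.45870971679688), 5.775634765625)
[(array([194.5, 237.9]), array([14,  5, 48], dtype=int32))]
top 256 194
[[131 134 145 145 149 148 148 148 148 149 148 149 149]
 [138 140 146 145 145 146 145 145 145 147 147 148 148]
 [142 145 148 147 146 145 145 144 146 145 146 147 146]
 [147 147 145 146 124  96  83 127 148 146 147 146 146]
 [136 147 148 127 120 130  95  89 133 147 148 147 148]
 [142 149 146 137 11
[... 1638 characters left out ...]
 176 172 169 171 175 177]
 [175 177 176 177 176 177 177 174 172 169 169 175 177]]
side 295 251
[[165 166 173 172 171 171 171 168 164 173 167 171 168]
 [164 165 173 175 173 173 173 170 165 172 167 171 169]
 [165 165 173 176 136 177 180 131 169 170 170 169 169]
 [167 166 170 179  86 150 151  67 173 169 170 169 169]
 [170 165 169 184  69  97  91  82 180 169 171 167 170]
 [170 166 169 186  60  71  67  63 184 169 172 169 171]
 [171 166 166 181  46  62  64  51  89 170 173 169 171]
 [173 167 165 177 130  56  63  83 183 167 171 169 169]
 [173 165 165 171 182 183  89 184 175 165 169 171 169]
 [174 168 165 167 177 176 174 173 170 166 167 171 169]
 [174 170 165 167 175 172 170 172 170 169 170 176 171]]
```

Run:
```python
from h import *
np.set_printoptions(suppress=True,precision=2)
F={}
for n in("top","side"):
    F[n]=ctrl.grab_frame(n)
    g=cv2.cvtColor(F[n]["color"],cv2.COLOR_BGR2GRAY).astype(float)
    P=[]
    for u,v in (((256,194),(310,203)) if n=="top" else ((286,199),(295,251))):
        r=4
        w=g[v-r:v+r+1,u-r:u+r+1]; 
        bg=np.median(w); a=np.clip((bg-w)-12,0,60); 
        if n=="side" and v==199: a[:2]=0
        Y,X=np.mgrid[-r:r+1,-r:r+1]; c=(u+(a*X).sum()/a.sum(), v+(a*Y).sum()/a.sum()); P.append(c)
    F[n]["P"]=P
    q=plane(F[n],[c[0] for c in P],[c[1] for c in P],0.029)*1e3
    d=q[0]-q[1]; print(n,"pegs",P,q[:,:2],"mid",q.mean(0)[:2],"len",np.hypot(*d[:2]),"yaw",np.degrees(np.arctan2(-d[0],d[1])))
for i in(0,1): print(tri(F["top"],F["top"]["P"][i],F["side"],F["side"]["P"][i]))
print("grip top",plane(F["top"],194.5,237.9,0.029)*1e3,"z44",plane(F["top"],194.5,237.9,0.044)*1e3,"side",plane(F["side"],220.8,160.6,0.029)*1e3,tri(F["top"],(194.5,237.9),F["side"],(220.8,160.6)))
# dimmer housing (bright) & grip, mark in top
hsv=cv2.cvtColor(F["top"]["color"],cv2.COLOR_BGR2HSV).astype(int)
print(cv2.cvtColor(F["top"]["color"],cv2.COLOR_BGR2GRAY)[212:246,240:318:3])
```

```text
top pegs [(np.float64(255.53253012048194), np.float64(193.3301204819277)), (np.float64(310.44582043343655), np.float64(202.22291021671828))] [[604.96 122.85]
 [573.15 -55.54]] mid [589.05  33.65] len 181.19909867818316 yaw -10.113518158367901
side pegs [(np.float64(285.1488326848249), np.float64(199.32490272373542)), (np.float64(294.6938775510204), np.float64(251.2016326530612))] [[603.38 117.97]
 [571.7  -60.85]] mid [587.54  28.56] len 181.60017857358244 yaw -10.04492211716568
(array([0.61, 0.12, 0.02]), np.float64(0.0005433080454677549))
(array([ 0.57, -0.06,  0.02]), np.float64(0.00029249084573768227))
grip top [[462.73 321.01  29.  ]] z44 [[462.33 317.48  44.  ]] side [[463.57 333.97  29.  ]] (array([0.46, 0.32, 0.04]), np.float64(0.0006084849343220556))
[[152 151 150 147 150 150 149 150 150 151 150 150 149 149 152 151 150 150
  150 150 151 151 150 151 150 112]
 [151 152 135  75  83 138 151 149 151 150 150 151 150 149 150 149 150 151
  150 151 150 150 151 152 151 130]
 [151 152 121  71  69  80  89 137 149 150 151 151 149 151 150 150 151 150
  150 150 151 150 151 151 149 128]
 [1
[... 2676 characters left out ...]
50 148 115
   84  74  74  74  74  74 151 150]
 [152 153 153 153 151 152 152 153 152 151 153 152 152 151 151 152 152 150
  148 118  83  76  75  72 152 152]
 [152 152 152 152 153 153 153 151 153 151 152 151 152 151 152 152 153 151
  153 149 149 117  82  83 151 152]
 [153 153 153 152 153 153 153 153 153 152 152 152 152 151 151 151 152 150
  151 151 152 149 148 130 153 152]
 [151 153 153 151 153 152 152 152 151 152 152 151 151 152 151 152 150 150
  150 152 151 151 152 151 152 151]
 [153 152 152 152 153 152 152 152 152 154 151 151 151 152 151 150 150 152
  151 150 151 152 151 150 151 151]
 [151 152 152 151 152 152 152 151 151 151 151 151 151 151 151 151 150 151
  151 152 151 151 152 151 152 152]]
```

Run:
```python
from h import *
np.set_printoptions(suppress=True,precision=1,linewidth=200)
f=ctrl.grab_frame("top"); im=f["color"].astype(float)
hsv=cv2.cvtColor(f["color"],cv2.COLOR_BGR2HSV).astype(int)
m=traymask(f,(197,239)).astype(np.uint8)
full=cv2.morphologyEx(m,cv2.MORPH_CLOSE,np.ones((9,9)))
M=cv2.moments(full,True); c=(M['m10']/M['m00'],M['m01']/M['m00']); print("tray centroid",c,plane(f,*c,.007)*1e3,M['m00'])
b=im[...,0]
cs=[]
for u,v in((169,241),(224,235)):
    w=b[v-4:v+5,u-5:u+6]; print(w.astype(int))
    a=np.clip(w-60,0,None); a[:, :]=a; 
    lab=cv2.connectedComponents((w>75).astype(np.uint8))[1]; a=np.where(lab==lab[4,5],a,0) if lab[4,5] else a
    Y,X=np.mgrid[-4:5,-5:6]; cs.append((u+(a*X).sum()/a.sum(),v+(a*Y).sum()/a.sum()))
for z in(0,.007,.014):
    q=plane(f,[c[0] for c in cs],[c[1] for c in cs],z)*1e3; d=q[0]-q[1]
    print(cs,q[:,:2],q.mean(0),np.hypot(*d[:2]),np.degrees(np.arctan2(-d[0],d[1])))
# profile across tray at columns
for u in (180,196,212):
    print(u); print(np.column_stack([np.arange(214,262),im[214:262,u].astype(int),hsv[214:262,u]])[[*range(0,14),*range(36,48)]].astype(int).tolist())
print(plane(f,[252.8,319.9,313.2,246.6],[174.3,184.6,222.8,212.8],.022)*1e3, plane(f,[252.8,319.9,313.2,246.6],[174.3,184.6,222.8,212.8],.022).mean(0)*1e3)
```

```text
tray centroid (197.4087932647334, 239.14593077642655) [[459.1 316.6   7. ]] 2138.0
[[115  61  35  32  31  34  32  33  33  38  34]
 [113  63  35  31  34  35  35  34  34  33  35]
 [122  75  28  29  41  46  47  41  36  34  32]
 [119  75  27  48 121 144 127  77  36  35  35]
 [117  71  23  49  84 131 130  80  35  35  37]
 [136  88  25  37  77 129 146  97  33  36  35]
 [141  91  25  39  76 131 131  81  35  34  34]
 [144  94  31  29  31  45  47  39  35  35  32]
 [146 101  43  33  34  32  35  34  34  36  25]]
[[ 43  44  43  43  44  44  44  44  44  82 137]
 [ 41  43  40  44  43  42  43  40  39  82 138]
 [ 43  44  37  46  65  90 104  74  37  81 137]
 [ 42  46  38  62 131 153 154 102  36  80 138]
 [ 40  44  38  56  90 137 155 110  47  79 138]
 [ 42  45  39  46  82 137 157 110  48  65 132]
 [ 44  43  40  48  60  64  70  54  38  52  86]
 [ 38  41  40  40  42  41  43  41  42  44  81]
 [ 38  41  41  39  41  40  39  41  41  43  81]]
[(np.float64(169.4563591022444), np.float64(241.4214463840399)), (np.float64(224.5630733944954), np.float64(234.7683486238532))] [[453.1 410.6]
 [472.4 228.4]] [462.8 31
[... 2568 characters left out ...]
106, 12, 166, 106], [223, 40, 75, 129, 12, 176, 129], [224, 42, 80, 138, 12, 177, 138], [225, 40, 78, 134, 12, 179, 134], [226, 38, 75, 127, 12, 179, 127], [227, 39, 75, 127, 12, 177, 127], [250, 39, 77, 133, 12, 180, 133], [251, 30, 56, 94, 12, 174, 94], [252, 36, 73, 128, 12, 183, 128], [253, 51, 87, 132, 13, 156, 132], [254, 146, 150, 147, 53, 7, 150], [255, 150, 153, 149, 68, 7, 153], [256, 150, 152, 149, 70, 5, 152], [257, 151, 153, 150, 70, 5, 153], [258, 150, 152, 148, 75, 7, 152], [259, 151, 153, 150, 70, 5, 153], [260, 151, 152, 150, 75, 3, 152], [261, 151, 151, 147, 90, 7, 151]]
[[669.3 132.   22. ]
 [631.7 -88.1  22. ]
 [506.5 -63.5  22. ]
 [542.3 153.   22. ]] [587.4  33.3  22. ]
```

```bash
sed -i 's/np.ones((2,2))/np.ones((3,3))/' h.py
python3 - <<'E'
from h import *
F={n:ctrl.grab_frame(n) for n in("top","side")}
for n,c0 in(("top",(197,239)),("side",(222,171))):
    f=F[n];m=traymask(f,c0); r,c=tops(m,f,0.007); print(n,r)
    full=cv2.morphologyEx(m.astype(np.uint8),cv2.MORPH_CLOSE,np.ones((9,9)));M=cv2.moments(full,True); c=(M['m10']/M['m00'],M['m01']/M['m00']); print(c,plane(f,*c,.007)*1e3)
s=ctrl.get_state()
from scipy.spatial.transform import Rotation as R
print(R.from_quat(s["tool_rot"],scalar_first=True).as_matrix().round(3))
E
```

```text
top ((462.71435546875, 319.6361389160156), (111.22652435302734, 207.3356475830078), 5.826801776885986)
(196.45880149812734, 238.1624531835206) [[462.36942116 319.74223039   7.        ]]
side ((461.54156494140625, 318.8571472167969), (111.93309783935547, 217.38388061523438), 5.796172618865967)
(222.32974910394265, 170.86618876941458) [[461.61191292 310.90633606   7.        ]]
[[-0.     0.243  0.97 ]
 [-0.     0.97  -0.243]
 [-1.    -0.     0.   ]]
```

```bash
cat >> h.py <<'E'
from scipy.spatial.transform import Rotation as Rr
def pose():
    s=ctrl.get_state(); M=Rr.from_quat(s["tool_rot"],scalar_first=True).as_matrix()
    return np.array(s["tool_pos"])*1e3,M,np.degrees(np.arctan2(M[1,1],M[0,1])),s
def go(x,y,z,ang=None,verb=True):
    """world mm, jaw (tool y) angle deg -> tool shift"""
    p,M,a,s=pose(); d=M.T@(np.array([x,y,z])-p); t=0
    if ang is not None:
        t=-((ang-a+90)%180-90)
    print(f"t={s['clock']:.2f} at {p.round(1)} ang {a:.1f} gap {s['finger_gap']*1e3:.1f} F {np.round(s['ft_force'],1)} q {np.round(s['joint_positions'],2)}")
    print(f"  -> tx {d[0]:.1f} ty {d[1]:.1f} tz {d[2]:.1f} turn {np.radians(t):.3f} rows~{max(np.linalg.norm(d)/62.5,abs(t)/10.7):.1f}")
E
python3 -c "
from h import *
go(462.4,318.2,120,5.9)"
```

```text
t=0.55 at [152.1 606.2 231.3] ang 75.9 gap 85.4 F [-0.9  0.5  0. ] q [ 1.32  0.35  1.63 -0.    1.16 -0.  ]
  -> tx 111.3 ty -203.8 tz 371.1 turn 1.222 rows~7.0
```

Request:
carry_out:
  steps:
    - {"hand": 1,"tx": 0,"ty": -100,"tz": 180,"turn": 0.6}
    - {"hand": 1,"tx": 111,"ty": -204,"tz": 371,"turn": 1.222}
    - {"hand": 1,"tx": 111,"ty": -204,"tz": 371,"turn": 1.222}
    - {"hand": 1,"tx": 111,"ty": -204,"tz": 371,"turn": 1.222}
    - {"hand": 1,"tx": 111,"ty": -204,"tz": 371,"turn": 1.222}
    - {"hand": 1,"tx": 111,"ty": -204,"tz": 371,"turn": 1.222}
    - {"hand": 1,"tx": 111,"ty": -204,"tz": 371,"turn": 1.222}
    - {"hand": 1,"tx": 111,"ty": -204,"tz": 371,"turn": 1.222}
    - {"hand": 1,"tx": 111,"ty": -204,"tz": 371,"turn": 1.222}
    - {"hand": 1,"tx": 111,"ty": -204,"tz": 371,"turn": 1.222}
    - {"hand": 1,"tx": 111,"ty": -204,"tz": 371,"turn": 1.222}
    - {"hand": 1,"tx": 111,"ty": -204,"tz": 371,"turn": 1.222}
  grip_force: 40

```text
clock: 2.05
tool_pos: [0.4618, 0.3188, 0.1206]
tool_rot: [0.525, 0.473, 0.525, -0.473]
ft_force: [0.8, 1.5, -0.2]
finger_gap: 0.0854
```

Run:
```python
from h import *
go(462.4,318.2,18,5.9)
f=ctrl.grab_frame("side"); cv2.imwrite("pics/s2.png",cv2.resize(f["color"][100:280,130:360],None,fx=3,fy=3))
go(462.4,318.2,18,5.9)
```

```text
t=2.05 at [461.8 318.8 120.6] ang 6.0 gap 85.4 F [ 0.8  1.5 -0.2] q [0.6  0.39 1.87 0.   0.89 0.5 ]
  -> tx 102.6 ty 0.4 tz 0.7 turn 0.001 rows~1.6
t=2.10 at [461.9 318.7 120.5] ang 6.0 gap 85.6 F [-0.   1.  -0.1] q [0.6  0.39 1.87 0.   0.89 0.5 ]
  -> tx 102.5 ty 0.4 tz 0.5 turn 0.001 rows~1.6
```

View pics/s2.png

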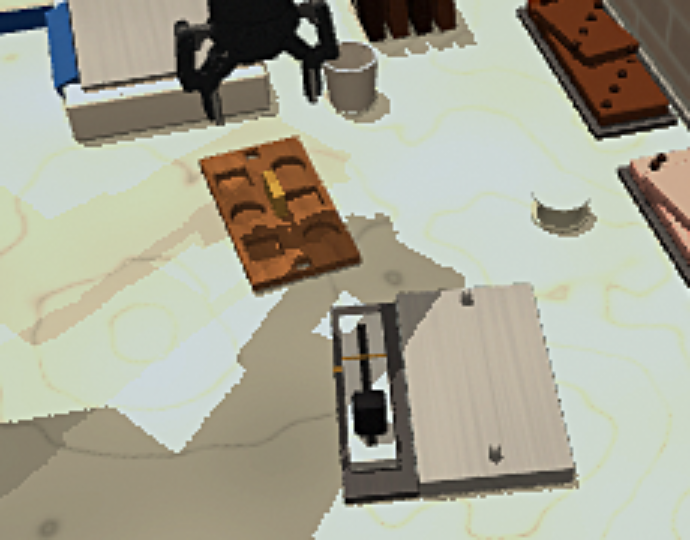

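Request:
carry_out:
  steps:
    - {"hand": 1,"tx": 50,"ty": 0,"tz": 0,"turn": 0}
    - {"hand": 1,"tx": 90,"ty": 0,"tz": 0,"turn": 0}
    - {"hand": 1,"tx": 102,"ty": 0,"tz": 0,"turn": 0}
    - {"hand": 1,"tx": 102,"ty": 0,"tz": 0,"turn": 0}
    - {"hand": -1,"tx": 102,"ty": 0,"tz": 0,"turn": 0}
    - {"hand": -1,"tx": 102,"ty": 0,"tz": 0,"turn": 0}
    - {"hand": -1,"tx": 102,"ty": 0,"tz": 0,"turn": 0}
    - {"hand": -1,"tx": 102,"ty": 0,"tz": 0,"turn": 0}
    - {"hand": -1,"tx": 102,"ty": 0,"tz": 0,"turn": 0}
    - {"hand": -1,"tx": 102,"ty": 0,"tz": 0,"turn": 0}
    - {"hand": -1,"tx": 102,"ty": 0,"tz": 0,"turn": 0}
    - {"hand": -1,"tx": 102,"ty": 0,"tz": 0,"turn": 0}
  grip_force: 60

```text
clock: 3.6
tool_pos: [0.4624, 0.3182, 0.0188]
tool_rot: [0.525, 0.474, 0.525, -0.473]
ft_force: [-1.9, -1.0, 5.6]
finger_gap: 0.0112
```

Run:
```python
from h import *
go(462.4,318.2,18,5.9)
f=ctrl.grab_frame("side"); cv2.imwrite("pics/s3.png",cv2.resize(f["color"][100:280,130:360],None,fx=3,fy=3))
```

```text
t=3.60 at [462.4 318.2  18.8] ang 5.9 gap 11.2 F [-1.9 -1.   5.6] q [0.6  0.54 1.91 0.   0.69 0.5 ]
  -> tx 0.8 ty 0.0 tz -0.0 turn 0.000 rows~0.0
```

View pics/s3.png

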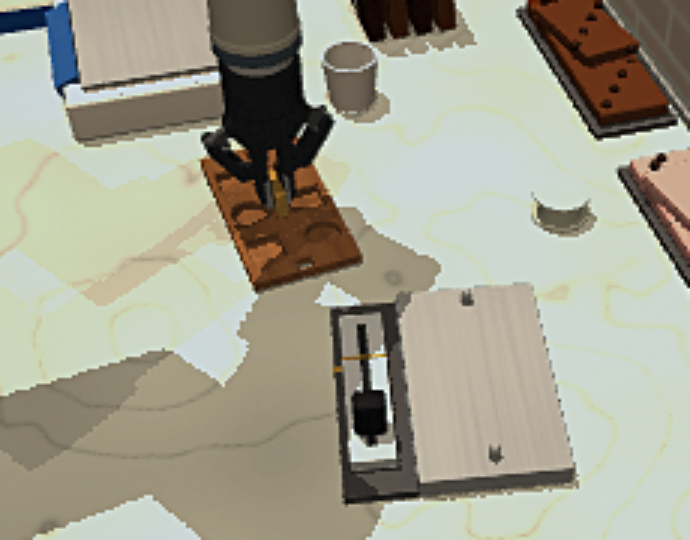

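Run:
```python
from h import *
go(588.8,33.6,120,-10.1)
```

```text
t=3.65 at [462.3 318.2  18.8] ang 5.9 gap 10.8 F [-0.8 -0.3  6. ] q [0.6  0.54 1.91 0.   0.69 0.5 ]
  -> tx -101.2 ty 96.6 tz 296.0 turn 0.279 rows~5.2
```

Request:
carry_out:
  steps:
    - {"hand": -1,"tx": -40,"ty": 0,"tz": 0,"turn": 0}
    - {"hand": -1,"tx": -101,"ty": 0,"tz": 0,"turn": 0}
    - {"hand": -1,"tx": -101,"ty": 10,"tz": 30,"turn": 0.04}
    - {"hand": -1,"tx": -101,"ty": 26,"tz": 80,"turn": 0.08}
    - {"hand": -1,"tx": -101,"ty": 42,"tz": 130,"turn": 0.13}
    - {"hand": -1,"tx": -101,"ty": 59,"tz": 180,"turn": 0.18}
    - {"hand": -1,"tx": -101,"ty": 75,"tz": 230,"turn": 0.23}
    - {"hand": -1,"tx": -101,"ty": 89,"tz": 272,"turn": 0.26}
    - {"hand": -1,"tx": -101,"ty": 96,"tz": 295,"turn": 0.279}
    - {"hand": -1,"tx": -101,"ty": 96.6,"tz": 296,"turn": 0.279}
    - {"hand": -1,"tx": -101,"ty": 96.6,"tz": 296,"turn": 0.279}
    - {"hand": -1,"tx": -101,"ty": 96.6,"tz": 296,"turn": 0.279}

```text
clock: 5.15
tool_pos: [0.5882, 0.0345, 0.1191]
tool_rot: [-0.454, -0.542, -0.455, 0.542]
ft_force: [-0.6, 1.0, -3.8]
finger_gap: 0.0106
```

Run:
```python
from h import *
go(588.8,33.6,72,-10.1)
F=grab("c")
cv2.imwrite("pics/c_s.png",cv2.resize(F["side"]["color"][100:290,180:360],None,fx=3,fy=3))
cv2.imwrite("pics/c_t.png",cv2.resize(F["top"]["color"][140:270,210:350],None,fx=4,fy=4))
```

```text
t=5.15 at [588.2  34.5 119.1] ang -10.0 gap 10.6 F [-0.6  1.  -3.8] q [0.06 0.43 1.8  0.   0.91 0.23]
  -> tx 47.1 ty 0.8 tz 0.8 turn 0.001 rows~0.8
```

View pics/c_s.png

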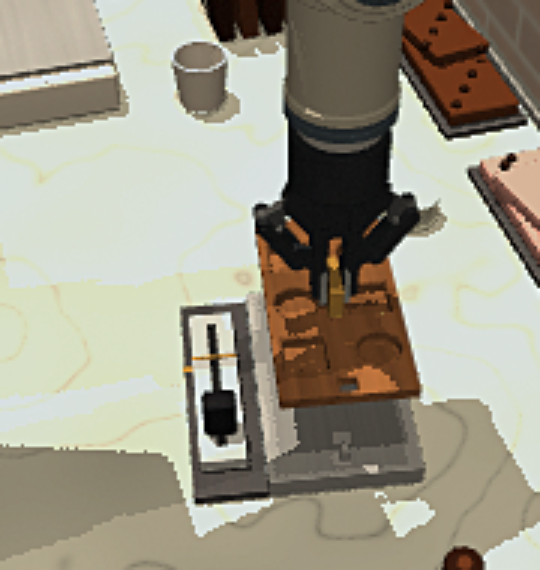

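View pics/c_t.png

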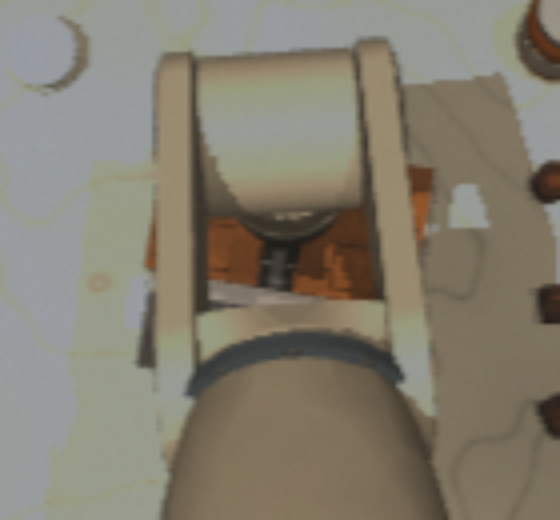

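Request:
carry_out:
  steps:
    - {"hand": -1,"tx": 30,"ty": 0.4,"tz": 0.4,"turn": 0}
    - {"hand": -1,"tx": 55,"ty": 0.4,"tz": 0.4,"turn": 0}
    - {"hand": -1,"tx": 60,"ty": 0.4,"tz": 0.4,"turn": 0}
    - {"hand": -1,"tx": 60,"ty": 0.4,"tz": 0.4,"turn": 0}
    - {"hand": -1,"tx": 60,"ty": 0.4,"tz": 0.4,"turn": 0}
    - {"hand": -1,"tx": 60,"ty": 0.4,"tz": 0.4,"turn": 0}

```text
clock: 6.0
tool_pos: [0.5898, 0.0332, 0.0602]
tool_rot: [0.454, 0.542, 0.454, -0.542]
ft_force: [-0.1, 0.2, -3.4]
finger_gap: 0.0109
```

Run:
```python
from h import *
go(588.8,33.6,41,-10.1)
F=grab("d")
cv2.imwrite("pics/d_s.png",cv2.resize(F["side"]["color"][170:290,220:360],None,fx=5,fy=5,interpolation=cv2.INTER_CUBIC))
```

```text
t=6.00 at [589.8  33.2  60.2] ang -10.1 gap 10.9 F [-0.1  0.2 -3.4] q [ 0.05  0.51  1.83 -0.    0.8   0.23]
  -> tx 19.2 ty -1.1 tz -0.2 turn 0.000 rows~0.3
```

View pics/d_s.png

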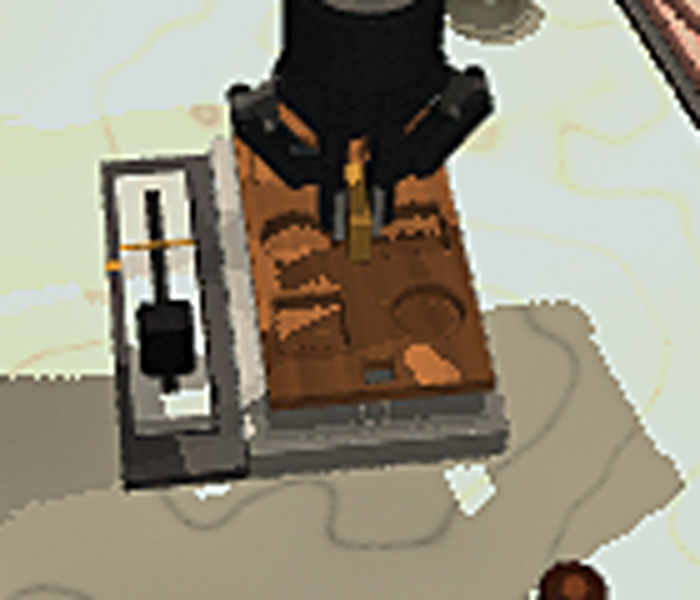

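Run:
```python
from h import *
f=ctrl.grab_frame("side"); b=f["color"].astype(int)
print(b[238:252,290:302].sum(2))
for z in(.047,.051,.055): print(z,plane(f,296,244.4,z)*1e3)
print(plane(f,294.7,251.2,.027)*1e3,plane(f,294.7,251.2,.029)*1e3)
go(588.8,33.6,41,-10.1)
a=np.radians(-10.1); print(np.array([588.8,33.6])-91*np.array([-np.sin(a),np.cos(a)]))
```

```text
[[172 172 175 180 183 175 182 231 207 205 216 209]
 [168 163 167 178 222 215 224 227 207 196 201 204]
 [164 204 208 216 217 215 215 224 212 193 208 392]
 [197 199 182 201 214 206 239 228 181 197 198 385]
 [195 198 184 147 127 127 116 132 132 222 205 389]
 [192 191 158 129 132 135 130 122 123 223 194 200]
 [188 191 159 172 198 195 211 213 119 213 207 196]
 [193 193 172 215 212 209 204 205 134 161 209 206]
 [198 191 194 219 210 206 212 209 183 207 223 219]
 [207 200 199 201 214 228 199 197 181 179 186 179]
 [164 124 121 116 125 123 107 133 132 137 117 134]
 [116 118 124 128 131 126 129 129 130 133 131 134]
 [116 142 149 171 186 197 273 305 185 214 213 218]
 [209 215 386 186 223 219 208 293 190 206 204 205]]
0.047 [[576.40384659 -54.72408312  47.        ]]
0.051 [[575.24791498 -57.64494994  51.        ]]
0.055 [[574.09198336 -60.56581675  55.        ]]
[[572.27238718 -59.43423003  27.        ]] [[571.72002391 -60.84476999  29.        ]]
t=6.15 at [589.4  33.1  59.7] ang -10.1 gap 10.9 F [ 0.6 -0.3 -3.4] q [0.05 0.51 1.83 0.   0.8  0.23]
  -> tx 18.7 ty -0.7 tz -0.4 turn 0.000 rows~0.3
[572.84162793 -55.98978938]
```

Request:
carry_out:
  steps:
    - {"hand": -1,"tx": 4,"ty": -0.4,"tz": 0,"turn": 0}
    - {"hand": -1,"tx": 8,"ty": -0.4,"tz": 0,"turn": 0}
    - {"hand": -1,"tx": 8,"ty": -0.4,"tz": 0,"turn": 0}
    - {"hand": -1,"tx": 8,"ty": -0.4,"tz": 0,"turn": 0}

```text
clock: 6.65
tool_pos: [0.5887, 0.0332, 0.0512]
tool_rot: [-0.454, -0.542, -0.454, 0.542]
ft_force: [0.1, 1.0, -3.7]
finger_gap: 0.0108
```

Request:
carry_out:
  steps:
    - {"hand": -1,"tx": 4,"ty": 0,"tz": 0,"turn": 0}
    - {"hand": -1,"tx": 4,"ty": 0,"tz": 0,"turn": 0}

```text
clock: 6.9
tool_pos: [0.5885, 0.0331, 0.047]
tool_rot: [-0.454, -0.542, -0.454, 0.542]
ft_force: [-0.1, 0.2, -2.3]
finger_gap: 0.011
```

Request:
carry_out:
  steps:
    - {"hand": -1,"tx": 3,"ty": 0,"tz": 0,"turn": 0}
    - {"hand": -1,"tx": 5.5,"ty": 0,"tz": 0,"turn": 0}
    - {"hand": -1,"tx": 6,"ty": 0,"tz": 0,"turn": 0}
    - {"hand": -1,"tx": 6.5,"ty": 0,"tz": 0,"turn": 0}
    - {"hand": -1,"tx": 6.5,"ty": 0,"tz": 0,"turn": 0}

```text
clock: 7.52
tool_pos: [0.5887, 0.0332, 0.0409]
tool_rot: [0.454, 0.542, 0.454, -0.542]
ft_force: [-0.3, 0.3, -2.5]
finger_gap: 0.0111
```

Request:
carry_out:
  steps:
    - {"hand": -1,"tx": 0.8,"ty": 0,"tz": 0,"turn": 0}
    - {"hand": -1,"tx": 0.8,"ty": 0,"tz": 0,"turn": 0}
    - {"hand": 1,"tx": 0.8,"ty": 0,"tz": 0,"turn": 0}
    - {"hand": 1,"tx": 0,"ty": 0,"tz": 0,"turn": 0}
    - {"hand": 1,"tx": 0,"ty": 0,"tz": 0,"turn": 0}
    - {"hand": 1,"tx": 0,"ty": 0,"tz": 0,"turn": 0}
    - {"hand": 1,"tx": -30,"ty": 0,"tz": 0,"turn": 0}
    - {"hand": 1,"tx": -80,"ty": 0,"tz": 0,"turn": 0}
    - {"hand": 1,"tx": -120,"ty": 0,"tz": 0,"turn": 0}
    - {"hand": 1,"tx": -120,"ty": 0,"tz": 0,"turn": 0}

```text
clock: 8.78
tool_pos: [0.591, 0.0333, 0.1642]
tool_rot: [0.455, 0.544, 0.453, -0.54]
ft_force: [0.9, 0.2, -0.4]
finger_gap: 0.0852
```

Run:
```python
from h import *
go(439,-185,120,-10.1)
F=grab("e")
cv2.imwrite("pics/e_s.png",cv2.resize(F["side"]["color"][170:290,220:360],None,fx=5,fy=5,interpolation=cv2.INTER_CUBIC))
```

```text
t=8.78 at [591.   33.3 164.2] ang -10.1 gap 85.2 F [ 0.9  0.2 -0.4] q [0.05 0.37 1.77 0.   0.99 0.23]
  -> tx 43.1 ty -111.7 tz 241.6 turn 0.000 rows~4.3
```

View pics/e_s.png

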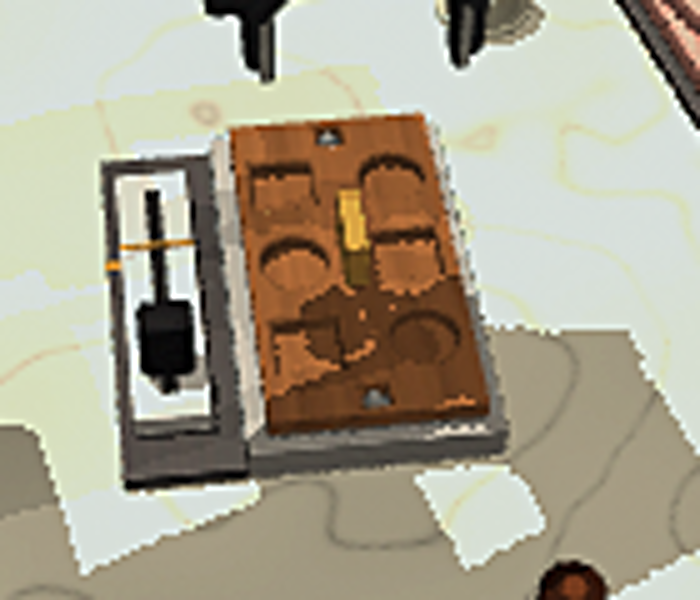

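Run:
```python
from h import *
go(588.7,33.2,46,79.9)
```

```text
t=8.88 at [588.6  33.2 160.7] ang -10.1 gap 85.5 F [ 0.7 -0.  -0.6] q [ 0.05  0.37  1.78 -0.    0.99  0.23]
  -> tx 114.7 ty 0.1 tz -0.0 turn -1.571 rows~8.4
```

Request:
carry_out:
  steps:
    - {"hand": 1,"tx": 40,"ty": 0,"tz": 0,"turn": -1.571}
    - {"hand": 1,"tx": 40,"ty": 0,"tz": 0,"turn": -1.571}
    - {"hand": 1,"tx": 40,"ty": 0,"tz": 0,"turn": -1.571}
    - {"hand": 1,"tx": 40,"ty": 0,"tz": 0,"turn": -1.571}
    - {"hand": 1,"tx": 40,"ty": 0,"tz": 0,"turn": -1.571}
    - {"hand": 1,"tx": 40,"ty": 0,"tz": 0,"turn": -1.571}
    - {"hand": 1,"tx": 40,"ty": 0,"tz": 0,"turn": -1.571}
    - {"hand": 1,"tx": 40,"ty": 0,"tz": 0,"turn": -1.571}
    - {"hand": 1,"tx": 40,"ty": 0,"tz": 0,"turn": -1.571}
    - {"hand": 1,"tx": 80,"ty": 0,"tz": 0,"turn": -1.571}
    - {"hand": 1,"tx": 113,"ty": 0,"tz": 0,"turn": -1.571}
    - {"hand": 1,"tx": 113,"ty": 0,"tz": 0,"turn": -1.571}
    - {"hand": 1,"tx": 113,"ty": 0,"tz": 0,"turn": -1.571}
    - {"hand": -0.3,"tx": 113,"ty": 0,"tz": 0,"turn": -1.571}
    - {"hand": -0.3,"tx": 113,"ty": 0,"tz": 0,"turn": -1.571}
    - {"hand": -0.3,"tx": 113,"ty": 0,"tz": 0,"turn": -1.571}
    - {"hand": -0.3,"tx": 113,"ty": 0,"tz": 0,"turn": -1.571}
    - {"hand": -0.3,"tx": 113,"ty": 0,"tz": 0,"turn": -1.571}
    - {"hand": -0.3,"tx": 113,"ty": 0,"tz": 0,"turn": -1.571}
  grip_force: 20

```text
clock: 11.25
tool_pos: [0.5894, 0.0333, 0.0489]
tool_rot: [0.705, 0.062, 0.704, -0.062]
ft_force: [-1.1, 1.4, 5.8]
finger_gap: 0.0432
```

Run:
```python
from h import *
go(588.7,33.2,46,79.9)
```

```text
t=11.25 at [589.4  33.3  48.9] ang 79.9 gap 43.2 F [-1.1  1.4  5.8] q [ 0.05  0.53  1.84  0.    0.77 -1.34]
  -> tx 2.9 ty -0.2 tz -0.7 turn 0.000 rows~0.0
```

Request:
carry_out:
  steps:
    - {"hand": 0.6,"tx": 0,"ty": 0,"tz": 0,"turn": 0}
    - {"hand": 0.6,"tx": 0,"ty": 0,"tz": 0,"turn": 0}
    - {"hand": 0.6,"tx": 0,"ty": 0,"tz": 0,"turn": 0}
    - {"hand": 0.4,"tx": -50,"ty": 0,"tz": 0,"turn": 0}
    - {"hand": 0.4,"tx": -100,"ty": 0,"tz": 0,"turn": 0}
    - {"hand": 0.4,"tx": -100,"ty": 0,"tz": 0,"turn": 0}
    - {"hand": 0.4,"tx": -100,"ty": 0,"tz": 0,"turn": 0}

```text
clock: 12.12
tool_pos: [0.5884, 0.0332, 0.1475]
tool_rot: [0.704, 0.062, 0.704, -0.062]
ft_force: [0.4, 0.2, -0.1]
finger_gap: 0.06
```

```bash
cat >> h.py <<'E'
C=np.array([588.8,33.3]); YAW=-10.1
def pocket(x,y):
    a=np.radians(YAW); return C+np.array([[np.cos(a),-np.sin(a)],[np.sin(a),np.cos(a)]])@np.array([x,y])
def look(tag):
    F=grab(tag); 
    up=cv2.resize(F["top"]["color"],None,fx=4,fy=4,interpolation=cv2.INTER_CUBIC)
    for t,s,X,g,m in pralines(F):
        c=proj(F["top"],t)[0]; r=10; u,v=np.round(c).astype(int)
        w=up[4*(v-r):4*(v+r),4*(u-r):4*(u+r)]; mm=prmask({"color":w}); 
        bl=max(blobs(mm,30),key=lambda b:b[1][4]); cs,_=cv2.findContours(bl[2].astype(np.uint8),cv2.RETR_EXTERNAL,cv2.CHAIN_APPROX_NONE)
        cc=max(cs,key=cv2.contourArea)[:,0].astype(float); q=cc/4+np.array([u-r,v-r])-0.375
        P=(plane(F["top"],q[:,0],q[:,1],.012)[:,:2]*1e3).astype(np.float32); (cx,cy),(w_,h_),an=cv2.minAreaRect(P)
        fill=cv2.contourArea(cv2.convexHull(P))/(w_*h_)
        print("top",t[:2].round(4)*1e3,"side",s[:2].round(4)*1e3,"mean",((t+s)/2)[:2].round(4)*1e3,"z",round(X[2]*1e3,1),"rect",round(w_),round(h_),"ang",round(an,1),"fill",round(fill,2))
    return F
E
python3 - <<'E'
from h import *
np.set_printoptions(suppress=True,precision=1)
look("f"); go(439,-185,100)
f=ctrl.grab_frame("top"); M=None
for p in((30,56),(30,0),(30,-56),(-30,56),(-30,0),(-30,-56)): print(p,pocket(*p))
E
```

```text
top [ 629.6 -180.1] side [ 628.2 -181.7] mean [ 628.9 -180.9] z 9.4 rect 30 33 ang 23.2 fill 0.82
top [ 628.2 -312.1] side [ 626.  -313.3] mean [ 627.1 -312.7] z 9.3 rect 28 34 ang 15.9 fill 0.8
top [ 530.2 -183.7] side [ 527.8 -184.9] mean [ 529.  -184.3] z 9.6 rect 32 33 ang 6.0 fill 0.92
top [ 528.6 -321. ] side [ 526.5 -322.4] mean [ 527.6 -321.7] z 9.2 rect 29 33 ang 25.6 fill 0.81
top [ 450.4 -318.7] side [ 448.6 -319.8] mean [ 449.5 -319.2] z 9.9 rect 32 30 ang 87.1 fill 0.94
top [ 439.2 -183.7] side [ 437.9 -184.7] mean [ 438.5 -184.2] z 10.3 rect 32 35 ang 25.9 fill 0.93
top [ 352.1 -253.2] side [ 350.  -255.1] mean [ 351.1 -254.2] z 8.8 rect 36 35 ang 43.4 fill 0.94
t=12.22 at [587.8  33.1 146.4] ang 79.9 gap 59.9 F [-0.  -0.1 -1.1] q [ 0.1  0.4  1.8  0.   1.  -1.3]
  -> tx 46.8 ty -240.8 tz -108.2 turn 0.000 rows~4.3
(30, 56) [628.2  83.2]
(30, 0) [618.3  28. ]
(30, -56) [608.5 -27.1]
(-30, 56) [569.1  93.7]
(-30, 0) [559.3  38.6]
(-30, -56) [549.4 -16.6]
```

Run:
```python
from h import *
go(529,-184.3,70,6);go(529,-184.3,13,6)
```

```text
t=12.28 at [587.8  33.1 146.4] ang 79.9 gap 59.4 F [-0.1 -0.6  0.6] q [ 0.05  0.39  1.79 -0.    0.97 -1.34]
  -> tx 76.5 ty -224.3 tz -19.7 turn 1.290 rows~6.9
t=12.28 at [587.8  33.1 146.4] ang 79.9 gap 59.4 F [-0.1 -0.6  0.6] q [ 0.05  0.39  1.79 -0.    0.97 -1.34]
  -> tx 133.5 ty -224.3 tz -19.5 turn 1.290 rows~6.9
```

Request:
carry_out:
  steps:
    - {"hand": 0.4,"tx": 30,"ty": -60,"tz": -5,"turn": 0.3}
    - {"hand": 0.4,"tx": 40,"ty": -115,"tz": -10,"turn": 0.5}
    - {"hand": 0.4,"tx": 50,"ty": -170,"tz": -15,"turn": 0.7}
    - {"hand": 0.4,"tx": 60,"ty": -224,"tz": -20,"turn": 0.9}
    - {"hand": 0.4,"tx": 76,"ty": -224,"tz": -20,"turn": 1.1}
    - {"hand": 0.4,"tx": 76,"ty": -224,"tz": -20,"turn": 1.29}
    - {"hand": 0.4,"tx": 76,"ty": -224,"tz": -20,"turn": 1.29}
    - {"hand": 0.4,"tx": 76,"ty": -224,"tz": -20,"turn": 1.29}
    - {"hand": 0.4,"tx": 110,"ty": -224,"tz": -20,"turn": 1.29}
    - {"hand": 0.4,"tx": 133,"ty": -224,"tz": -20,"turn": 1.29}
    - {"hand": 0.4,"tx": 133,"ty": -224,"tz": -20,"turn": 1.29}
    - {"hand": 0.4,"tx": 133,"ty": -224,"tz": -20,"turn": 1.29}
    - {"hand": -0.6,"tx": 133,"ty": -224,"tz": -20,"turn": 1.29}
    - {"hand": -0.6,"tx": 133,"ty": -224,"tz": -20,"turn": 1.29}
    - {"hand": -0.6,"tx": 133,"ty": -224,"tz": -20,"turn": 1.29}
    - {"hand": -0.6,"tx": 133,"ty": -224,"tz": -20,"turn": 1.29}
    - {"hand": -0.6,"tx": 133,"ty": -224,"tz": -20,"turn": 1.29}
    - {"hand": -0.6,"tx": 133,"ty": -224,"tz": -20,"turn": 1.29}

```text
clock: 14.52
tool_pos: [0.5305, -0.1841, 0.0158]
tool_rot: [0.526, 0.473, 0.525, -0.473]
ft_force: [-0.0, 0.0, 6.7]
finger_gap: 0.0292
```

Run:
```python
from h import *
go(529,-184.3,13,96)
F=grab("g")
cv2.imwrite("pics/g_s.png",cv2.resize(F["side"]["color"][220:400,200:400],None,fx=3.3,fy=3.3,interpolation=cv2.INTER_CUBIC))
```

```text
t=14.53 at [ 530.5 -184.1   15.8] ang 6.0 gap 29.2 F [-0.   0.   6.7] q [-0.34  0.55  1.91 -0.    0.68 -0.44]
  -> tx 2.8 ty -1.5 tz 0.1 turn -1.570 rows~8.4
```

View pics/g_s.png

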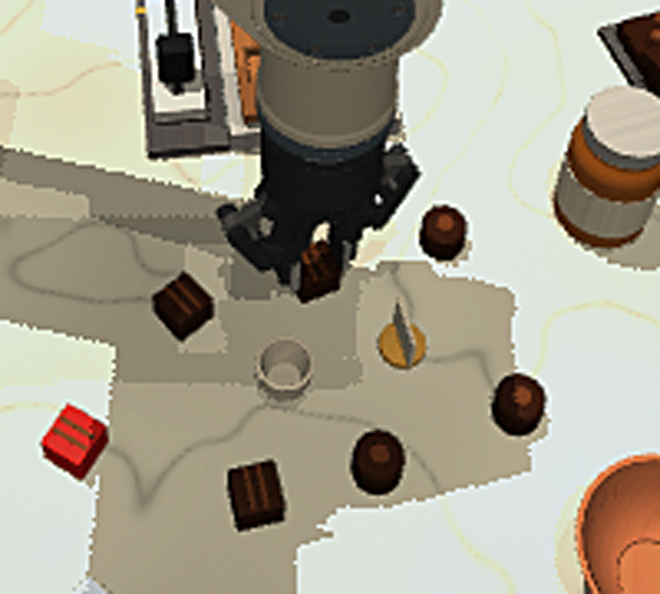

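Request:
carry_out:
  steps:
    - {"hand": 0.4,"tx": 0,"ty": 0,"tz": 0,"turn": 0}
    - {"hand": 0.4,"tx": 0,"ty": 0,"tz": 0,"turn": 0}
    - {"hand": 0.4,"tx": 0,"ty": 0,"tz": 0,"turn": -0.18}
    - {"hand": 0.4,"tx": 2,"ty": 0,"tz": 0,"turn": -1.57}
    - {"hand": 0.4,"tx": 2,"ty": 0,"tz": 0,"turn": -1.57}
    - {"hand": 0.4,"tx": 2,"ty": 0,"tz": 0,"turn": -1.57}
    - {"hand": 0.4,"tx": 2,"ty": 0,"tz": 0,"turn": -1.57}
    - {"hand": 0.4,"tx": 2,"ty": 0,"tz": 0,"turn": -1.57}
    - {"hand": 0.4,"tx": 2,"ty": 0,"tz": 0,"turn": -1.57}
    - {"hand": 0.4,"tx": 2,"ty": 0,"tz": 0,"turn": -1.57}
    - {"hand": 0.4,"tx": 2,"ty": 0,"tz": 0,"turn": -1.57}
    - {"hand": 0.4,"tx": 2,"ty": 0,"tz": 0,"turn": -1.57}
    - {"hand": -0.6,"tx": 2,"ty": 0,"tz": 0,"turn": -1.57}
    - {"hand": -0.6,"tx": 2,"ty": 0,"tz": 0,"turn": -1.57}
    - {"hand": -0.6,"tx": 2,"ty": 0,"tz": 0,"turn": -1.57}
    - {"hand": -0.6,"tx": 2,"ty": 0,"tz": 0,"turn": -1.57}
    - {"hand": -0.6,"tx": 2,"ty": 0,"tz": 0,"turn": -1.57}
    - {"hand": -0.6,"tx": 2,"ty": 0,"tz": 0,"turn": -1.57}
  grip_force: 30

```text
clock: 16.88
tool_pos: [0.53, -0.1839, 0.0129]
tool_rot: [0.706, -0.037, 0.706, 0.037]
ft_force: [0.3, -0.5, 4.3]
finger_gap: 0.0289
```

Run:
```python
from h import *
p=pocket(30,0);go(*p,100,79.9)
```

```text
t=16.88 at [ 530.  -183.9   12.9] ang 96.0 gap 28.9 F [ 0.3 -0.5  4.3] q [-0.34  0.55  1.91  0.    0.68 -2.01]
  -> tx -87.1 ty 201.6 tz 109.9 turn 0.280 rows~3.9
```

Request:
carry_out:
  steps:
    - {"hand": -0.6,"tx": -45,"ty": 0,"tz": 0,"turn": 0}
    - {"hand": -0.6,"tx": -87,"ty": 10,"tz": 5,"turn": 0}
    - {"hand": -0.6,"tx": -87,"ty": 60,"tz": 33,"turn": 0.1}
    - {"hand": -0.6,"tx": -87,"ty": 110,"tz": 60,"turn": 0.2}
    - {"hand": -0.6,"tx": -87,"ty": 160,"tz": 87,"turn": 0.28}
    - {"hand": -0.6,"tx": -87,"ty": 195,"tz": 106,"turn": 0.28}
    - {"hand": -0.6,"tx": -87,"ty": 201.6,"tz": 110,"turn": 0.28}
    - {"hand": -0.6,"tx": -87,"ty": 201.6,"tz": 110,"turn": 0.28}
    - {"hand": -0.6,"tx": -87,"ty": 201.6,"tz": 110,"turn": 0.28}
    - {"hand": -0.6,"tx": -87,"ty": 201.6,"tz": 110,"turn": 0.28}

```text
clock: 18.12
tool_pos: [0.6179, 0.0269, 0.0997]
tool_rot: [0.704, 0.063, 0.704, -0.063]
ft_force: [-0.2, 0.1, -0.4]
finger_gap: 0.0292
```

Run:
```python
from h import *
p=pocket(30,0);go(*p,46,79.9)
F=grab("h",("side",))
cv2.imwrite("pics/h_s.png",cv2.resize(F["side"]["color"][150:290,220:360],None,fx=4,fy=4,interpolation=cv2.INTER_CUBIC))
go(*p,46,79.9)
```

```text
t=18.12 at [617.9  26.9  99.7] ang 79.8 gap 29.2 F [-0.2  0.1 -0.4] q [ 0.04  0.49  1.75 -0.    0.9  -1.35]
  -> tx 53.7 ty 1.2 tz 0.3 turn -0.001 rows~0.9
t=18.18 at [618.   27.   99.8] ang 79.9 gap 29.2 F [ 0.5 -0.5 -1.3] q [ 0.04  0.49  1.75 -0.    0.9  -1.35]
  -> tx 53.8 ty 1.0 tz 0.1 turn -0.001 rows~0.9
```

View pics/h_s.png

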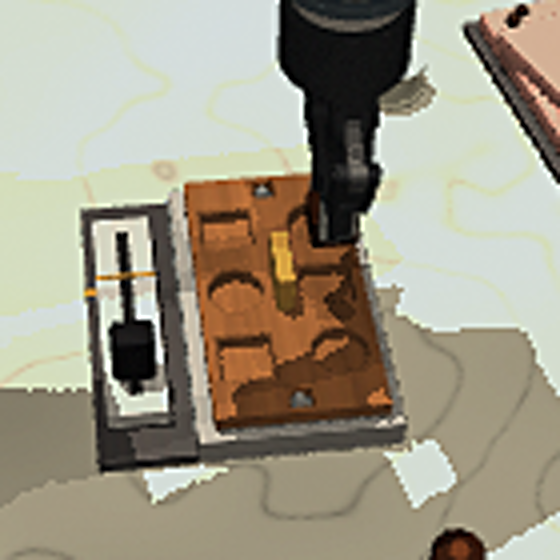

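Request:
carry_out:
  steps:
    - {"hand": -0.6,"tx": 30,"ty": 0.8,"tz": 0,"turn": 0}
    - {"hand": -0.6,"tx": 47,"ty": 0.8,"tz": 0,"turn": 0}
    - {"hand": -0.6,"tx": 49,"ty": 0.8,"tz": 0,"turn": 0}
    - {"hand": -0.6,"tx": 52,"ty": 0.8,"tz": 0,"turn": 0}
    - {"hand": -0.6,"tx": 56,"ty": 0.8,"tz": 0,"turn": 0}
    - {"hand": -0.6,"tx": 59.5,"ty": 0.8,"tz": 0,"turn": 0}
    - {"hand": -0.6,"tx": 59.5,"ty": 0.8,"tz": 0,"turn": 0}

```text
clock: 19.05
tool_pos: [0.6183, 0.0289, 0.0402]
tool_rot: [0.704, 0.062, 0.704, -0.062]
ft_force: [-1.0, 0.4, -0.2]
finger_gap: 0.0292
```

Run:
```python
from h import *
p=pocket(30,0);go(*p,39,79.9)
```

```text
t=19.05 at [618.3  28.9  40.2] ang 79.9 gap 29.2 F [-1.   0.4 -0.2] q [ 0.04  0.57  1.78  0.    0.79 -1.35]
  -> tx 1.2 ty -0.8 tz 0.1 turn 0.001 rows~0.0
```

Request:
carry_out:
  steps:
    - {"hand": -0.6,"tx": 1,"ty": -0.4,"tz": 0,"turn": 0}
    - {"hand": -0.6,"tx": 1,"ty": -0.4,"tz": 0,"turn": 0}
    - {"hand": 0.02,"tx": 1,"ty": -0.4,"tz": 0,"turn": 0}
    - {"hand": 0.02,"tx": 1,"ty": -0.4,"tz": 0,"turn": 0}
    - {"hand": 0.02,"tx": 1,"ty": -0.4,"tz": 0,"turn": 0}
    - {"hand": 0.02,"tx": -30,"ty": -0.4,"tz": 0,"turn": 0}
    - {"hand": 0.4,"tx": -80,"ty": -0.4,"tz": 0,"turn": 0}
    - {"hand": 0.4,"tx": -80,"ty": -0.4,"tz": 0,"turn": 0}
    - {"hand": 0.4,"tx": -80,"ty": -0.4,"tz": 0,"turn": 0}

```text
clock: 20.18
tool_pos: [0.6181, 0.0285, 0.1202]
tool_rot: [0.704, 0.062, 0.704, -0.062]
ft_force: [-0.0, 0.8, -0.8]
finger_gap: 0.0596
```

Run:
```python
from h import *
F=look("i")
cv2.imwrite("pics/i_s.png",cv2.resize(F["side"]["color"][150:290,220:360],None,fx=4,fy=4,interpolation=cv2.INTER_CUBIC))
go(439.2,-183.7,70,-64.1);go(439.2,-183.7,70,25.9)
```

```text
top [ 629.7 -180. ] side [ 628.2 -181.7] mean [ 628.9 -180.9] z 9.3 rect 30 34 ang 48.4 fill 0.81
top [ 628.  -311.7] side [ 626.  -313.3] mean [ 627.  -312.5] z 8.9 rect 28 34 ang 17.7 fill 0.8
top [ 528.5 -321.2] side [ 526.6 -322.3] mean [ 527.6 -321.8] z 9.7 rect 29 33 ang 24.4 fill 0.8
top [ 450.4 -318.7] side [ 448.5 -319.8] mean [ 449.5 -319.2] z 9.9 rect 32 29 ang 89.2 fill 0.94
top [ 439.5 -183.7] side [ 437.8 -184.8] mean [ 438.6 -184.3] z 10.2 rect 32 34 ang 25.6 fill 0.94
top [ 352.5 -253.4] side [ 352.  -254.7] mean [ 352.2 -254. ] z 9.9 rect 35 35 ang 43.8 fill 0.92
t=20.27 at [617.5  28.5 119.1] ang 79.9 gap 59.9 F [-0.6 -0.5 -0.6] q [ 0.04  0.47  1.74  0.    0.94 -1.35]
  -> tx 49.5 ty -240.0 tz -138.3 turn -0.628 rows~4.5
t=20.27 at [617.5  28.5 119.1] ang 79.9 gap 59.9 F [-0.6 -0.5 -0.6] q [ 0.04  0.47  1.74  0.    0.94 -1.35]
  -> tx 49.5 ty -240.0 tz -138.3 turn 0.943 rows~5.0
```

View pics/i_s.png

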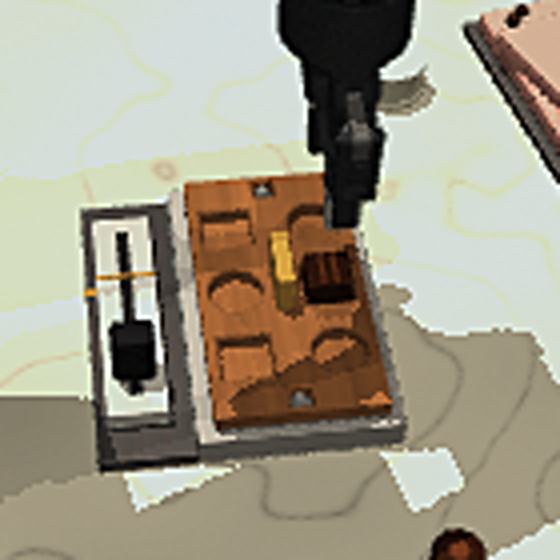

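Request:
carry_out:
  steps:
    - {"hand": 0.4,"tx": 10,"ty": -50,"tz": -29,"turn": 0.19}
    - {"hand": 0.4,"tx": 20,"ty": -100,"tz": -58,"turn": 0.38}
    - {"hand": 0.4,"tx": 30,"ty": -150,"tz": -86,"turn": 0.57}
    - {"hand": 0.4,"tx": 40,"ty": -200,"tz": -115,"turn": 0.76}
    - {"hand": 0.4,"tx": 49,"ty": -240,"tz": -138,"turn": 0.94}
    - {"hand": 0.4,"tx": 49,"ty": -240,"tz": -138,"turn": 0.94}
    - {"hand": 0.4,"tx": 49,"ty": -240,"tz": -138,"turn": 0.94}
    - {"hand": 0.4,"tx": 80,"ty": -240,"tz": -138,"turn": 0.94}
    - {"hand": 0.4,"tx": 106,"ty": -240,"tz": -138,"turn": 0.94}
    - {"hand": 0.4,"tx": 106,"ty": -240,"tz": -138,"turn": 0.94}
    - {"hand": 0.4,"tx": 106,"ty": -240,"tz": -138,"turn": 0.94}
    - {"hand": -0.6,"tx": 106,"ty": -240,"tz": -138,"turn": 0.94}
    - {"hand": -0.6,"tx": 106,"ty": -240,"tz": -138,"turn": 0.94}
    - {"hand": -0.6,"tx": 106,"ty": -240,"tz": -138,"turn": 0.94}
    - {"hand": -0.6,"tx": 106,"ty": -240,"tz": -138,"turn": 0.94}
    - {"hand": -0.6,"tx": 106,"ty": -240,"tz": -138,"turn": 0.94}
    - {"hand": -0.6,"tx": 106,"ty": -240,"tz": -138,"turn": 0.94}

```text
clock: 22.4
tool_pos: [0.4412, -0.1839, 0.0153]
tool_rot: [0.6, 0.375, 0.599, -0.374]
ft_force: [0.3, 2.3, 6.5]
finger_gap: 0.0291
```

Run:
```python
from h import *
p=pocket(-30,-56);go(*p,100,79.9)
```

```text
t=22.40 at [ 441.2 -183.9   15.3] ang 26.1 gap 29.1 F [0.3 2.3 6.5] q [-0.4   0.46  2.09  0.    0.58 -0.85]
  -> tx -84.6 ty 170.8 tz -102.6 turn -0.940 rows~5.0
```

Run:
```python
from h import *
p=pocket(-30,-56);go(*(p+[.7,-.1]),100,79.9)
```

```text
t=22.40 at [ 441.2 -183.9   15.3] ang 26.1 gap 29.1 F [0.3 2.3 6.5] q [-0.4   0.46  2.09  0.    0.58 -0.85]
  -> tx -84.6 ty 171.4 tz -102.2 turn -0.940 rows~5.0
```

Request:
carry_out:
  steps:
    - {"hand": -0.6,"tx": -45,"ty": 0,"tz": 0,"turn": 0}
    - {"hand": -0.6,"tx": -85,"ty": 10,"tz": -6,"turn": -0.1}
    - {"hand": -0.6,"tx": -85,"ty": 55,"tz": -33,"turn": -0.28}
    - {"hand": -0.6,"tx": -85,"ty": 100,"tz": -60,"turn": -0.46}
    - {"hand": -0.6,"tx": -85,"ty": 145,"tz": -86,"turn": -0.64}
    - {"hand": -0.6,"tx": -85,"ty": 168,"tz": -100,"turn": -0.82}
    - {"hand": -0.6,"tx": -85,"ty": 171.4,"tz": -102.2,"turn": -0.94}
    - {"hand": -0.6,"tx": -85,"ty": 171.4,"tz": -102.2,"turn": -0.94}
    - {"hand": -0.6,"tx": -85,"ty": 171.4,"tz": -102.2,"turn": -0.94}
    - {"hand": -0.6,"tx": -85,"ty": 171.4,"tz": -102.2,"turn": -0.94}
    - {"hand": -0.6,"tx": -85,"ty": 171.4,"tz": -102.2,"turn": -0.94}

```text
clock: 23.78
tool_pos: [0.5495, -0.0169, 0.0994]
tool_rot: [0.704, 0.063, 0.704, -0.063]
ft_force: [-0.4, -0.9, 0.3]
finger_gap: 0.0289
```

Run:
```python
from h import *
p=pocket(-30,-56)+[.7,-.1];go(*p,41.3,79.9)
F=grab("j",("side",))
cv2.imwrite("pics/j_s.png",cv2.resize(F["side"]["color"][150:290,220:360],None,fx=4,fy=4,interpolation=cv2.INTER_CUBIC))
go(*p,41.3,79.9)
```

```text
t=23.77 at [549.5 -16.9  99.4] ang 79.9 gap 28.9 F [-0.4 -0.9  0.3] q [-0.03  0.4   1.9   0.    0.84 -1.43]
  -> tx 58.1 ty 0.4 tz 0.6 turn -0.001 rows~0.9
t=23.82 at [549.5 -16.9  99.3] ang 79.9 gap 29.0 F [-0.2 -0.9  0.2] q [-0.03  0.4   1.9  -0.    0.84 -1.43]
  -> tx 58.0 ty 0.3 tz 0.6 turn -0.001 rows~0.9
```

View pics/j_s.png

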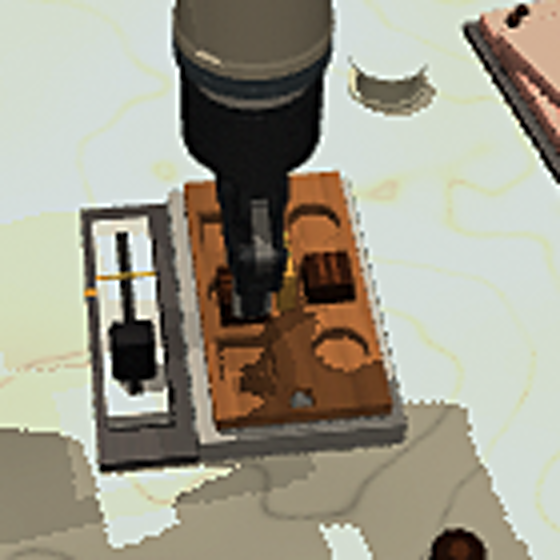

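Request:
carry_out:
  steps:
    - {"hand": -0.6,"tx": 30,"ty": 0.3,"tz": 0.5,"turn": 0}
    - {"hand": -0.6,"tx": 45,"ty": 0.3,"tz": 0.5,"turn": 0}
    - {"hand": -0.6,"tx": 48,"ty": 0.3,"tz": 0.5,"turn": 0}
    - {"hand": -0.6,"tx": 52,"ty": 0.3,"tz": 0.5,"turn": 0}
    - {"hand": -0.6,"tx": 55,"ty": 0.3,"tz": 0.5,"turn": 0}
    - {"hand": -0.6,"tx": 57.5,"ty": 0.3,"tz": 0.5,"turn": 0}
    - {"hand": -0.6,"tx": 57.5,"ty": 0.3,"tz": 0.5,"turn": 0}

```text
clock: 24.7
tool_pos: [0.5535, -0.017, 0.0442]
tool_rot: [0.707, 0.062, 0.702, -0.062]
ft_force: [2.0, -4.3, 13.3]
finger_gap: 0.0287
```

Run:
```python
from h import *
p=pocket(-30,-56)+[.7,-.1];go(*p,41.3,79.9)
```

```text
t=24.70 at [553.5 -17.   44.2] ang 79.9 gap 28.7 F [ 2.  -4.3 13.3] q [-0.03  0.49  1.93 -0.    0.72 -1.43]
  -> tx 2.9 ty -0.3 tz -3.4 turn 0.001 rows~0.1
```

Run:
```python
from h import *
F=grab("k")
cv2.imwrite("pics/k_s.png",cv2.resize(F["side"]["color"][200:275,225:325],None,fx=6,fy=6,interpolation=cv2.INTER_CUBIC))
cv2.imwrite("pics/k_t.png",cv2.resize(F["top"]["color"][170:250,240:340],None,fx=6,fy=6,interpolation=cv2.INTER_CUBIC))
```

```text
(no output)
```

View pics/k_s.png

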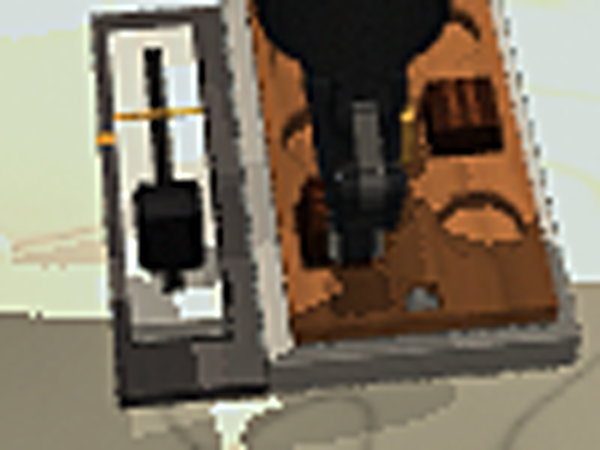

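View pics/k_t.png

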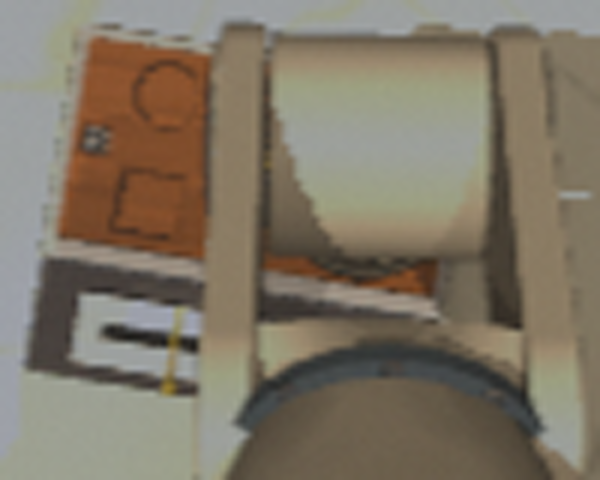

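Request:
carry_out:
  steps:
    - {"hand": -0.6,"tx": -8,"ty": 0,"tz": 0,"turn": 0}
    - {"hand": -0.6,"tx": -16,"ty": 0,"tz": 0,"turn": 0}
    - {"hand": -0.6,"tx": -16,"ty": 0,"tz": 0,"turn": 0}
    - {"hand": -0.6,"tx": -16,"ty": 0,"tz": 0,"turn": 0}

```text
clock: 25.3
tool_pos: [0.5499, -0.0163, 0.0577]
tool_rot: [0.704, 0.062, 0.705, -0.062]
ft_force: [-0.4, -0.2, -0.5]
finger_gap: 0.0289
```

Run:
```python
from h import *
p=pocket(-30,-56)+[.7,-.1];go(*p,41.3,79.9)
F=grab("l")
cv2.imwrite("pics/l_s.png",cv2.resize(F["side"]["color"][200:275,225:325],None,fx=7,fy=7,interpolation=cv2.INTER_CUBIC))
```

```text
t=25.30 at [549.9 -16.3  57.7] ang 79.9 gap 28.9 F [-0.4 -0.2 -0.5] q [-0.03  0.47  1.92  0.    0.75 -1.43]
  -> tx 16.4 ty -0.3 tz 0.3 turn 0.001 rows~0.3
```

View pics/l_s.png

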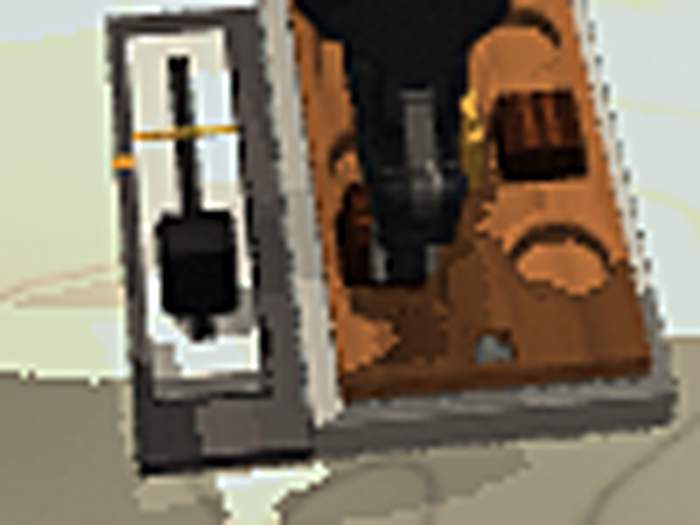

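Run:
```python
from h import *
f=ctrl.grab_frame("side"); 
p=pocket(-30,-56)
def corners(c,z,h=15):
    a=np.radians(YAW);R=np.array([[np.cos(a),-np.sin(a)],[np.sin(a),np.cos(a)]])
    return np.array([[*(c+R@np.array(q)),z] for q in((-h,-h),(-h,h),(h,h),(h,-h))])/1e3
# bias of side camera at plinth: seated praline0 at pocket(30,0): predicted pixels
print("seated top corners",proj(f,corners(pocket(30,0),50)).round(1).tolist())
print("held bottom",proj(f,corners(p,42)).round(1).tolist()); print("held top",proj(f,corners(p,66)).round(1).tolist())
print("pocket rim",proj(f,corners(p,36,17)).round(1).tolist())
b=f["color"][222:246,268:292].astype(int)
print(b[...,2])
```

```text
seated top corners [[296.3, 220.8], [294.6, 212.3], [305.9, 211.4], [307.8, 219.8]]
held bottom [[275.6, 241.7], [274.3, 232.5], [286.0, 231.5], [287.6, 240.7]]
held top [[275.7, 235.6], [274.3, 226.3], [286.3, 225.3], [287.9, 234.5]]
pocket rim [[274.9, 243.9], [273.5, 233.4], [286.7, 232.3], [288.5, 242.7]]
[[153 124 158 143  34  56 170 180   0  17  21  16  18  15  16  54  78  74
   75  41  12  13  38 103]
 [177  85 137 123  54 165 136 170  46  10  18  16  15  11  25  56  80  78
  136  53  29  33  47 104]
 [178 120 138 135  63 139 134 146  80   6  20  29  47  44  29  35  51  47
  107  83  10  18  21  82]
 [177 113 140 132 111 123 138 151 103   2  12  15  14  22  23  34  62  58
   62 135  36  27  26  26]
 [177 120 138 134 137 131  95  54  41  31  13  20  27  39  35  38  87  82
   79 119  60  43  24  27]
 [155 121 139 134 138 145  36  29  35  38  12  17  26  30  27  32  62  56
   54  74  28  25  17  27]
 [158 161 108 135 137 109   1  51  67  47  11   8  14  22  22  26  53  50
   44  47  19  14  14  56]
 [157 158  84 138 141 115   6  41  69  37  13  11  12  16  13  16  32  28
   31  2
[... 935 characters left out ...]
51 151  74 171 106   5  14  16  18  57 101  26  12  12  13  11  27
   62  69  45  95  89  93]
 [193 186 187 126 168 137   0  11  17  11   7  29   5  12  12  14  11  28
   76  69  41  94  90  92]
 [190 185 183 145 163 133 123  68  73  76  49  52  53  58  60  39  41  55
   74  68  48  92  89  91]
 [197 184 183 143 164 161 125  55  65  70  70  70  70  69  71  75  77  74
   73  67  50  85  90  90]
 [198 184 181 151 125 161 164  44  60  67  69  66  68  66  66  70  72  72
   74 101  64  70  90  89]
 [199 186 183 189  91 159 160  73  51  61  65  61  65  75  43  67  54  67
   70  94 100  75  88  89]
 [197 186 182 183  97 158 155 150 137  85  69  81  51  56  61  63  64  64
   68  65  61  89  87  89]]
```

Run:
```python
from h import *
f=ctrl.grab_frame("side"); 
p=pocket(-30,-56)
def corners(c,z,h=15):
    a=np.radians(YAW);R=np.array([[np.cos(a),-np.sin(a)],[np.sin(a),np.cos(a)]])
    return np.array([[*(c+R@np.array(q)),z] for q in((-h,-h),(-h,h),(h,h),(h,-h))])/1e3
print("held bottom z84",proj(f,corners(p+[.1,-.3],84)).round(1).tolist(),proj(f,corners(p+[.1,-.3],108)).round(1).tolist())
j=cv2.imread("pics/side_j.png"); print(j[212:236,268:286,2])
i=cv2.imread("pics/side_i.png"); print(i[208:230,290:312,2])
```

```text
held bottom z84 [[275.8, 230.9], [274.4, 221.6], [286.5, 220.6], [288.1, 229.8]] [[275.8, 224.4], [274.4, 215.0], [286.7, 214.0], [288.4, 223.3]]
[[154 150 120 137 143 147 164 157  77   6  18  26  29  45  43  52 104 105]
 [122 150 139 134 139 141 140 148  95   0  11  18  41  57  53  53 130 121]
 [ 89 153 143 134 137 144 144 150  94   0  16  22  49  46  41  40  97  86]
 [122 153 149 135 137 144 148 154  98   0  12  15  14  29  25  23  61  54]
 [100 153 149 139 136 146 110  86 101  21  15   9  11  18  17  14  40  34]
 [123 156 149 140 138 149  43  27  32  23  15   8  11  14  11  15  35  32]
 [100 152 150 148 145 143  43  32  35  44  19   9  14  14  10  15  26  22]
 [116 152 151 149 136  91  35  72  89  88  46   5  14  14  15  15  17  16]
 [178 117 153 153 117  58   9  37  33  36  52   3  12  13  15  13  13  13]
 [177 121 154 141  60  41  14  54  73  87  56  12  12  11  18  21  21  18]
 [152 123 157 142  38  54  44  35  53  55  45   3  11  14  22  16  19  17]
 [177  95 157 122  58 176  37  40  39  38  69  23   8  12  12  16  14  11]
 [177 120 136 134  66 148  71  23  42  39  68  90  26 
[... 2193 characters left out ...]
6  16  16  16  17  13  14  16
   44  90  81 103]
 [105 100 100 110  96 181   0  14  19  17  17  18  17  19  17  16  16  12
   35  86  82  83]
 [102 100 100  92  90  85  80  11  10  14  14  16  12  10  11  10   7   4
   20  76  80  81]
 [102  99  99  92  93 122  67   0   3   1   3   1   3   0  40  37  78  77
  125 153  75  78]
 [ 95  98 101  87  90  90 125 132 122 124 161 150 153 154 147 148 148 146
  147 179  73  80]
 [ 89  92  79  69  88  89 191 183 151 150 144 133 136 139 132 133 136 139
  179  78  77  80]
 [186  78  80  84  81  81 179 175 177 142 141 129 129 133 130 128 132 134
   76  83  81  81]
 [179 183 178  78 180 173 174 173 174 141 177 128 129 165 159 124 167 169
   79  87  89  84]]
```

Run:
```python
from h import *
go(440,-184,100,79.9);go(440,-184,17,79.9)
```

```text
t=25.50 at [549.9 -16.3  57.5] ang 79.9 gap 29.2 F [ 0.2 -1.  -0.5] q [-0.03  0.47  1.92  0.    0.75 -1.43]
  -> tx -42.5 ty -184.3 tz -78.9 turn 0.000 rows~3.3
t=25.50 at [549.9 -16.3  57.5] ang 79.9 gap 29.2 F [ 0.2 -1.  -0.5] q [-0.03  0.47  1.92  0.    0.75 -1.43]
  -> tx 40.5 ty -184.3 tz -78.8 turn 0.000 rows~3.3
```

Request:
carry_out:
  steps:
    - {"hand": -0.6,"tx": -42,"ty": 0,"tz": 0,"turn": 0}
    - {"hand": -0.6,"tx": -42,"ty": -50,"tz": -22,"turn": 0}
    - {"hand": -0.6,"tx": -42,"ty": -100,"tz": -43,"turn": 0}
    - {"hand": -0.6,"tx": -42,"ty": -150,"tz": -64,"turn": 0}
    - {"hand": -0.6,"tx": -42,"ty": -184,"tz": -79,"turn": 0}
    - {"hand": -0.6,"tx": -42,"ty": -184,"tz": -79,"turn": 0}
    - {"hand": -0.6,"tx": -42,"ty": -184,"tz": -79,"turn": 0}
    - {"hand": -0.6,"tx": 0,"ty": -184,"tz": -79,"turn": 0}
    - {"hand": -0.6,"tx": 30,"ty": -184,"tz": -79,"turn": 0}
    - {"hand": -0.6,"tx": 38,"ty": -184,"tz": -79,"turn": 0}
    - {"hand": -0.6,"tx": 42,"ty": -184,"tz": -79,"turn": 0}
    - {"hand": -0.6,"tx": 44,"ty": -184,"tz": -79,"turn": 0}
    - {"hand": 0.3,"tx": 42,"ty": -184,"tz": -79,"turn": 0}
    - {"hand": 0.3,"tx": 42,"ty": -184,"tz": -79,"turn": 0}
    - {"hand": 0.3,"tx": 42,"ty": -184,"tz": -79,"turn": 0}

```text
clock: 27.38
tool_pos: [0.4405, -0.1839, 0.0162]
tool_rot: [0.705, 0.062, 0.704, -0.062]
ft_force: [-0.4, -0.1, -0.6]
finger_gap: 0.0552
```

Run:
```python
from h import *
go(440,-184,17,79.9)
F=grab("m")
cv2.imwrite("pics/m_s.png",cv2.resize(F["side"]["color"][190:340,225:345],None,fx=4,fy=4,interpolation=cv2.INTER_CUBIC))
cv2.imwrite("pics/m_t.png",cv2.resize(F["top"]["color"][170:250,240:340],None,fx=6,fy=6,interpolation=cv2.INTER_CUBIC))
```

```text
t=27.38 at [ 440.5 -183.9   16.2] ang 79.9 gap 55.2 F [-0.4 -0.1 -0.6] q [-0.4   0.46  2.1  -0.    0.59 -1.79]
  -> tx -0.8 ty -0.2 tz -0.5 turn 0.000 rows~0.0
```

View pics/m_s.png

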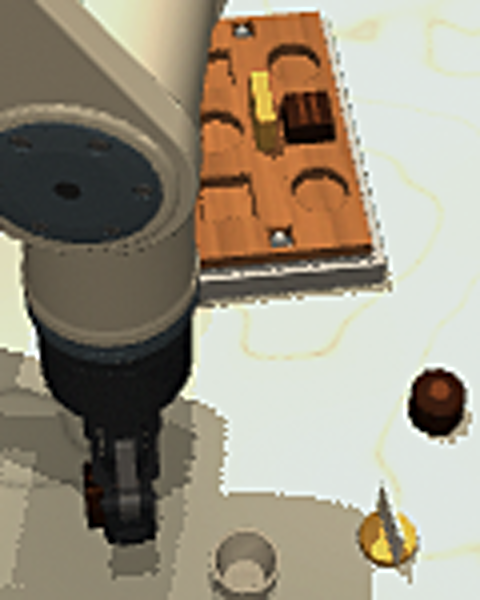

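View pics/m_t.png

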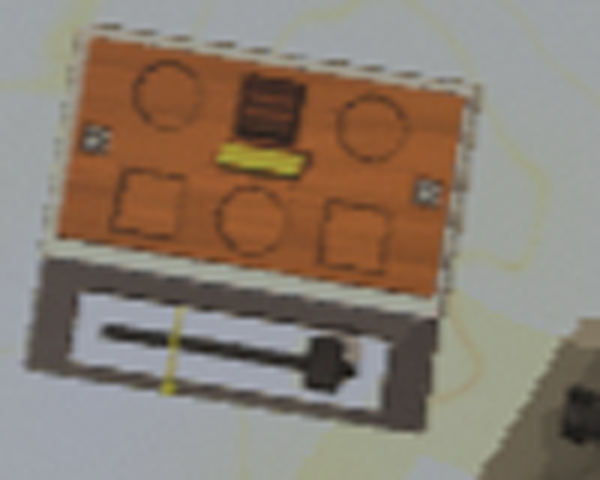

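Run:
```python
from h import *
f=ctrl.grab_frame("top"); 
hsv=cv2.cvtColor(f["color"],cv2.COLOR_BGR2HSV).astype(int); H,S,V=hsv[...,0],hsv[...,1],hsv[...,2]
m=((S>90)&(H<32)).astype(np.uint8); b=min(blobs(m,500),key=lambda b:np.hypot(*(b[0]-[283,198])))
full=cv2.morphologyEx(b[2].astype(np.uint8),cv2.MORPH_CLOSE,np.ones((11,11)));r,c=tops(full,f,.030);M=cv2.moments(full,True); c=(M['m10']/M['m00'],M['m01']/M['m00']); print(r,c,plane(f,*c,.030)*1e3)
y=(H>20)&(H<34)&(S>110)&(V>80)
for c,s,_ in blobs(y,15):
    if np.hypot(*(c-[283,197]))<12: print("grip",c,s[4],plane(f,*c,.066)*1e3,plane(f,*c,.051)*1e3)
# seated praline0
for c,s,_ in blobs(prmask(f)&(V<80),30,200):
    if np.hypot(*(c-[285,188]))<8: print("p0",c,s[4],plane(f,*c,.048)*1e3, pocket(30,0))
p=pocket(-30,-56)
g=cv2.cvtColor(f["color"],cv2.COLOR_BGR2GRAY); print(g[198:220,290:308])
print("pred rim",proj(f,np.array([[*pocket(-30+a,-56+b),36] for a,b in((17,17),(17,-17),(-17,-17),(-17,17))])/1e3).round(1).tolist())
print("pred tray", proj(f,np.array([[*pocket(a,b),36] for a,b in((55,103),(55,-103),(-55,-103),(-55,103))])/1e3).round(1).tolist())
```

```text
((590.65234375, 32.92948913574219), (207.1984100341797, 111.60285186767578), 79.9320297241211) (283.2475750577367, 197.3200923787529) [[590.38542176  32.62384017  30.        ]]
grip [282.90909091 196.02272727] 44 [[590.00403276  33.21985967  66.        ]] [[591.94212971  33.40693925  51.        ]]
p0 [284.68235294 187.95294118] 85 [[618.39359201  27.397507    48.        ]] [618.3350954   28.03899822]
[[ 84  91 103 103 103 101 101 104 102 100 103 104 102 100 100 101 100  99]
 [ 92 105 107 104 105 103 105 105 105 107 106 105 106 106 106 106 106 105]
 [ 99 105 105 104 104 105 106 105 107 107 104 104 105 104 103 105 106 103]
 [ 99  99 101  99 102 102 104 103 103 103 104 103 103 105 104 104 106 103]
 [102 102 101  99 100  99 100 100  98  98 100 100 101 101 101 101 102 102]
 [101 101 102 101  82  73  77  85  92  92  97  97  99  97  97 100  99  99]
 [ 97  99  98  94  76  89  91  83  79  70  71  75  76  86  92  94  97  95]
 [ 99 100 101  95  79  92 103 100 100 101 101 100  88  83  82  88  95  95]
 [ 97  98  97  91  77  93 106 104 105 105 105 105 105 104  88  92 100  99]
 [ 95  96  95  83  95
[... 403 characters left out ...]
  99  81  82  90  90  89]
 [ 97  96  84  71  87  98  99 100 100 100 101 101 101  82  85  94  93  91]
 [ 95  96  90  85  83  79  75  69  70  88  98  98  98  88  95 102 102 100]
 [ 95  97  96  97  95  93  93  93  90  90  84  76  75  70  87  98  97  97]
 [120 112 104  85  86  86  93  96  96  95  94  92  93  92  93  93  94  95]
 [158 158 158 156 156 149 126 106  96  77  82  86  91  96  95  94  93  93]
 [159 160 159 159 160 160 158 158 156 156 156 157 137 119  91  66  81  85]
 [109 133 145 158 160 160 160 160 159 159 160 160 159 158 155 156 156 155]]
pred rim [[294.3, 203.4], [304.7, 205.1], [303.0, 215.5], [292.6, 213.8]]
pred tray [[254.6, 176.0], [317.1, 186.0], [311.8, 219.4], [248.8, 209.2]]
```

Request:
carry_out:
  steps:
    - {"hand": -0.6,"tx": 2,"ty": 0,"tz": 0,"turn": 0}
    - {"hand": -0.6,"tx": 2,"ty": 0,"tz": 0,"turn": 0}
    - {"hand": -0.6,"tx": 2,"ty": 0,"tz": 0,"turn": 0}
    - {"hand": -0.6,"tx": 2,"ty": 0,"tz": 0,"turn": 0}
    - {"hand": 0.4,"tx": 2,"ty": 0,"tz": 0,"turn": 0}
    - {"hand": 0.4,"tx": 2,"ty": 0,"tz": 0,"turn": 0}
    - {"hand": 0.4,"tx": 2,"ty": 0,"tz": 0,"turn": 1.57}
    - {"hand": 0.4,"tx": 2,"ty": 0,"tz": 0,"turn": 1.57}
    - {"hand": 0.4,"tx": 2,"ty": 0,"tz": 0,"turn": 1.57}
    - {"hand": 0.4,"tx": 2,"ty": 0,"tz": 0,"turn": 1.57}
    - {"hand": 0.4,"tx": 2,"ty": 0,"tz": 0,"turn": 1.57}
    - {"hand": 0.4,"tx": 2,"ty": 0,"tz": 0,"turn": 1.57}
    - {"hand": 0.4,"tx": 2,"ty": 0,"tz": 0,"turn": 1.57}
    - {"hand": 0.4,"tx": 2,"ty": 0,"tz": 0,"turn": 1.57}
    - {"hand": 0.4,"tx": 2,"ty": 0,"tz": 0,"turn": 1.57}
    - {"hand": 0.4,"tx": 2,"ty": 0,"tz": 0,"turn": 1.57}
    - {"hand": -0.6,"tx": 2,"ty": 0,"tz": 0,"turn": 1.57}
    - {"hand": -0.6,"tx": 2,"ty": 0,"tz": 0,"turn": 1.57}
    - {"hand": -0.6,"tx": 2,"ty": 0,"tz": 0,"turn": 1.57}
    - {"hand": -0.6,"tx": 2,"ty": 0,"tz": 0,"turn": 1.57}

```text
clock: 30.02
tool_pos: [0.4401, -0.1837, 0.0139]
tool_rot: [-0.454, -0.542, -0.455, 0.542]
ft_force: [-1.6, 0.3, 5.6]
finger_gap: 0.029
```

Request:
carry_out:
  steps:
    - {"hand": 0.4,"tx": 0,"ty": 0,"tz": 0,"turn": 0}
    - {"hand": 0.4,"tx": 0,"ty": 0,"tz": 0,"turn": 0}
    - {"hand": 0.4,"tx": 0,"ty": 0,"tz": 0,"turn": -1.57}
    - {"hand": 0.4,"tx": 0,"ty": 0,"tz": 0,"turn": -1.57}
    - {"hand": 0.4,"tx": 0,"ty": 0,"tz": 0,"turn": -1.57}
    - {"hand": 0.4,"tx": 0,"ty": 0,"tz": 0,"turn": -1.57}
    - {"hand": 0.4,"tx": 0,"ty": 0,"tz": 0,"turn": -1.57}
    - {"hand": 0.4,"tx": 0,"ty": 0,"tz": 0,"turn": -1.57}
    - {"hand": 0.4,"tx": 0,"ty": 0,"tz": 0,"turn": -1.57}
    - {"hand": 0.4,"tx": 0,"ty": 0,"tz": 0,"turn": -1.57}
    - {"hand": 0.4,"tx": 0,"ty": 0,"tz": 0,"turn": -1.57}
    - {"hand": 0.4,"tx": 0,"ty": 0,"tz": 0,"turn": -1.57}
    - {"hand": -0.6,"tx": 0,"ty": 0,"tz": 0,"turn": -1.57}
    - {"hand": -0.6,"tx": 0,"ty": 0,"tz": 0,"turn": -1.57}
    - {"hand": -0.6,"tx": 0,"ty": 0,"tz": 0,"turn": -1.57}
    - {"hand": -0.6,"tx": 0,"ty": 0,"tz": 0,"turn": -1.57}
    - {"hand": -0.6,"tx": 0,"ty": 0,"tz": 0,"turn": -1.57}

```text
clock: 32.15
tool_pos: [0.4402, -0.1837, 0.0139]
tool_rot: [0.704, 0.062, 0.704, -0.062]
ft_force: [-0.7, 0.4, 5.1]
finger_gap: 0.0292
```

Run:
```python
from h import *
p=pocket(-30,-56);go(*p,100,79.9)
```

```text
t=32.15 at [ 440.2 -183.7   13.9] ang 79.9 gap 29.2 F [-0.7  0.4  5.1] q [-0.4   0.46  2.1   0.    0.58 -1.79]
  -> tx -86.1 ty 183.7 tz 78.3 turn 0.000 rows~3.5
```

Request:
carry_out:
  steps:
    - {"hand": -0.6,"tx": -45,"ty": 0,"tz": 0,"turn": 0}
    - {"hand": -0.6,"tx": -86,"ty": 5,"tz": 2,"turn": 0}
    - {"hand": -0.6,"tx": -86,"ty": 55,"tz": 23,"turn": 0}
    - {"hand": -0.6,"tx": -86,"ty": 105,"tz": 45,"turn": 0}
    - {"hand": -0.6,"tx": -86,"ty": 150,"tz": 64,"turn": 0}
    - {"hand": -0.6,"tx": -86,"ty": 178,"tz": 76,"turn": 0}
    - {"hand": -0.6,"tx": -86,"ty": 183.5,"tz": 78.2,"turn": 0}
    - {"hand": -0.6,"tx": -86,"ty": 183.5,"tz": 78.2,"turn": 0}
    - {"hand": -0.6,"tx": -86,"ty": 183.5,"tz": 78.2,"turn": 0}
    - {"hand": -0.6,"tx": -86,"ty": 183.5,"tz": 78.2,"turn": 0}
    - {"hand": -0.6,"tx": -45,"ty": 183.5,"tz": 78.2,"turn": 0}
    - {"hand": -0.6,"tx": -45,"ty": 183.5,"tz": 78.2,"turn": 0}
    - {"hand": -0.6,"tx": -45,"ty": 183.5,"tz": 78.2,"turn": 0}
    - {"hand": -0.6,"tx": -45,"ty": 183.5,"tz": 78.2,"turn": 0}

```text
clock: 33.9
tool_pos: [0.5501, -0.0168, 0.0601]
tool_rot: [0.705, 0.062, 0.704, -0.062]
ft_force: [-0.4, -0.5, -0.4]
finger_gap: 0.0291
```

Run:
```python
from h import *
p=pocket(-30,-56);go(*p,40,79.9)
F=grab("n")
cv2.imwrite("pics/n_s.png",cv2.resize(F["side"]["color"][200:275,225:325],None,fx=7,fy=7,interpolation=cv2.INTER_CUBIC))
go(*p,40,79.9)
```

```text
t=33.90 at [550.1 -16.8  60.1] ang 79.9 gap 29.1 F [-0.4 -0.5 -0.4] q [-0.03  0.46  1.92 -0.    0.75 -1.43]
  -> tx 20.1 ty 0.2 tz -0.7 turn 0.000 rows~0.3
t=34.00 at [549.9 -16.8  59.8] ang 79.9 gap 29.3 F [-0.9 -0.3 -1.1] q [-0.03  0.46  1.92 -0.    0.75 -1.43]
  -> tx 19.8 ty 0.1 tz -0.5 turn 0.000 rows~0.3
```

View pics/n_s.png

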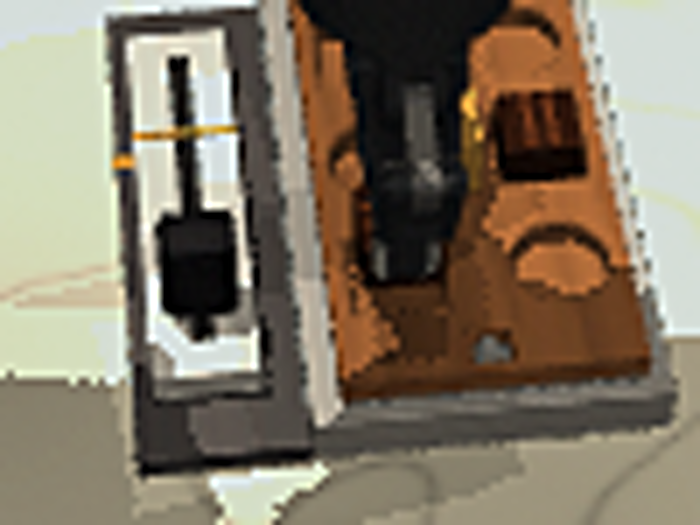

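Request:
carry_out:
  steps:
    - {"hand": -0.6,"tx": 6,"ty": 0,"tz": 0,"turn": 0}
    - {"hand": -0.6,"tx": 10,"ty": 0,"tz": 0,"turn": 0}
    - {"hand": -0.6,"tx": 13,"ty": 0,"tz": 0,"turn": 0}
    - {"hand": -0.6,"tx": 15,"ty": 0,"tz": 0,"turn": 0}
    - {"hand": -0.6,"tx": 15,"ty": 0,"tz": 0,"turn": 0}

```text
clock: 34.62
tool_pos: [0.5491, -0.0167, 0.0435]
tool_rot: [0.704, 0.062, 0.705, -0.062]
ft_force: [-0.2, -0.6, -0.3]
finger_gap: 0.0289
```

Run:
```python
from h import *
p=pocket(-30,-56);go(*p,40,79.9)
```

```text
t=34.62 at [549.1 -16.7  43.5] ang 79.9 gap 28.9 F [-0.2 -0.6 -0.3] q [-0.03  0.49  1.93 -0.    0.72 -1.43]
  -> tx 3.5 ty 0.2 tz 0.3 turn 0.001 rows~0.1
```

In the pocket with no contact force. I'll lower it the rest of the way, release and rise.

Request:
carry_out:
  steps:
    - {"hand": -0.6,"tx": 3,"ty": 0,"tz": 0.2,"turn": 0}
    - {"hand": -0.6,"tx": 3,"ty": 0,"tz": 0.2,"turn": 0}
    - {"hand": 0.02,"tx": 3,"ty": 0,"tz": 0.2,"turn": 0}
    - {"hand": 0.02,"tx": 3,"ty": 0,"tz": 0.2,"turn": 0}
    - {"hand": 0.02,"tx": 3,"ty": 0,"tz": 0.2,"turn": 0}
    - {"hand": 0.02,"tx": -30,"ty": 0,"tz": 0,"turn": 0}
    - {"hand": 0.4,"tx": -80,"ty": 0,"tz": 0,"turn": 0}
    - {"hand": 0.4,"tx": -80,"ty": 0,"tz": 0,"turn": 0}
    - {"hand": 0.4,"tx": -80,"ty": 0,"tz": 0,"turn": 0}

```text
clock: 35.75
tool_pos: [0.549, -0.0167, 0.1236]
tool_rot: [0.704, 0.062, 0.704, -0.062]
ft_force: [-0.1, -0.6, -0.6]
finger_gap: 0.0598
```

Run:
```python
from h import *
F=look("o")
cv2.imwrite("pics/o_s.png",cv2.resize(F["side"]["color"][190:340,225:400],None,fx=4,fy=4,interpolation=cv2.INTER_CUBIC))
go(450.4,-318.7,70,-1.8);go(450.4,-318.7,13,-1.8)
```

```text
top [ 630.  -180.1] side [ 627.9 -182.1] mean [ 628.9 -181.1] z 8.7 rect 29 34 ang 44.0 fill 0.82
top [ 627.9 -311.7] side [ 626.  -313.3] mean [ 627.  -312.5] z 9.0 rect 28 34 ang 17.7 fill 0.79
top [ 555.4 -348.6] side [ 553.7 -350.6] mean [ 554.5 -349.6] z 8.3 rect 32 30 ang 89.2 fill 0.81
top [ 450.4 -318.7] side [ 448.5 -319.8] mean [ 449.5 -319.2] z 9.9 rect 32 30 ang 87.1 fill 0.94
top [ 352.2 -253.1] side [ 350.  -255.2] mean [ 351.1 -254.1] z 8.5 rect 36 35 ang 43.3 fill 0.95
t=35.85 at [548.3 -16.7 122.6] ang 79.9 gap 60.0 F [ 0.1 -0.2 -0.4] q [-0.03  0.37  1.89  0.    0.89 -1.43]
  -> tx 52.8 ty -314.5 tz -43.5 turn 1.426 rows~7.6
t=35.85 at [548.3 -16.7 122.6] ang 79.9 gap 60.0 F [ 0.1 -0.2 -0.4] q [-0.03  0.37  1.89  0.    0.89 -1.43]
  -> tx 109.8 ty -314.5 tz -43.3 turn 1.426 rows~7.6
```

View pics/o_s.png

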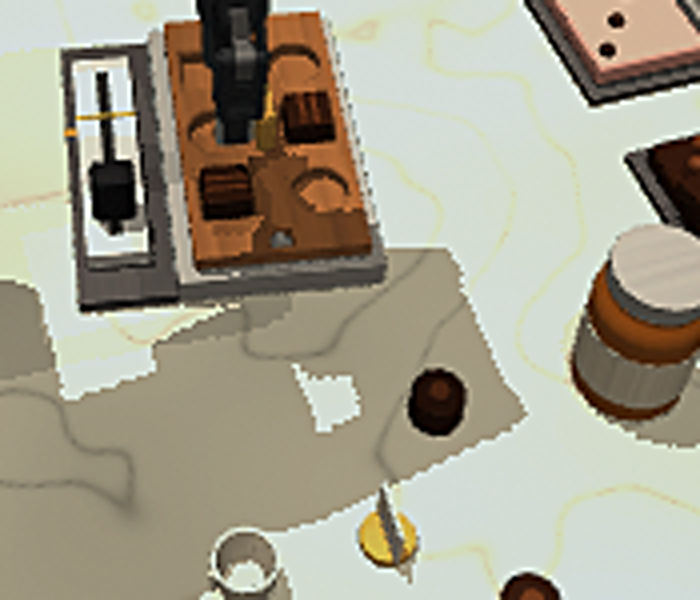

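Request:
carry_out:
  steps:
    - {"hand": 0.4,"tx": 8,"ty": -55,"tz": -8,"turn": 0.18}
    - {"hand": 0.4,"tx": 16,"ty": -110,"tz": -15,"turn": 0.36}
    - {"hand": 0.4,"tx": 24,"ty": -165,"tz": -23,"turn": 0.54}
    - {"hand": 0.4,"tx": 32,"ty": -220,"tz": -31,"turn": 0.72}
    - {"hand": 0.4,"tx": 40,"ty": -275,"tz": -38,"turn": 0.9}
    - {"hand": 0.4,"tx": 50,"ty": -314.5,"tz": -43.5,"turn": 1.08}
    - {"hand": 0.4,"tx": 50,"ty": -314.5,"tz": -43.5,"turn": 1.26}
    - {"hand": 0.4,"tx": 50,"ty": -314.5,"tz": -43.5,"turn": 1.426}
    - {"hand": 0.4,"tx": 50,"ty": -314.5,"tz": -43.5,"turn": 1.426}
    - {"hand": 0.4,"tx": 80,"ty": -314.5,"tz": -43.5,"turn": 1.426}
    - {"hand": 0.4,"tx": 109,"ty": -314.5,"tz": -43.5,"turn": 1.426}
    - {"hand": 0.4,"tx": 109,"ty": -314.5,"tz": -43.5,"turn": 1.426}
    - {"hand": 0.4,"tx": 109,"ty": -314.5,"tz": -43.5,"turn": 1.426}
    - {"hand": -0.6,"tx": 109,"ty": -314.5,"tz": -43.5,"turn": 1.426}
    - {"hand": -0.6,"tx": 109,"ty": -314.5,"tz": -43.5,"turn": 1.426}
    - {"hand": -0.6,"tx": 109,"ty": -314.5,"tz": -43.5,"turn": 1.426}
    - {"hand": -0.6,"tx": 109,"ty": -314.5,"tz": -43.5,"turn": 1.426}
    - {"hand": -0.6,"tx": 109,"ty": -314.5,"tz": -43.5,"turn": 1.426}
    - {"hand": 0.4,"tx": 109,"ty": -314.5,"tz": -43.5,"turn": 1.426}
    - {"hand": 0.4,"tx": 109,"ty": -314.5,"tz": -43.5,"turn": 1.426}

```text
clock: 38.35
tool_pos: [0.4515, -0.3188, 0.0151]
tool_rot: [0.492, 0.508, 0.492, -0.508]
ft_force: [-0.1, 0.3, -0.4]
finger_gap: 0.0595
```

Request:
carry_out:
  steps:
    - {"hand": 0.4,"tx": 0,"ty": 0,"tz": 0,"turn": -1.57}
    - {"hand": 0.4,"tx": 0,"ty": 0,"tz": 0,"turn": -1.57}
    - {"hand": 0.4,"tx": 0,"ty": 0,"tz": 0,"turn": -1.57}
    - {"hand": 0.4,"tx": 0,"ty": 0,"tz": 0,"turn": -1.57}
    - {"hand": 0.4,"tx": 0,"ty": 0,"tz": 0,"turn": -1.57}
    - {"hand": 0.4,"tx": 0,"ty": 0,"tz": 0,"turn": -1.57}
    - {"hand": 0.4,"tx": 0,"ty": 0,"tz": 0,"turn": -1.57}
    - {"hand": 0.4,"tx": 0,"ty": 0,"tz": 0,"turn": -1.57}
    - {"hand": 0.4,"tx": 0,"ty": 0,"tz": 0,"turn": -1.57}
    - {"hand": 0.4,"tx": 0,"ty": 0,"tz": 0,"turn": -1.57}
    - {"hand": -0.6,"tx": 0,"ty": 0,"tz": 0,"turn": -1.57}
    - {"hand": -0.6,"tx": 0,"ty": 0,"tz": 0,"turn": -1.57}
    - {"hand": -0.6,"tx": 0,"ty": 0,"tz": 0,"turn": -1.57}
    - {"hand": -0.6,"tx": 0,"ty": 0,"tz": 0,"turn": -1.57}
    - {"hand": -0.6,"tx": 0,"ty": 0,"tz": 0,"turn": -1.57}

```text
clock: 40.22
tool_pos: [0.4515, -0.3188, 0.0149]
tool_rot: [0.707, 0.011, 0.707, -0.011]
ft_force: [-0.4, 1.3, 5.0]
finger_gap: 0.0291
```

Run:
```python
from h import *
p=pocket(-30,56);go(*p,100,79.9)
```

```text
t=40.23 at [ 451.5 -318.8   14.9] ang 88.2 gap 29.1 F [-0.4  1.3  5. ] q [-0.62  0.54  1.93 -0.    0.67 -2.16]
  -> tx -85.1 ty 416.0 tz 104.4 turn 0.144 rows~7.0
```

Request:
carry_out:
  steps:
    - {"hand": -0.6,"tx": -45,"ty": 0,"tz": 0,"turn": 0}
    - {"hand": -0.6,"tx": -85,"ty": 10,"tz": 2,"turn": 0}
    - {"hand": -0.6,"tx": -85,"ty": 65,"tz": 16,"turn": 0.03}
    - {"hand": -0.6,"tx": -85,"ty": 120,"tz": 30,"turn": 0.06}
    - {"hand": -0.6,"tx": -85,"ty": 175,"tz": 44,"turn": 0.09}
    - {"hand": -0.6,"tx": -85,"ty": 230,"tz": 58,"turn": 0.12}
    - {"hand": -0.6,"tx": -85,"ty": 285,"tz": 72,"turn": 0.144}
    - {"hand": -0.6,"tx": -85,"ty": 340,"tz": 85,"turn": 0.144}
    - {"hand": -0.6,"tx": -85,"ty": 390,"tz": 98,"turn": 0.144}
    - {"hand": -0.6,"tx": -85,"ty": 412,"tz": 103.5,"turn": 0.144}
    - {"hand": -0.6,"tx": -85,"ty": 416,"tz": 104.4,"turn": 0.144}
    - {"hand": -0.6,"tx": -85,"ty": 416,"tz": 104.4,"turn": 0.144}
    - {"hand": -0.6,"tx": -85,"ty": 416,"tz": 104.4,"turn": 0.144}
    - {"hand": -0.6,"tx": -45,"ty": 416,"tz": 104.4,"turn": 0.144}
    - {"hand": -0.6,"tx": -45,"ty": 416,"tz": 104.4,"turn": 0.144}
    - {"hand": -0.6,"tx": -45,"ty": 416,"tz": 104.4,"turn": 0.144}
    - {"hand": -0.6,"tx": -45,"ty": 416,"tz": 104.4,"turn": 0.144}

```text
clock: 42.35
tool_pos: [0.5698, 0.0936, 0.0611]
tool_rot: [0.705, 0.062, 0.704, -0.062]
ft_force: [0.3, 0.7, 0.0]
finger_gap: 0.0288
```

Run:
```python
from h import *
p=pocket(-30,56);go(*p,41,79.9)
F=grab("p")
cv2.imwrite("pics/p_s.png",cv2.resize(F["side"]["color"][180:275,225:325],None,fx=6,fy=6,interpolation=cv2.INTER_CUBIC))
go(*p,41,79.9)
```

```text
t=42.35 at [569.8  93.6  61.1] ang 79.9 gap 28.8 F [0.3 0.7 0. ] q [ 0.16  0.49  1.86 -0.    0.78 -1.23]
  -> tx 20.1 ty -0.0 tz -0.8 turn 0.000 rows~0.3
t=42.45 at [569.7  93.8  60.9] ang 79.9 gap 28.9 F [ 0.8  1.1 -0. ] q [ 0.16  0.49  1.86  0.    0.78 -1.23]
  -> tx 19.9 ty -0.2 tz -0.6 turn 0.000 rows~0.3
```

View pics/p_s.png

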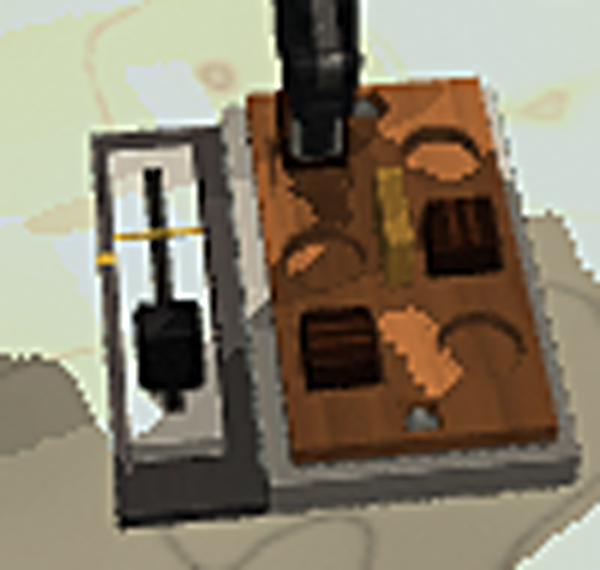

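Request:
carry_out:
  steps:
    - {"hand": -0.6,"tx": 6,"ty": 0,"tz": -0.2,"turn": 0}
    - {"hand": -0.6,"tx": 10,"ty": 0,"tz": -0.2,"turn": 0}
    - {"hand": -0.6,"tx": 13,"ty": 0,"tz": -0.2,"turn": 0}
    - {"hand": -0.6,"tx": 16,"ty": 0,"tz": -0.2,"turn": 0}
    - {"hand": -0.6,"tx": 16,"ty": 0,"tz": -0.2,"turn": 0}

```text
clock: 43.08
tool_pos: [0.5686, 0.0937, 0.0435]
tool_rot: [0.704, 0.062, 0.705, -0.062]
ft_force: [-0.2, 0.3, -0.1]
finger_gap: 0.0291
```

Run:
```python
from h import *
p=pocket(-30,56);go(*p,41,79.9)
```

```text
t=43.08 at [568.6  93.7  43.5] ang 79.9 gap 29.1 F [-0.2  0.3 -0.1] q [ 0.16  0.52  1.87 -0.    0.75 -1.23]
  -> tx 2.5 ty 0.1 tz 0.5 turn 0.001 rows~0.0
```

Request:
carry_out:
  steps:
    - {"hand": -0.6,"tx": 2,"ty": 0,"tz": 0.3,"turn": 0}
    - {"hand": -0.6,"tx": 2,"ty": 0,"tz": 0.3,"turn": 0}
    - {"hand": 0.02,"tx": 2,"ty": 0,"tz": 0.3,"turn": 0}
    - {"hand": 0.02,"tx": 2,"ty": 0,"tz": 0.3,"turn": 0}
    - {"hand": 0.02,"tx": 2,"ty": 0,"tz": 0.3,"turn": 0}
    - {"hand": 0.02,"tx": -30,"ty": 0,"tz": 0,"turn": 0}
    - {"hand": 0.4,"tx": -80,"ty": 0,"tz": 0,"turn": 0}
    - {"hand": 0.4,"tx": -80,"ty": 0,"tz": 0,"turn": 0}
    - {"hand": 0.4,"tx": -80,"ty": 0,"tz": 0,"turn": 0}

```text
clock: 44.2
tool_pos: [0.5686, 0.0937, 0.1237]
tool_rot: [0.704, 0.062, 0.704, -0.062]
ft_force: [-0.1, 0.1, -0.0]
finger_gap: 0.0597
```

Run:
```python
from h import *
F=look("q")
cv2.imwrite("pics/q_s.png",cv2.resize(F["side"]["color"][180:275,225:325],None,fx=6,fy=6,interpolation=cv2.INTER_CUBIC))
go(629.8,-180,70,79.9);go(629.8,-180,13,79.9)
# card stand location
f=F["top"]; hsv=cv2.cvtColor(f["color"],cv2.COLOR_BGR2HSV).astype(int)
y=(hsv[...,0]>18)&(hsv[...,0]<34)&(hsv[...,1]>110)
for c,s,_ in blobs(y,15):
    if np.hypot(*(c-[369,202]))<15: print("card",plane(f,*c,.004)*1e3)
print("cup",plane(f,371,227,.014)*1e3)
```

```text
top [ 629.7 -180.5] side [ 627.8 -182.3] mean [ 628.8 -181.4] z 8.9 rect 29 32 ang 29.0 fill 0.82
top [ 627.9 -311.7] side [ 626.  -313.3] mean [ 627.  -312.5] z 9.0 rect 28 33 ang 17.7 fill 0.8
top [ 555.4 -348.6] side [ 553.7 -350.6] mean [ 554.5 -349.6] z 8.3 rect 29 32 ang 3.6 fill 0.81
top [ 352.1 -253.1] side [ 350.5 -255.4] mean [ 351.3 -254.3] z 8.2 rect 35 35 ang 41.1 fill 0.94
t=44.30 at [567.9  93.6 122.7] ang 79.9 gap 59.5 F [ 0.1 -0.4  0.6] q [ 0.16  0.4   1.83 -0.    0.91 -1.23]
  -> tx 52.6 ty -258.5 tz 108.9 turn 0.000 rows~4.6
t=44.30 at [567.9  93.6 122.7] ang 79.9 gap 59.5 F [ 0.1 -0.4  0.6] q [ 0.16  0.4   1.83 -0.    0.91 -1.23]
  -> tx 109.6 ty -258.5 tz 109.0 turn 0.000 rows~4.8
card [[ 583.64814578 -249.46788439    4.        ]]
card [[ 566.31424204 -247.46813945    4.        ]]
cup [[ 490.58252643 -252.20553479   14.        ]]
```

View pics/q_s.png

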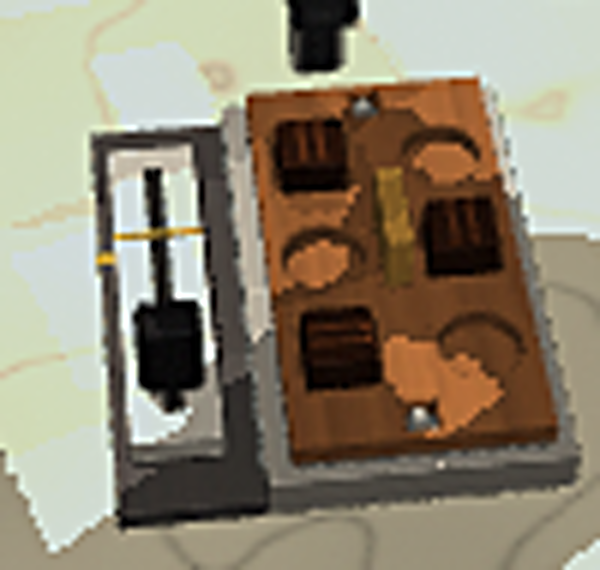

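Request:
carry_out:
  steps:
    - {"hand": 0.4,"tx": 10,"ty": -50,"tz": 21,"turn": 0.18}
    - {"hand": 0.4,"tx": 20,"ty": -100,"tz": 42,"turn": 0.36}
    - {"hand": 0.4,"tx": 30,"ty": -150,"tz": 63,"turn": 0.54}
    - {"hand": 0.4,"tx": 40,"ty": -200,"tz": 84,"turn": 0.72}
    - {"hand": 0.4,"tx": 50,"ty": -245,"tz": 103,"turn": 0.9}
    - {"hand": 0.4,"tx": 50,"ty": -258.5,"tz": 109,"turn": 1.08}
    - {"hand": 0.4,"tx": 50,"ty": -258.5,"tz": 109,"turn": 1.26}
    - {"hand": 0.4,"tx": 50,"ty": -258.5,"tz": 109,"turn": 1.44}
    - {"hand": 0.4,"tx": 50,"ty": -258.5,"tz": 109,"turn": 1.57}
    - {"hand": 0.4,"tx": 80,"ty": -258.5,"tz": 109,"turn": 1.57}
    - {"hand": 0.4,"tx": 110,"ty": -258.5,"tz": 109,"turn": 1.57}
    - {"hand": 0.4,"tx": 110,"ty": -258.5,"tz": 109,"turn": 1.57}
    - {"hand": 0.4,"tx": 110,"ty": -258.5,"tz": 109,"turn": 1.57}
    - {"hand": -0.6,"tx": 110,"ty": -258.5,"tz": 109,"turn": 1.57}
    - {"hand": -0.6,"tx": 110,"ty": -258.5,"tz": 109,"turn": 1.57}
    - {"hand": -0.6,"tx": 110,"ty": -258.5,"tz": 109,"turn": 1.57}
    - {"hand": -0.6,"tx": 110,"ty": -258.5,"tz": 109,"turn": 1.57}
    - {"hand": -0.6,"tx": 110,"ty": -258.5,"tz": 109,"turn": 1.57}
    - {"hand": 0.4,"tx": 110,"ty": -258.5,"tz": 109,"turn": 1.57}
    - {"hand": 0.4,"tx": 110,"ty": -258.5,"tz": 109,"turn": 1.57}

```text
clock: 46.8
tool_pos: [0.631, -0.1799, 0.014]
tool_rot: [0.454, 0.542, 0.454, -0.542]
ft_force: [-0.6, 0.6, 1.0]
finger_gap: 0.0595
```

Request:
carry_out:
  steps:
    - {"hand": 0.4,"tx": 0,"ty": 0,"tz": 0,"turn": -1.57}
    - {"hand": 0.4,"tx": 0,"ty": 0,"tz": 0,"turn": -1.57}
    - {"hand": 0.4,"tx": 0,"ty": 0,"tz": 0,"turn": -1.57}
    - {"hand": 0.4,"tx": 0,"ty": 0,"tz": 0,"turn": -1.57}
    - {"hand": 0.4,"tx": 0,"ty": 0,"tz": 0,"turn": -1.57}
    - {"hand": 0.4,"tx": 0,"ty": 0,"tz": 0,"turn": -1.57}
    - {"hand": 0.4,"tx": 0,"ty": 0,"tz": 0,"turn": -1.57}
    - {"hand": 0.4,"tx": 0,"ty": 0,"tz": 0,"turn": -1.57}
    - {"hand": 0.4,"tx": 0,"ty": 0,"tz": 0,"turn": -1.57}
    - {"hand": 0.4,"tx": 0,"ty": 0,"tz": 0,"turn": -1.57}
    - {"hand": -0.6,"tx": 0,"ty": 0,"tz": 0,"turn": -1.57}
    - {"hand": -0.6,"tx": 0,"ty": 0,"tz": 0,"turn": -1.57}
    - {"hand": -0.6,"tx": 0,"ty": 0,"tz": 0,"turn": -1.57}
    - {"hand": -0.6,"tx": 0,"ty": 0,"tz": 0,"turn": -1.57}
    - {"hand": -0.6,"tx": 0,"ty": 0,"tz": 0,"turn": -1.57}

```text
clock: 48.68
tool_pos: [0.6309, -0.1798, 0.014]
tool_rot: [0.704, 0.062, 0.704, -0.062]
ft_force: [-2.4, 0.7, 5.4]
finger_gap: 0.0305
```

Run:
```python
from h import *
p=pocket(30,-56);go(*p,100,79.9)
```

```text
t=48.67 at [ 630.9 -179.8   14. ] ang 79.9 gap 30.5 F [-2.4  0.7  5.4] q [-0.28  0.65  1.7  -0.    0.79 -1.67]
  -> tx -86.0 ty 146.4 tz -48.8 turn 0.000 rows~2.8
```

Request:
carry_out:
  steps:
    - {"hand": -0.6,"tx": -45,"ty": 0,"tz": 0,"turn": 0}
    - {"hand": -0.6,"tx": -86,"ty": 5,"tz": -2,"turn": 0}
    - {"hand": -0.6,"tx": -86,"ty": 55,"tz": -18,"turn": 0}
    - {"hand": -0.6,"tx": -86,"ty": 105,"tz": -35,"turn": 0}
    - {"hand": -0.6,"tx": -86,"ty": 140,"tz": -47,"turn": 0}
    - {"hand": -0.6,"tx": -86,"ty": 146.2,"tz": -48.8,"turn": 0}
    - {"hand": -0.6,"tx": -86,"ty": 146.2,"tz": -48.8,"turn": 0}
    - {"hand": -0.6,"tx": -86,"ty": 146.2,"tz": -48.8,"turn": 0}
    - {"hand": -0.6,"tx": -46,"ty": 146.2,"tz": -48.8,"turn": 0}
    - {"hand": -0.6,"tx": -46,"ty": 146.2,"tz": -48.8,"turn": 0}
    - {"hand": -0.6,"tx": -46,"ty": 146.2,"tz": -48.8,"turn": 0}
    - {"hand": -0.6,"tx": -46,"ty": 146.2,"tz": -48.8,"turn": 0}

```text
clock: 50.18
tool_pos: [0.6094, -0.0277, 0.0611]
tool_rot: [0.705, 0.062, 0.704, -0.062]
ft_force: [0.8, -0.5, 0.2]
finger_gap: 0.03
```

Run:
```python
from h import *
p=pocket(30,-56);go(*p,40,79.9)
F=grab("r")
cv2.imwrite("pics/r_s.png",cv2.resize(F["side"]["color"][180:275,225:325],None,fx=6,fy=6,interpolation=cv2.INTER_CUBIC))
go(*p,40,79.9)
```

```text
t=50.17 at [609.4 -27.7  61.1] ang 79.9 gap 30.0 F [ 0.8 -0.5  0.2] q [-0.05  0.53  1.79 -0.    0.82 -1.44]
  -> tx 21.1 ty 0.4 tz -1.0 turn 0.000 rows~0.3
t=50.27 at [609.2 -27.5  60.9] ang 79.9 gap 30.1 F [-0.7 -0.9  0.4] q [-0.05  0.53  1.79 -0.    0.82 -1.44]
  -> tx 20.9 ty 0.3 tz -0.7 turn 0.000 rows~0.3
```

View pics/r_s.png

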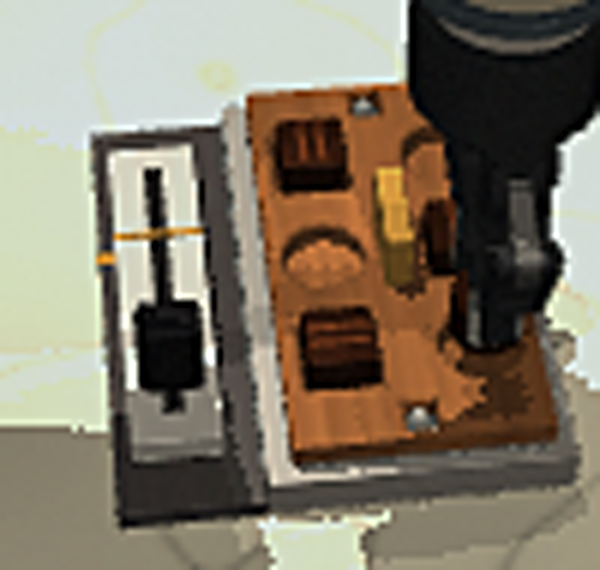

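Request:
carry_out:
  steps:
    - {"hand": -0.6,"tx": 6,"ty": 0.2,"tz": -0.2,"turn": 0}
    - {"hand": -0.6,"tx": 10,"ty": 0.2,"tz": -0.2,"turn": 0}
    - {"hand": -0.6,"tx": 13,"ty": 0.2,"tz": -0.2,"turn": 0}
    - {"hand": -0.6,"tx": 16,"ty": 0.2,"tz": -0.2,"turn": 0}
    - {"hand": -0.6,"tx": 16,"ty": 0.2,"tz": -0.2,"turn": 0}

```text
clock: 50.9
tool_pos: [0.6081, -0.0271, 0.0435]
tool_rot: [0.704, 0.062, 0.705, -0.062]
ft_force: [0.8, -0.7, -0.7]
finger_gap: 0.0301
```

Run:
```python
from h import *
p=pocket(30,-56);go(*p,40,79.9)
```

```text
t=50.90 at [608.1 -27.1  43.5] ang 79.9 gap 30.1 F [ 0.8 -0.7 -0.7] q [-0.05  0.56  1.8  -0.    0.79 -1.44]
  -> tx 3.5 ty 0.1 tz 0.4 turn 0.000 rows~0.1
```

Request:
carry_out:
  steps:
    - {"hand": -0.6,"tx": 3,"ty": 0,"tz": 0.2,"turn": 0}
    - {"hand": -0.6,"tx": 3,"ty": 0,"tz": 0.2,"turn": 0}
    - {"hand": 0.04,"tx": 3,"ty": 0,"tz": 0.2,"turn": 0}
    - {"hand": 0.04,"tx": 3,"ty": 0,"tz": 0.2,"turn": 0}
    - {"hand": 0.04,"tx": 3,"ty": 0,"tz": 0.2,"turn": 0}
    - {"hand": 0.04,"tx": -30,"ty": 0,"tz": 0,"turn": 0}
    - {"hand": 0.4,"tx": -80,"ty": 0,"tz": 0,"turn": 0}
    - {"hand": 0.4,"tx": -80,"ty": 0,"tz": 0,"turn": 0}
    - {"hand": 0.4,"tx": -80,"ty": 0,"tz": 0,"turn": 0}

```text
clock: 52.02
tool_pos: [0.608, -0.0271, 0.1237]
tool_rot: [0.704, 0.062, 0.704, -0.062]
ft_force: [-0.5, -0.2, -0.2]
finger_gap: 0.06
```

Run:
```python
from h import *
F=look("s")
cv2.imwrite("pics/s_s.png",cv2.resize(F["side"]["color"][180:275,225:325],None,fx=6,fy=6,interpolation=cv2.INTER_CUBIC))
go(628,-311.8,70,-10.1);go(628,-311.8,13,-10.1)
go(555.4,-348.6,70,-10.1)
```

```text
top [ 628.1 -311.6] side [ 626.  -313.3] mean [ 627.1 -312.4] z 8.7 rect 28 34 ang 17.7 fill 0.79
top [ 555.5 -348.8] side [ 553.7 -350.6] mean [ 554.6 -349.7] z 8.4 rect 32 30 ang 89.2 fill 0.81
top [ 352.2 -253.1] side [ 350.  -255.2] mean [ 351.1 -254.1] z 8.6 rect 36 34 ang 41.8 fill 0.94
t=52.12 at [607.4 -27.1 122.6] ang 79.9 gap 59.6 F [-0.5 -0.4 -0.5] q [-0.05  0.45  1.76 -0.    0.94 -1.44]
  -> tx 52.5 ty -276.7 tz 70.2 turn -1.570 rows~8.4
t=52.12 at [607.4 -27.1 122.6] ang 79.9 gap 59.6 F [-0.5 -0.4 -0.5] q [-0.05  0.45  1.76 -0.    0.94 -1.44]
  -> tx 109.5 ty -276.7 tz 70.3 turn -1.570 rows~8.4
t=52.12 at [607.4 -27.1 122.6] ang 79.9 gap 59.6 F [-0.5 -0.4 -0.5] q [-0.05  0.45  1.76 -0.    0.94 -1.44]
  -> tx 52.7 ty -325.6 tz 5.2 turn -1.570 rows~8.4
```

View pics/s_s.png

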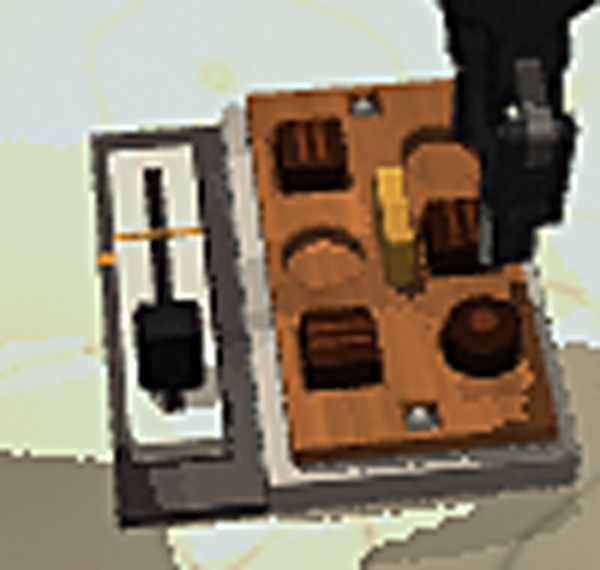

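Request:
carry_out:
  steps:
    - {"hand": 0.4,"tx": 10,"ty": -55,"tz": 14,"turn": 0.18}
    - {"hand": 0.4,"tx": 20,"ty": -110,"tz": 28,"turn": 0.36}
    - {"hand": 0.4,"tx": 30,"ty": -165,"tz": 42,"turn": 0.54}
    - {"hand": 0.4,"tx": 40,"ty": -220,"tz": 56,"turn": 0.72}
    - {"hand": 0.4,"tx": 50,"ty": -265,"tz": 67,"turn": 0.9}
    - {"hand": 0.4,"tx": 50,"ty": -276.7,"tz": 70.2,"turn": 1.08}
    - {"hand": 0.4,"tx": 50,"ty": -276.7,"tz": 70.2,"turn": 1.26}
    - {"hand": 0.4,"tx": 50,"ty": -276.7,"tz": 70.2,"turn": 1.44}
    - {"hand": 0.4,"tx": 50,"ty": -276.7,"tz": 70.2,"turn": 1.57}
    - {"hand": 0.4,"tx": 80,"ty": -276.7,"tz": 70.2,"turn": 1.57}
    - {"hand": 0.4,"tx": 110,"ty": -276.7,"tz": 70.2,"turn": 1.57}
    - {"hand": 0.4,"tx": 110,"ty": -276.7,"tz": 70.2,"turn": 1.57}
    - {"hand": 0.4,"tx": 110,"ty": -276.7,"tz": 70.2,"turn": 1.57}
    - {"hand": -0.6,"tx": 110,"ty": -276.7,"tz": 70.2,"turn": 1.57}
    - {"hand": -0.6,"tx": 110,"ty": -276.7,"tz": 70.2,"turn": 1.57}
    - {"hand": -0.6,"tx": 110,"ty": -276.7,"tz": 70.2,"turn": 1.57}
    - {"hand": -0.6,"tx": 110,"ty": -276.7,"tz": 70.2,"turn": 1.57}
    - {"hand": -0.6,"tx": 110,"ty": -276.7,"tz": 70.2,"turn": 1.57}
    - {"hand": 0.4,"tx": 110,"ty": -276.7,"tz": 70.2,"turn": 1.57}
    - {"hand": 0.4,"tx": 110,"ty": -276.7,"tz": 70.2,"turn": 1.57}

```text
clock: 54.62
tool_pos: [0.629, -0.3118, 0.0139]
tool_rot: [0.454, 0.542, 0.454, -0.542]
ft_force: [-0.2, -0.4, -0.6]
finger_gap: 0.0597
```

Request:
carry_out:
  steps:
    - {"hand": 0.4,"tx": 0,"ty": 0,"tz": 0,"turn": -1.57}
    - {"hand": 0.4,"tx": 0,"ty": 0,"tz": 0,"turn": -1.57}
    - {"hand": 0.4,"tx": 0,"ty": 0,"tz": 0,"turn": -1.57}
    - {"hand": 0.4,"tx": 0,"ty": 0,"tz": 0,"turn": -1.57}
    - {"hand": 0.4,"tx": 0,"ty": 0,"tz": 0,"turn": -1.57}
    - {"hand": 0.4,"tx": 0,"ty": 0,"tz": 0,"turn": -1.57}
    - {"hand": 0.4,"tx": 0,"ty": 0,"tz": 0,"turn": -1.57}
    - {"hand": 0.4,"tx": 0,"ty": 0,"tz": 0,"turn": -1.57}
    - {"hand": 0.4,"tx": 0,"ty": 0,"tz": 0,"turn": -1.57}
    - {"hand": 0.4,"tx": 0,"ty": 0,"tz": 0,"turn": -1.57}
    - {"hand": -0.6,"tx": 0,"ty": 0,"tz": 0,"turn": -1.57}
    - {"hand": -0.6,"tx": 0,"ty": 0,"tz": 0,"turn": -1.57}
    - {"hand": -0.6,"tx": 0,"ty": 0,"tz": 0,"turn": -1.57}
    - {"hand": -0.6,"tx": 0,"ty": 0,"tz": 0,"turn": -1.57}
    - {"hand": -0.6,"tx": 0,"ty": 0,"tz": 0,"turn": -1.57}

```text
clock: 56.5
tool_pos: [0.6291, -0.3119, 0.014]
tool_rot: [0.704, 0.062, 0.704, -0.062]
ft_force: [0.1, 0.3, 2.4]
finger_gap: 0.0305
```

Run:
```python
from h import *
p=pocket(30,56);go(*p,100,79.9)
```

```text
t=56.50 at [ 629.1 -311.9   14. ] ang 79.9 gap 30.5 F [0.1 0.3 2.4] q [-0.46  0.71  1.58 -0.    0.85 -1.86]
  -> tx -86.1 ty 388.8 tz -70.1 turn 0.000 rows~6.5
```

Request:
carry_out:
  steps:
    - {"hand": -0.6,"tx": -45,"ty": 0,"tz": 0,"turn": 0}
    - {"hand": -0.6,"tx": -86,"ty": 10,"tz": -2,"turn": 0}
    - {"hand": -0.6,"tx": -86,"ty": 65,"tz": -12,"turn": 0}
    - {"hand": -0.6,"tx": -86,"ty": 120,"tz": -22,"turn": 0}
    - {"hand": -0.6,"tx": -86,"ty": 175,"tz": -32,"turn": 0}
    - {"hand": -0.6,"tx": -86,"ty": 230,"tz": -42,"turn": 0}
    - {"hand": -0.6,"tx": -86,"ty": 285,"tz": -52,"turn": 0}
    - {"hand": -0.6,"tx": -86,"ty": 335,"tz": -60,"turn": 0}
    - {"hand": -0.6,"tx": -86,"ty": 375,"tz": -68,"turn": 0}
    - {"hand": -0.6,"tx": -86,"ty": 388.8,"tz": -70.2,"turn": 0}
    - {"hand": -0.6,"tx": -86,"ty": 388.8,"tz": -70.2,"turn": 0}
    - {"hand": -0.6,"tx": -86,"ty": 388.8,"tz": -70.2,"turn": 0}
    - {"hand": -0.6,"tx": -86,"ty": 388.8,"tz": -70.2,"turn": 0}
    - {"hand": -0.6,"tx": -46,"ty": 388.8,"tz": -70.2,"turn": 0}
    - {"hand": -0.6,"tx": -46,"ty": 388.8,"tz": -70.2,"turn": 0}
    - {"hand": -0.6,"tx": -46,"ty": 388.8,"tz": -70.2,"turn": 0}
    - {"hand": -0.6,"tx": -46,"ty": 388.8,"tz": -70.2,"turn": 0}

```text
clock: 58.62
tool_pos: [0.6288, 0.0832, 0.0611]
tool_rot: [0.705, 0.062, 0.704, -0.062]
ft_force: [0.4, 0.2, -0.0]
finger_gap: 0.0299
```

Run:
```python
from h import *
p=pocket(30,56);go(*p,40,79.9)
F=grab("u")
cv2.imwrite("pics/u_s.png",cv2.resize(F["side"]["color"][180:275,225:325],None,fx=6,fy=6,interpolation=cv2.INTER_CUBIC))
go(*p,40,79.9)
```

```text
t=58.62 at [628.8  83.2  61.1] ang 79.9 gap 29.9 F [ 0.4  0.2 -0. ] q [ 0.13  0.56  1.73  0.    0.84 -1.27]
  -> tx 21.1 ty -0.1 tz -0.7 turn 0.000 rows~0.3
t=58.73 at [628.6  83.3  60.9] ang 79.9 gap 30.3 F [0.8 0.5 0.3] q [ 0.13  0.56  1.73  0.    0.84 -1.27]
  -> tx 20.9 ty -0.2 tz -0.4 turn 0.000 rows~0.3
```

View pics/u_s.png

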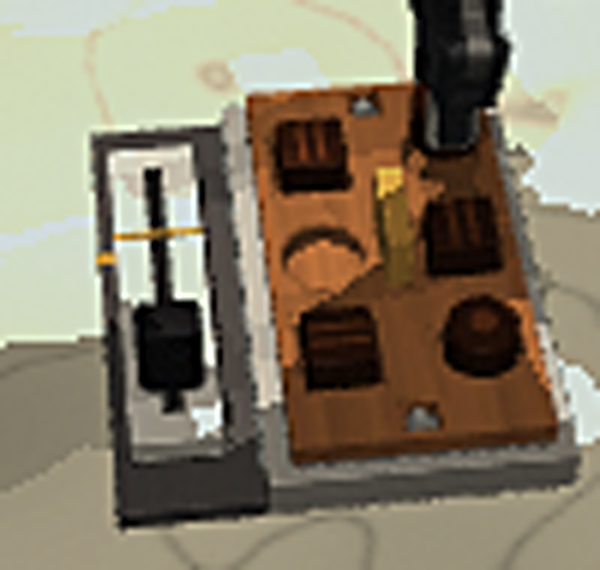

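Request:
carry_out:
  steps:
    - {"hand": -0.6,"tx": 6,"ty": 0,"tz": -0.1,"turn": 0}
    - {"hand": -0.6,"tx": 10,"ty": 0,"tz": -0.1,"turn": 0}
    - {"hand": -0.6,"tx": 13,"ty": 0,"tz": -0.1,"turn": 0}
    - {"hand": -0.6,"tx": 16,"ty": 0,"tz": -0.1,"turn": 0}
    - {"hand": -0.6,"tx": 16,"ty": 0,"tz": -0.1,"turn": 0}

```text
clock: 59.35
tool_pos: [0.6276, 0.0833, 0.0434]
tool_rot: [0.704, 0.062, 0.705, -0.062]
ft_force: [-0.2, 1.0, 0.4]
finger_gap: 0.0304
```

Run:
```python
from h import *
p=pocket(30,56);go(*p,40,79.9)
```

```text
t=59.35 at [627.6  83.3  43.4] ang 79.9 gap 30.4 F [-0.2  1.   0.4] q [ 0.13  0.58  1.74  0.    0.82 -1.27]
  -> tx 3.4 ty 0.0 tz 0.6 turn 0.001 rows~0.1
```

Request:
carry_out:
  steps:
    - {"hand": -0.6,"tx": 3,"ty": 0,"tz": 0.3,"turn": 0}
    - {"hand": -0.6,"tx": 3,"ty": 0,"tz": 0.3,"turn": 0}
    - {"hand": 0.04,"tx": 3,"ty": 0,"tz": 0.3,"turn": 0}
    - {"hand": 0.04,"tx": 3,"ty": 0,"tz": 0.3,"turn": 0}
    - {"hand": 0.04,"tx": 3,"ty": 0,"tz": 0.3,"turn": 0}
    - {"hand": 0.04,"tx": -30,"ty": 0,"tz": 0,"turn": 0}
    - {"hand": 0.4,"tx": -80,"ty": 0,"tz": 0,"turn": 0}
    - {"hand": 0.4,"tx": -80,"ty": 0,"tz": 0,"turn": 0}
    - {"hand": 0.4,"tx": -80,"ty": 0,"tz": 0,"turn": 0}

```text
clock: 60.48
tool_pos: [0.6275, 0.0832, 0.1237]
tool_rot: [0.704, 0.062, 0.704, -0.062]
ft_force: [-0.5, 0.4, 0.4]
finger_gap: 0.0595
```

Run:
```python
from h import *
F=look("v")
cv2.imwrite("pics/v_s.png",cv2.resize(F["side"]["color"][180:275,225:325],None,fx=6,fy=6,interpolation=cv2.INTER_CUBIC))
cv2.imwrite("pics/v_t.png",cv2.resize(F["top"]["color"][165:265,340:450],None,fx=5,fy=5,interpolation=cv2.INTER_CUBIC))
go(555.4,-348.6,70,-10.1);go(555.4,-348.6,13,-10.1)
```

```text
top [ 555.2 -348.4] side [ 553.7 -350.8] mean [ 554.5 -349.6] z 7.8 rect 32 30 ang 89.2 fill 0.8
top [ 352.2 -254.3] side [ 350.4 -260.8] mean [ 351.3 -257.6] z 1.8 rect 35 33 ang 42.7 fill 0.94
t=60.58 at [626.8  83.1 122.5] ang 79.9 gap 60.0 F [ 0.3  1.1 -0. ] q [ 0.13  0.48  1.7  -0.    0.96 -1.27]
  -> tx 52.8 ty -437.5 tz 5.3 turn -1.570 rows~8.4
t=60.58 at [626.8  83.1 122.5] ang 79.9 gap 60.0 F [ 0.3  1.1 -0. ] q [ 0.13  0.48  1.7  -0.    0.96 -1.27]
  -> tx 109.8 ty -437.5 tz 5.4 turn -1.570 rows~8.4
```

View pics/v_s.png

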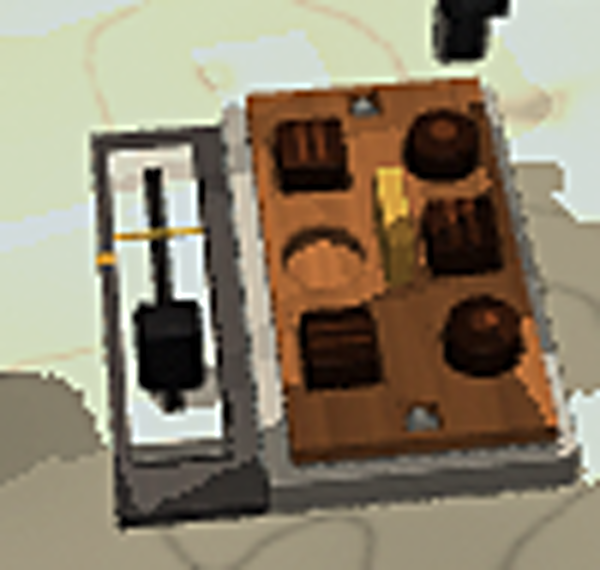

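View pics/v_t.png

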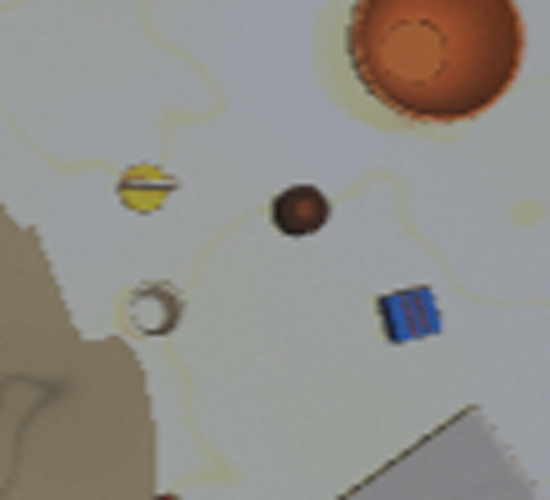

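Request:
carry_out:
  steps:
    - {"hand": 0.4,"tx": 5,"ty": -58,"tz": 1,"turn": 0.18}
    - {"hand": 0.4,"tx": 10,"ty": -116,"tz": 2,"turn": 0.36}
    - {"hand": 0.4,"tx": 20,"ty": -174,"tz": 2,"turn": 0.54}
    - {"hand": 0.4,"tx": 30,"ty": -232,"tz": 3,"turn": 0.72}
    - {"hand": 0.4,"tx": 35,"ty": -290,"tz": 4,"turn": 0.9}
    - {"hand": 0.4,"tx": 40,"ty": -348,"tz": 4,"turn": 1.08}
    - {"hand": 0.4,"tx": 50,"ty": -400,"tz": 5,"turn": 1.26}
    - {"hand": 0.4,"tx": 50,"ty": -437.5,"tz": 5.4,"turn": 1.44}
    - {"hand": 0.4,"tx": 50,"ty": -437.5,"tz": 5.4,"turn": 1.57}
    - {"hand": 0.4,"tx": 55,"ty": -437.5,"tz": 5.4,"turn": 1.57}
    - {"hand": 0.4,"tx": 80,"ty": -437.5,"tz": 5.4,"turn": 1.57}
    - {"hand": 0.4,"tx": 110,"ty": -437.5,"tz": 5.4,"turn": 1.57}
    - {"hand": 0.4,"tx": 110,"ty": -437.5,"tz": 5.4,"turn": 1.57}
    - {"hand": 0.4,"tx": 110,"ty": -437.5,"tz": 5.4,"turn": 1.57}
    - {"hand": -0.6,"tx": 110,"ty": -437.5,"tz": 5.4,"turn": 1.57}
    - {"hand": -0.6,"tx": 110,"ty": -437.5,"tz": 5.4,"turn": 1.57}
    - {"hand": -0.6,"tx": 110,"ty": -437.5,"tz": 5.4,"turn": 1.57}
    - {"hand": -0.6,"tx": 110,"ty": -437.5,"tz": 5.4,"turn": 1.57}
    - {"hand": -0.6,"tx": 110,"ty": -437.5,"tz": 5.4,"turn": 1.57}

```text
clock: 62.95
tool_pos: [0.5573, -0.3488, 0.0151]
tool_rot: [0.455, 0.542, 0.454, -0.542]
ft_force: [-1.0, 1.5, 5.2]
finger_gap: 0.03
```

Request:
carry_out:
  steps:
    - {"hand": 0.4,"tx": 0,"ty": 0,"tz": 0,"turn": 0}
    - {"hand": 0.4,"tx": 0,"ty": 0,"tz": 0,"turn": 0}
    - {"hand": 0.4,"tx": 0,"ty": 0,"tz": 0,"turn": -1.57}
    - {"hand": 0.4,"tx": 0,"ty": 0,"tz": 0,"turn": -1.57}
    - {"hand": 0.4,"tx": 0,"ty": 0,"tz": 0,"turn": -1.57}
    - {"hand": 0.4,"tx": 0,"ty": 0,"tz": 0,"turn": -1.57}
    - {"hand": 0.4,"tx": 0,"ty": 0,"tz": 0,"turn": -1.57}
    - {"hand": 0.4,"tx": 0,"ty": 0,"tz": 0,"turn": -1.57}
    - {"hand": 0.4,"tx": 0,"ty": 0,"tz": 0,"turn": -1.57}
    - {"hand": 0.4,"tx": 0,"ty": 0,"tz": 0,"turn": -1.57}
    - {"hand": 0.4,"tx": 0,"ty": 0,"tz": 0,"turn": -1.57}
    - {"hand": 0.4,"tx": 0,"ty": 0,"tz": 0,"turn": -1.57}
    - {"hand": -0.6,"tx": 0,"ty": 0,"tz": 0,"turn": -1.57}
    - {"hand": -0.6,"tx": 0,"ty": 0,"tz": 0,"turn": -1.57}
    - {"hand": -0.6,"tx": 0,"ty": 0,"tz": 0,"turn": -1.57}
    - {"hand": -0.6,"tx": 0,"ty": 0,"tz": 0,"turn": -1.57}
    - {"hand": -0.6,"tx": 0,"ty": 0,"tz": 0,"turn": -1.57}

```text
clock: 65.08
tool_pos: [0.5566, -0.3484, 0.0139]
tool_rot: [0.704, 0.062, 0.704, -0.062]
ft_force: [-1.8, 0.3, 4.7]
finger_gap: 0.03
```

Run:
```python
from h import *
p=pocket(-30,0);go(*p,100,79.9)
```

```text
t=65.08 at [ 556.6 -348.4   13.9] ang 79.9 gap 30.0 F [-1.8  0.3  4.7] q [-0.56  0.65  1.69  0.    0.79 -1.96]
  -> tx -86.1 ty 381.5 tz -65.1 turn 0.000 rows~6.3
```

Request:
carry_out:
  steps:
    - {"hand": -0.6,"tx": -45,"ty": 0,"tz": 0,"turn": 0}
    - {"hand": -0.6,"tx": -86,"ty": 10,"tz": -2,"turn": 0}
    - {"hand": -0.6,"tx": -86,"ty": 65,"tz": -11,"turn": 0}
    - {"hand": -0.6,"tx": -86,"ty": 120,"tz": -20,"turn": 0}
    - {"hand": -0.6,"tx": -86,"ty": 175,"tz": -30,"turn": 0}
    - {"hand": -0.6,"tx": -86,"ty": 230,"tz": -39,"turn": 0}
    - {"hand": -0.6,"tx": -86,"ty": 285,"tz": -49,"turn": 0}
    - {"hand": -0.6,"tx": -86,"ty": 335,"tz": -57,"turn": 0}
    - {"hand": -0.6,"tx": -86,"ty": 370,"tz": -63,"turn": 0}
    - {"hand": -0.6,"tx": -86,"ty": 381.5,"tz": -65.1,"turn": 0}
    - {"hand": -0.6,"tx": -86,"ty": 381.5,"tz": -65.1,"turn": 0}
    - {"hand": -0.6,"tx": -86,"ty": 381.5,"tz": -65.1,"turn": 0}
    - {"hand": -0.6,"tx": -86,"ty": 381.5,"tz": -65.1,"turn": 0}
    - {"hand": -0.6,"tx": -46,"ty": 381.5,"tz": -65.1,"turn": 0}
    - {"hand": -0.6,"tx": -46,"ty": 381.5,"tz": -65.1,"turn": 0}
    - {"hand": -0.6,"tx": -46,"ty": 381.5,"tz": -65.1,"turn": 0}
    - {"hand": -0.6,"tx": -46,"ty": 381.5,"tz": -65.1,"turn": 0}

```text
clock: 67.2
tool_pos: [0.5601, 0.0384, 0.061]
tool_rot: [0.705, 0.062, 0.704, -0.062]
ft_force: [0.8, 0.3, -0.9]
finger_gap: 0.0301
```

Run:
```python
from h import *
p=pocket(-30,0);go(*p,40,79.9)
F=grab("w")
cv2.imwrite("pics/w_s.png",cv2.resize(F["side"]["color"][180:275,225:325],None,fx=6,fy=6,interpolation=cv2.INTER_CUBIC))
go(*p,40,79.9)
```

```text
t=67.20 at [560.1  38.4  61. ] ang 79.9 gap 30.1 F [ 0.8  0.3 -0.9] q [ 0.07  0.47  1.9  -0.    0.77 -1.33]
  -> tx 21.0 ty -0.0 tz -0.8 turn 0.000 rows~0.3
t=67.30 at [559.9  38.6  60.8] ang 79.9 gap 30.1 F [-0.4 -1.3 -0.9] q [ 0.07  0.47  1.9  -0.    0.77 -1.33]
  -> tx 20.8 ty -0.1 tz -0.6 turn 0.000 rows~0.3
```

View pics/w_s.png

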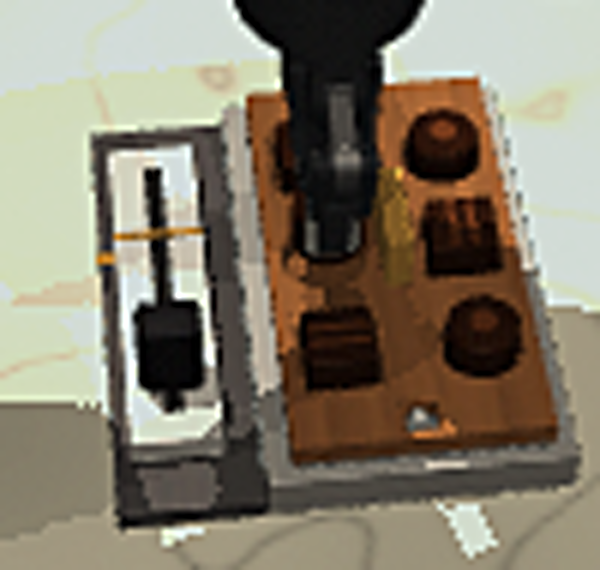

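Request:
carry_out:
  steps:
    - {"hand": -0.6,"tx": 6,"ty": 0,"tz": -0.1,"turn": 0}
    - {"hand": -0.6,"tx": 10,"ty": 0,"tz": -0.1,"turn": 0}
    - {"hand": -0.6,"tx": 13,"ty": 0,"tz": -0.1,"turn": 0}
    - {"hand": -0.6,"tx": 16,"ty": 0,"tz": -0.1,"turn": 0}
    - {"hand": -0.6,"tx": 16,"ty": 0,"tz": -0.1,"turn": 0}

```text
clock: 67.92
tool_pos: [0.5589, 0.0386, 0.0435]
tool_rot: [0.704, 0.062, 0.705, -0.062]
ft_force: [-0.4, -0.3, 0.4]
finger_gap: 0.0299
```

Run:
```python
from h import *
p=pocket(-30,0);go(*p,40,79.9)
```

```text
t=67.92 at [558.9  38.6  43.5] ang 79.9 gap 29.9 F [-0.4 -0.3  0.4] q [ 0.07  0.5   1.91  0.    0.73 -1.33]
  -> tx 3.5 ty 0.0 tz 0.4 turn 0.000 rows~0.1
```

Request:
carry_out:
  steps:
    - {"hand": -0.6,"tx": 3,"ty": 0,"tz": 0.2,"turn": 0}
    - {"hand": -0.6,"tx": 3,"ty": 0,"tz": 0.2,"turn": 0}
    - {"hand": -0.02,"tx": 3,"ty": 0,"tz": 0.2,"turn": 0}
    - {"hand": -0.02,"tx": 3,"ty": 0,"tz": 0.2,"turn": 0}
    - {"hand": -0.02,"tx": 3,"ty": 0,"tz": 0.2,"turn": 0}
    - {"hand": -0.02,"tx": -30,"ty": 0,"tz": 0,"turn": 0}
    - {"hand": -0.02,"tx": -80,"ty": 0,"tz": 0,"turn": 0}
    - {"hand": 0.2,"tx": -80,"ty": -50,"tz": -40,"turn": 0}
    - {"hand": 0.2,"tx": -80,"ty": -100,"tz": -60,"turn": 0}
    - {"hand": 0.2,"tx": -80,"ty": -150,"tz": -90,"turn": 0}
    - {"hand": 0.2,"tx": -80,"ty": -210,"tz": -120,"turn": 0}
    - {"hand": 0.2,"tx": -80,"ty": -210,"tz": -120,"turn": 0}
    - {"hand": 0.2,"tx": -80,"ty": -210,"tz": -120,"turn": 0}

```text
clock: 69.55
tool_pos: [0.4045, -0.1475, 0.124]
tool_rot: [0.705, 0.063, 0.704, -0.063]
ft_force: [-0.9, 0.0, -0.8]
finger_gap: 0.0514
```

Run:
```python
from h import *
F=grab("x")
cv2.imwrite("pics/x_s.png",cv2.resize(F["side"]["color"][180:275,225:325],None,fx=6,fy=6,interpolation=cv2.INTER_CUBIC))
cv2.imwrite("pics/x_t.png",cv2.resize(F["top"]["color"][170:250,240:340],None,fx=6,fy=6,interpolation=cv2.INTER_CUBIC))
go(500,0,100,79.9)
```

```text
t=69.65 at [ 405.1 -146.6  123.9] ang 80.0 gap 51.3 F [ 0.4  0.2 -0.9] q [-0.35  0.2   2.13  0.    0.81 -1.75]
  -> tx 24.0 ty 160.9 tz 67.8 turn 0.001 rows~2.8
```

View pics/x_s.png

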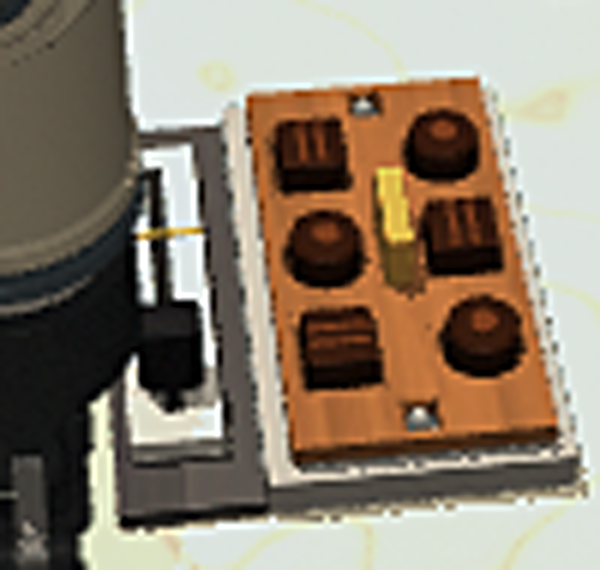

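View pics/x_t.png

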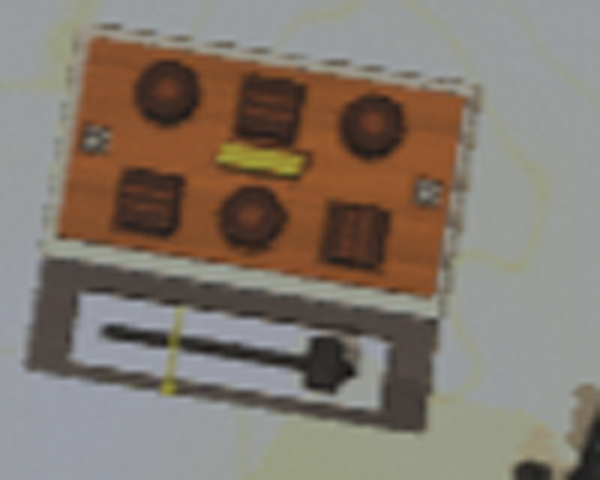

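Run:
```python
from h import *
np.set_printoptions(suppress=True,precision=2)
f={**ctrl.grab_frame("top")}; im=f["color"]
hsv=cv2.cvtColor(im,cv2.COLOR_BGR2HSV).astype(int); g=cv2.cvtColor(im,cv2.COLOR_BGR2GRAY)
a=np.radians(-10.1);R=np.array([[np.cos(a),-np.sin(a)],[np.sin(a),np.cos(a)]])
def pl(p): return R.T@(p[:2]*1e3-np.array([589.05,33.65]))   # plinth coords by camera peg mid
# housing: bright + enclosed track
roi=np.zeros(g.shape,np.uint8); roi[217:241,250:306]=1
w=((g>125)&(hsv[...,1]<60)&(roi>0)); b=max(blobs(w|((g<62)&(roi>0)),100),key=lambda b:b[1][4])
# yellow
y=(hsv[...,0]>18)&(hsv[...,0]<34)&(hsv[...,1]>60)
for c,s,m in blobs(y,5):
    if np.hypot(*(c-[268,228]))<10:
        print("line px",c,s[2:],"plinth z24",pl(plane(f,*c,.024)[0]),"z10",pl(plane(f,*c,.010)[0]))
        vs,us=np.nonzero(m)
        for v in range(vs.min(),vs.max()+1):
            sel=vs==v; wt=hsv[v,us[sel],1]; u=(us[sel]*wt).sum()/wt.sum(); print(v,round(u,2),pl(plane(f,u,v,.024)[0]),end=' ')
        print()
k=(g<62)&(roi>0)
vs,us=np.nonzero(k)
for u in range(254,303): print(u,(us==u).sum(),end='; ')
m=(us>=290); 
k2=k.copy(); k2[:,:290]=0; k2=cv2.morphologyEx(k2.astype(np.uint8),cv2.MORPH_OPEN,np.ones((3,3)))
for c,s,_ in blobs(k2,10): print("\ngrip",c,s[2:],"z44",pl(plane(f,*c,.044)[0]),"z64",pl(plane(f,*c,.064)[0]),plane(f,*c,.064)*1e3)
print(g[222:238,286:306])
```

```text
line px [268.57 226.14] [2 5 7] plinth z24 [-98.45  31.15] z10 [-97.84  31.97]
224 269.0 [-91.36  30.94] 225 269.0 [-94.57  30.4 ] 226 268.48 [-98.04  31.51] 227 268.49 [-101.24   30.95] 228 268.0 [-104.7    31.99] 
line px [267.75 233.33] [ 4  6 12] plinth z24 [-121.87   29.92] z10 [-121.5    30.72]
230 268.0 [-111.09   30.91] 231 268.0 [-114.29   30.37] 232 268.0 [-117.48   29.83] 233 267.54 [-120.91   30.76] 234 267.61 [-124.07   30.  ] 235 267.91 [-127.1    28.52] 
254 0; 255 1; 256 1; 257 1; 258 3; 259 1; 260 2; 261 2; 262 3; 263 3; 264 2; 265 1; 266 1; 267 2; 268 1; 269 1; 270 2; 271 1; 272 1; 273 2; 274 3; 275 2; 276 2; 277 1; 278 1; 279 2; 280 3; 281 3; 282 3; 283 2; 284 1; 285 2; 286 3; 287 3; 288 3; 289 1; 290 2; 291 6; 292 10; 293 10; 294 10; 295 10; 296 8; 297 4; 298 4; 299 1; 300 0; 301 0; 302 0; 
grip [293.75 230.23] [ 7  9 52] z44 [-99.23 -51.49] z64 [-100.11  -51.38] [[481.48   0.63  64.  ]]
[[ 71  70  70  70  72  70  70  72  71  72  71  74  72  72  72  72  75  72
   73  74]
 [ 60  54  49  63  71  70  71  71  72  70  71  71  72  72  71  71  71  72
   71  71]
 [153 152
[... 481 characters left out ...]
 154 157
  108  66]
 [ 41  41  41  39  37  38  45  48  46  46  38  42  68 107 144 155 155 156
  104  64]
 [135 121 101  70  45  39  45  48  49  46  36  34  35 100 143 154 153 152
  105  65]
 [155 155 153 150 103  52  49  47  47  40  33  33  35 101 143 154 154 131
   89  64]
 [155 156 154 155 102  44  49  48  49  41  44  80 133 151 153 155 154 122
   79  64]
 [157 156 156 155 113  55  35  34  38  35  93 140 154 155 155 154 155 108
   63  65]
 [157 155 155 155 154 147 124 112  92  78 131 154 155 154 155 154 155 106
   59  63]
 [ 75  82  89 112 138 150 153 152 152 152 152 155 154 155 154 155 155 103
   57  66]
 [ 74  74  74  72  72  74  71  73  79 100 119 144 154 154 155 155 155 103
   56  65]]
```

Run:
```python
from h import *
p=pocket(-97,-51.2);print(p);go(*p,110,79.9);go(*p,40,79.9)
```

```text
[ 4.84324415e+02 -9.59903838e-02]
t=69.70 at [ 405.2 -146.4  123.9] ang 80.0 gap 51.1 F [-0.2  0.4 -0.5] q [-0.35  0.2   2.13  0.    0.81 -1.75]
  -> tx 13.9 ty 157.9 tz 52.6 turn 0.002 rows~2.7
t=69.70 at [ 405.2 -146.4  123.9] ang 80.0 gap 51.1 F [-0.2  0.4 -0.5] q [-0.35  0.2   2.13  0.    0.81 -1.75]
  -> tx 83.9 ty 157.9 tz 52.5 turn 0.002 rows~3.0
```

Request:
carry_out:
  steps:
    - {"hand": 0.2,"tx": 10,"ty": 55,"tz": 18,"turn": 0}
    - {"hand": 0.2,"tx": 14,"ty": 110,"tz": 36,"turn": 0}
    - {"hand": 0.2,"tx": 14,"ty": 150,"tz": 50,"turn": 0}
    - {"hand": 0.2,"tx": 14,"ty": 158,"tz": 52,"turn": 0.001}
    - {"hand": 0.2,"tx": 14,"ty": 158,"tz": 52,"turn": 0.001}
    - {"hand": 0.2,"tx": 14,"ty": 158,"tz": 52,"turn": 0.001}
    - {"hand": 0.2,"tx": 50,"ty": 158,"tz": 52,"turn": 0.001}
    - {"hand": 0.2,"tx": 82,"ty": 158,"tz": 52,"turn": 0.001}
    - {"hand": 0.2,"tx": 82,"ty": 158,"tz": 52,"turn": 0.001}
    - {"hand": 0.2,"tx": 82,"ty": 158,"tz": 52,"turn": 0.001}
    - {"hand": -0.7,"tx": 82,"ty": 158,"tz": 52,"turn": 0.001}
    - {"hand": -0.7,"tx": 82,"ty": 158,"tz": 52,"turn": 0.001}
    - {"hand": -0.7,"tx": 82,"ty": 158,"tz": 52,"turn": 0.001}
    - {"hand": -0.7,"tx": 82,"ty": 158,"tz": 52,"turn": 0.001}
    - {"hand": -0.7,"tx": 82,"ty": 158,"tz": 52,"turn": 0.001}
  grip_force: 20

```text
clock: 71.58
tool_pos: [0.4839, -0.0008, 0.0429]
tool_rot: [0.705, 0.062, 0.704, -0.062]
ft_force: [-1.7, -1.2, 6.8]
finger_gap: 0.0197
```

Run:
```python
from h import *
p,M,a,s=pose(); A=np.radians(YAW);R=np.array([[np.cos(A),-np.sin(A)],[np.sin(A),np.cos(A)]])
print("tcp in tray frame",(R.T@(p[:2]-C)).round(2))
go(*pocket(-97,30.3),42,79.9)
F=grab("y")
cv2.imwrite("pics/y_s.png",cv2.resize(F["side"]["color"][180:275,225:325],None,fx=6,fy=6,interpolation=cv2.INTER_CUBIC))
```

```text
tcp in tray frame [-97.34 -51.95]
t=71.58 at [483.9  -0.8  42.9] ang 79.9 gap 19.7 F [-1.7 -1.2  6.8] q [-0.    0.42  2.07 -0.    0.65 -1.4 ]
  -> tx 0.9 ty 82.3 tz 0.3 turn -0.000 rows~1.3
```

View pics/y_s.png

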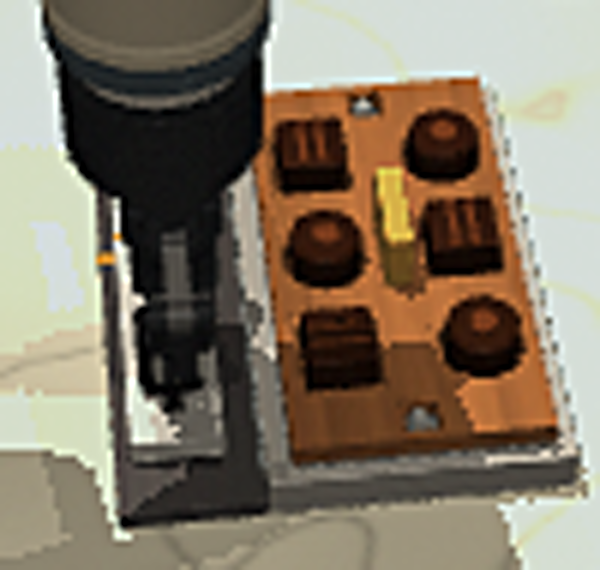

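Request:
carry_out:
  steps:
    - {"hand": -0.7,"tx": 0,"ty": 12,"tz": 0,"turn": 0}
    - {"hand": -0.7,"tx": 0,"ty": 26,"tz": 0,"turn": 0}
    - {"hand": -0.7,"tx": 0,"ty": 40,"tz": 0,"turn": 0}
    - {"hand": -0.7,"tx": 0,"ty": 54,"tz": 0,"turn": 0}
    - {"hand": -0.7,"tx": 0,"ty": 68,"tz": 0,"turn": 0}
    - {"hand": -0.7,"tx": 0,"ty": 78,"tz": 0,"turn": 0}
    - {"hand": -0.7,"tx": 0,"ty": 82.2,"tz": 0,"turn": 0}
    - {"hand": -0.7,"tx": 0,"ty": 82.2,"tz": 0,"turn": 0}
    - {"hand": -0.7,"tx": 0,"ty": 82.2,"tz": 0,"turn": 0}
    - {"hand": -0.7,"tx": 0,"ty": 82.2,"tz": 0,"turn": 0}

```text
clock: 72.92
tool_pos: [0.4983, 0.0807, 0.0429]
tool_rot: [0.705, 0.063, 0.704, -0.062]
ft_force: [-0.6, 2.6, 6.0]
finger_gap: 0.0197
```

Run:
```python
from h import *
p,M,a,s=pose(); A=np.radians(YAW);R=np.array([[np.cos(A),-np.sin(A)],[np.sin(A),np.cos(A)]])
print("tcp in tray frame",(R.T@(p[:2]-C)).round(2),s["ft_force"],s["finger_gap"])
```

```text
tcp in tray frame [-97.44  30.74] [-0.59385402  2.63997804  6.03854883] 0.019692399996519228
```

Request:
carry_out:
  steps:
    - {"hand": -0.2,"tx": 0,"ty": 0,"tz": 0,"turn": 0}
    - {"hand": -0.2,"tx": 0,"ty": 0,"tz": 0,"turn": 0}
    - {"hand": -0.2,"tx": 0,"ty": 0,"tz": 0,"turn": 0}
    - {"hand": -0.2,"tx": -40,"ty": 0,"tz": 0,"turn": 0}
    - {"hand": -0.2,"tx": -90,"ty": 0,"tz": 0,"turn": 0}
    - {"hand": 0.2,"tx": -110,"ty": -30,"tz": -20,"turn": 0}
    - {"hand": 0.2,"tx": -110,"ty": -80,"tz": -50,"turn": 0}
    - {"hand": 0.2,"tx": -110,"ty": -130,"tz": -70,"turn": 0}
    - {"hand": 0.2,"tx": -110,"ty": -190,"tz": -80,"turn": 0}
    - {"hand": 0.2,"tx": -110,"ty": -245,"tz": -80,"turn": 0}
    - {"hand": 0.2,"tx": -110,"ty": -280,"tz": -80,"turn": 0}
    - {"hand": 0.2,"tx": -110,"ty": -280,"tz": -80,"turn": 0}
    - {"hand": 0.2,"tx": -110,"ty": -280,"tz": -80,"turn": 0}

```text
clock: 74.55
tool_pos: [0.3693, -0.181, 0.1517]
tool_rot: [0.704, 0.063, 0.704, -0.063]
ft_force: [-0.2, -0.1, -0.1]
finger_gap: 0.0515
```

Run:
```python
from h import *
F=grab("z")
cv2.imwrite("pics/z_s.png",cv2.resize(F["side"]["color"][190:265,232:312],None,fx=7,fy=7,interpolation=cv2.INTER_CUBIC))
cv2.imwrite("pics/z_t.png",cv2.resize(F["top"]["color"][170:250,240:340],None,fx=6,fy=6,interpolation=cv2.INTER_CUBIC))
f=F["top"];im=f["color"];hsv=cv2.cvtColor(im,cv2.COLOR_BGR2HSV).astype(int); g=cv2.cvtColor(im,cv2.COLOR_BGR2GRAY)
print(g[216:238,258:280])
print(hsv[216:238,260:276,1])
go(0,0,0)
```

```text
[[ 72  70  71  71  71  71  71  75  85  81  72  76  84  96 122 142 151 155
  154 154 154 153]
 [ 73  71  72  69  71  70  70  70  71  70  70  70  69  77  88  78  66  76
   82  93 117 140]
 [ 53  65  71  71  71  70  69  70  70  69  71  70  71  70  71  70  68  70
   68  78  79  81]
 [135 118  92  63  52  53  65  71  71  72  70  68  70  68  69  69  70  70
   70  70  72  72]
 [156 155 153 151 151 153 134 119  94  65  52  51  54  51  51  49  63  59
   62  69  69  68]
 [155 156 156 156 157 156 154 153 154 132 121 109 113 101  76  59  52  50
   63  72  72  71]
 [155 156 156 156 157 157 156 137  88  51  47  49  54  83 111 124 124 142
  152 133 107  77]
 [156 157 156 156 155 156 155 119  62  39  42  44  46  42 103 125 125 145
  155 156 153 153]
 [ 57  69  76 110 127 144 154 108  47  43  44  46  45  37  73 112 124 145
  156 156 156 155]
 [ 43  45  44  48  53  54  56  45  40  44  48  47  44  38  69 111 124 146
  156 157 157 156]
 [ 92  64  51  43  41  40  38  39  45  48  47  47  43  35  44  65  91 118
  146 156 155 157]
 [154 153 153 151 133 118  85  45  44  47  47  49  40  35  32  38  45  51
   
[... 1885 characters left out ...]
 [ 20  23  23  20  22  11  17   8  13  20  22  23  19  22  20  22]
 [ 12  21  20  23  21  22  22   6  85  48  15  11  19  20  23  20]
 [ 24  22  10  22  24   8  13  48  90   4  20  20  22  21  21  20]
 [ 36  33  32  32  37  34  30 110 130  58  27  19  11   8  19  21]
 [ 18  21  38  36  35  39  67 136 152  90  37  42  36  26  14  22]
 [ 22  17  19  18  19  18  19 111 130  84  44  38  42  41  39  39]
 [ 20  20  20  19  19  19  16  13  14  15  15  11   4  15   5  26]
 [ 20  19  19  19  17  17  17  16  16  14  16  11  14  10  10  10]]
t=74.65 at [ 369.5 -180.5  151.7] ang 79.9 gap 50.9 F [ 1.6 -0.4 -0.4] q [-0.46  0.13  2.15  0.    0.87 -1.85]
  -> tx 151.9 ty 113.1 tz -395.3 turn 0.000 rows~7.0
```

View pics/z_s.png

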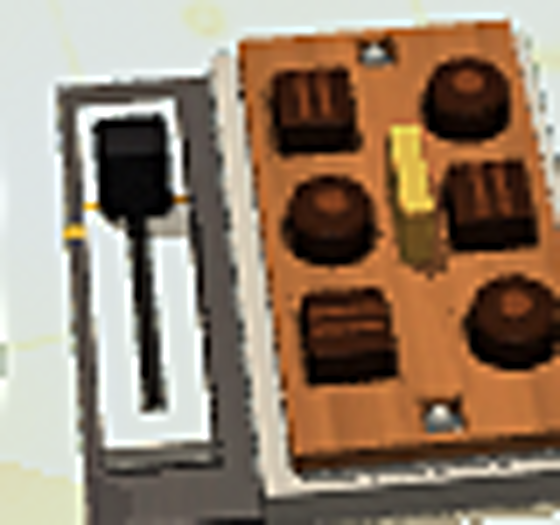

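View pics/z_t.png

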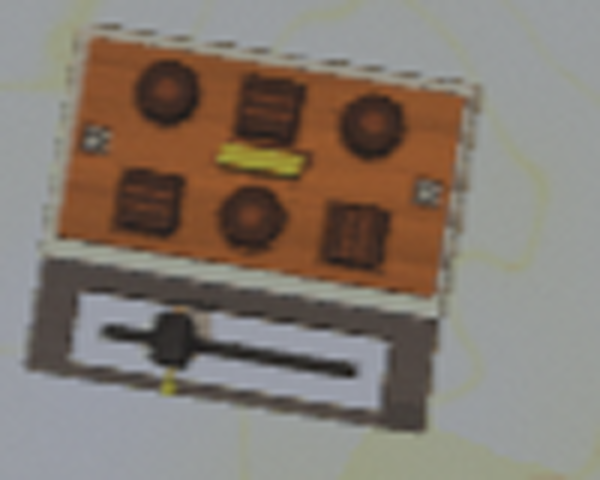

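Run:
```python
from h import *
np.set_printoptions(suppress=True,precision=2)
f=ctrl.grab_frame("top"); im=f["color"]; g=cv2.cvtColor(im,cv2.COLOR_BGR2GRAY).astype(float)
a=np.radians(-10.1);R=np.array([[np.cos(a),-np.sin(a)],[np.sin(a),np.cos(a)]])
def pl(p): return R.T@(p[:2]*1e3-np.array([589.05,33.65]))
# row-wise grip edges on rows clear of the slot: subpixel by dark fraction
for v in (222,223,229,230):
    w=g[v,262:280]; d=np.clip((156-w)/(156-45),0,1)
    print(v,d.round(2))
k=(g<80).astype(np.uint8); k[:, :262]=0;k[:,280:]=0;k[:221]=0;k[232:]=0
k=cv2.morphologyEx(k,cv2.MORPH_OPEN,np.ones((5,3)))
for c,s,_ in blobs(k,10): print("top grip",c,s,"z44",pl(plane(f,*c,.044)[0]),"z64",pl(plane(f,*c,.064)[0]))
s_=ctrl.grab_frame("side"); gs=cv2.cvtColor(s_["color"],cv2.COLOR_BGR2GRAY).astype(int)
hs=cv2.cvtColor(s_["color"],cv2.COLOR_BGR2HSV).astype(int)
print(gs[204:224,242:260])
print(hs[216:226,240:262,1])
```

```text
222 [0.   0.   0.   0.19 0.61 0.97 0.97 0.95 0.92 0.66 0.41 0.29 0.28 0.12
 0.03 0.21 0.46 0.7 ]
223 [0.01 0.   0.01 0.33 0.86 1.   1.   1.   0.98 1.   0.47 0.28 0.29 0.11
 0.   0.02 0.02 0.02]
229 [0.   0.01 0.34 0.84 1.   1.   0.96 0.95 1.   0.95 0.5  0.13 0.2  0.32
 0.47 0.73 0.81 0.93]
230 [0.   0.   0.01 0.38 0.9  1.   1.   1.   1.   0.54 0.14 0.02 0.02 0.02
 0.02 0.04 0.04 0.03]
top grip [268.46 226.15] [265 222   8   9  61] z44 [-99.41  30.34] z64 [-100.28   29.18]
[[ 78  74  69  70  69  67  68  71  80 138 146 154 167 216 221  72  82  85]
 [ 80 173 217 254 254 254 255 255 255 255 255 255 254 252 254  70  80  84]
 [ 88 254 244 248 254 255 196 198 124 126 128 125  59 193 254  77  78  85]
 [ 85 252 244 182   0   0   1   4   6   7   6   6   2  74 255 119  75  84]
 [ 85 253 250  37   5  21  25  25  25  26  26  24  12  45 255 148  75  83]
 [ 77 207 253 122  11  29  30  29  30  31  30  29  22  29 196 182  73  83]
 [ 78 201 253 118   9  32  34  34  35  31  32  31  24  31 202 255  20  84]
 [ 80 188 254 117   6  36  35  35  35  35  34  30  20  31 205 255  22  85]
 [ 77 152 254 116   0  
[... 1108 characters left out ...]
3  23  26  57  46   0 255 228
  227  23  40  37]
 [ 12  56  34  79 210 214 255   0  64  32  51  32   0  28   0 255   5  21
   21  24  42  34]
 [ 12  57  29   9   9  12  22   0   0  85 170  57  51 128   0  27  28  31
   27  25  37  36]
 [ 16  15  24  13  16  11  18  46  44  34 255  26  46  33  33  34  33  31
   32  19  38  34]
 [ 20 134 176 176  38  18  16  12  42  40  37  55  34  33  33  34  37  33
   35  36  29  36]
 [ 19 210 193 186  52  18  10  12  10   0  85 102  64  40  36  38  40  38
   37  36  40  36]
 [ 18  51  39  21  25  16   9   8   9   8  24  71  20  15   6  10  11  10
    6  50  36  39]
 [ 12  58  36  32  30  16   9   8   9   8  11  77  50  25   8   9   9   9
    9  45  40  36]]
```

Run:
```python
from h import *
s=ctrl.grab_frame("side"); g=cv2.cvtColor(s["color"],cv2.COLOR_BGR2GRAY).astype(int)
a=np.radians(-10.1);R=np.array([[np.cos(a),-np.sin(a)],[np.sin(a),np.cos(a)]])
P0=np.array([588,33.9])
def w(x,y,z): return np.array([*(P0+R@np.array([x,y])),z])/1e3
pr=lambda *q: proj(s,w(*q))[0].round(2)
print("line ends",pr(-116,30,24),pr(-76,30,24),"ledge -120/-127",pr(-120,30,10),pr(-127,30,10))
for y0 in(28,30,32):
  print(y0,"front bottom L,M,R",pr(-110,y0-10,24),pr(-96,y0-10,24),pr(-82,y0-10,24),"front top M",pr(-96,y0-10,64),"back top M",pr(-96,y0+10,64),"L",pr(-110,y0+10,64))
b=s["color"][214:228,238:262].astype(int); print(b[...,2]-b[...,0])
print(g[200:210,244:256])
```

```text
line ends [244.7  218.67] [259.59 217.44] ledge -120/-127 [243.51 222.24] [240.91 222.46]
28 front bottom L,M,R [247.22 221.83] [252.48 221.39] [257.73 220.95] front top M [251.85 211.16] back top M [251.31 205.61] L [245.97 206.03]
30 front bottom L,M,R [247.18 221.27] [252.43 220.83] [257.67 220.4 ] front top M [251.8 210.6] back top M [251.26 205.06] L [245.93 205.48]
32 front bottom L,M,R [247.13 220.71] [252.37 220.27] [257.61 219.84] front top M [251.74 210.04] back top M [251.21 204.51] L [245.88 204.94]
[[ -9 -11 -13  24  17  12  -2 -10   0   3   0   0   0   0   0   1   2  -2
   -8   0  12  11  12  13]
 [ -7 -10 -13  23  16  10  -3 -10   0  -1  -1  -1   1   0   1   2   0   5
   11   0  13  14  15  13]
 [ -7 -10 -14  26  16   4  -2   0   0  -2   0   0   2  -1  -1   1   1  -3
  -12   0  15  12  16  12]
 [ -8 -10 -13  28  14   4  -3   0   0   1  -1  -3  -1   0   1  -2  -2   0
   -5   0  18   9  15  13]
 [ -8  -8 -11  13  11   1  -3   0   0  -2  -2   0   1   1  -2   0   0   0
   32 139  94   0  15  13]
 [ -8  -8 -11  33  11  27 204 173  43   0  -1   2   1  -1   1  -1  -2   0
    
[... 642 characters left out ...]
  11  14  15  14 -15  -7  -6  -7  -7  22   6   4  -4  -8  -7
   -7  -7  -7  27   6  13]
 [ -4  -5  -9 -11  16  16  13 -14  -5  -7  -7  -6  16   4   7   5  -8  -5
   -6  -7  -7  19   6  13]]
[[230 231 231 233 235 236 238 240 240 241 241 244]
 [246 248 250 251 180 210 208 141 159 160 159 120]
 [112  91  62  64  67  67  68  70  70  70  70  73]
 [ 74  77  79  79  78  77  75  75  72  72  70  70]
 [ 69  70  69  68  68  70  80 138 145 153 168 216]
 [217 254 254 254 255 255 255 255 255 255 254 252]
 [244 248 254 255 195 198 124 126 127 125  58 193]
 [244 182   0   0   1   5   5   6   7   6   4  74]
 [250  36   3  20  24  25  25  25  25  22  15  45]
 [253 122  11  28  31  30  29  30  31  29  23  28]]
```

Run:
```python
import cv2,numpy as np
cv2.imwrite("pics/fin.png",np.vstack([cv2.imread("pics/top_z.png")[100:300],cv2.imread("pics/top0.png")[100:300]]))
```

```text
(no output)
```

View pics/fin.png

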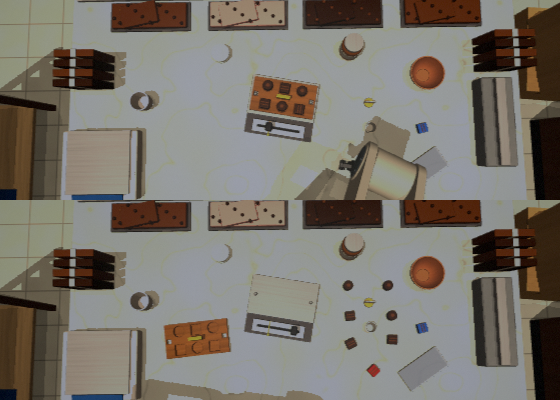

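The top view shows the tray on the plinth at about (283,197) with all six pockets filled. The dimmer is at its mark, and the visible bystanders stand where they were. Handing in.

```bash
python3 -c "
from rig import ctrl
print(ctrl.close_job())"
```

```text
the job is handed in; nothing more can be done
None
```

I did all three parts in the order asked and handed the job in at about 75 s of the 210 s allowed; no verdict was reported.

- **Tray:** It is seated flat on the plinth, and both pegs show in the end holes in both camera views.
- **Pralines:** All six pralines were there, and the last views show each one upright in a pocket of its own shape. One square caught on its first try. I set it back on the counter, gripped it again centred, and it then went in without resistance. One round praline was knocked aside during the run, and I found it again before picking it up.
- **Dimmer:** I gripped it, slid it 82 mm and let go. The arm's reading put it about 0.2 mm past the mark and the top view about 0.5 mm short. The side view was less clear: its edges were off by about 2 mm in opposite directions, averaging out at the mark.
- **Bystanders:** Those I could see in the last top view stand where they were. In that view the arm covered the red look-alike and part of the wrapped bar. I last saw the red one in place before the final praline, and the arm passed over that area only at about 12 cm or higher.

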